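# Load the covered roller mixer and lock it

## Robot

A 6-joint arm with a two-finger parallel gripper is mounted at the origin on the work surface. World frame = base frame: x ahead of the robot, y to its left, z up, the work surface at z = 0. Lengths are in m, angles in rad, forces in N, time in s.
With the tool pointing down it reaches from about 0.15 to 0.775 m from the base axis. Payload 6.1 kg.
Tool frame: the origin (TCP) lies on the mounting face of the last link; the fingertips stand manip.tips_ahead ahead of it and the grasp point (between the pads) lies 155 mm ahead of it (manip.tips_ahead is the distance from the TCP to the fingertips, in m); z points along the fingers, y is the direction in which the jaws open and shut (so a half turn about z gives the same grasp; the last joint's range is limited). The gripper opens to 85 mm and grips with 20 to 120 N. Pads are 22 mm wide; open, the fingers measure 114 mm over their backs; the gripper's body (76 mm by 85 mm) begins 54 mm behind the grasp point. The pads swing forward as they close: fully open they stand 13 mm farther back than shut.
Start: joints at [1.142, 0.126, -0.04, 1.405, 0, 1.571], TCP at [0.218, 0.477, 0.405] pointing down, gripper open.
Joint ranges: [-2.72, 2.72], [-0.95, 1.95], [-1.27, 1.35], [-1.78, 2.02], [-1.46, 1.47], [-3.14, 3.14]. Speed limits (rad/s): [2.39, 2.39, 3.01, 3.14, 3.14, 3.14].

## Interface

Orientations are given as a unit quaternion [x, y, z, w].
In Python, from workcell import manip gives the robot as it stands.
- The arm moves only by the shell command python3 -m jog 'ROWS'. ROWS is JSON, a list of rows, each an object of numbers: "tx", "ty", "tz": the shift along the tool's x, y, z each as a share of 8 cm, from -1 to 1; "wx", "wy", "wz": the turn, a rotation vector about the tool's x, y, z each as a share of 180 degrees, from -1 to 1; "grip": the gripper command: -1 is fully open, 1 is shut, values between are in proportion. In form: [{"tx": .., "ty": .., "tz": .., "wx": .., "wy": .., "wz": .., "grip": ..}, ...]. A call has 1 to 10 rows; each row is the pose to reach, as a shift and turn from the pose measured when the call began, along the tool's axes at that moment, turning the shorter way round; what a row does not reach only later rows make up. A row lasts 1/12 s, in which the tool goes at most 41.7 mm and 7.16 degrees, less where a joint would pass 70% of its speed; a pose out of reach is approached as far as the arm can. A call with a number of a shift or a turn outside -1 to 1 is refused whole. A call with a gripper value outside its range is refused whole. The fingers move at their own pace and stop on an object; the grip force is fixed at half the most. Time passes only in rows, so rows that repeat a pose let the fingers close. It gives the time, the measured TCP pose, the force and the opening at its end, in the units of the state.
- manip.observe(): the state, without advancing time (a new reading comes with each control period).
- manip.get_image(name): name is "side" or "top"; returns a dict with "img" (420x560x3 uint8, blue, green, red), "depth" (420x560 float32, m along the optical axis (not along the pixel's ray), 0 where there is no reading), "intrinsics" (3x3 intrinsics, pixels), "D" ([k1, k2, p1, p2, k3] as OpenCV has them; the pictures are not rectified), "view" (4x4, takes a point from world to camera coordinates). Camera axes: x right, y down, z forward; pixel columns grow to the right and rows downward; lengths in m; the calibration is good to about 2 mm. A picture is of the moment at which its call begins.
- manip.hand_in(): hands the job in, once; it reports no verdict.
The state is a dict: "t": time; "joint_positions": joint angles; "joint_vel": joint speeds; "tau": joint torques, N m; "tool_pos": TCP position; "eef_rot": TCP orientation; "contact_force": force on the tool from outside, world axes, zero at the start; "moment": the same for the moment, N m; "grip_width": finger opening in m.
Only numpy, scipy, OpenCV 4.12 (cv2) and the standard library are available. Lean on these libraries where they do the work, as an engineer would, in place of code of your own. Each camera call takes 0.05 s, during which the arm holds its last target.

## Task

Put every blood tube that is lying on the bench pad into the roller mixer: unlock its cover with the lift-and-turn selector, work the sticky cover all the way back, lay each tube on the rollers, lengthwise in a valley between two rollers, then work the cover fully shut and lock it with the selector again. The cover racks and jams if one end gets far ahead of the other, so move it a little at a time by the posts at its two ends and do not force it; leave the other things on the bench where they are.

Things in the scene. Friction and masses are not known exactly. Their poses are not given: they have to be found in the camera images.
- mixer: White covered tube roller mixer, fixed on the bench, 300 (x) x 280 (y) mm, with a selector pod on its right (-y) side. Origin: under the middle of that footprint, bench height; x points to its rear (away from the robot at yaw 0), y to its left. In its frame, mm: front bezel x -150 to -130, top 76 high; open well behind it, x -130 to 7, y -100 to 100; rear hood from x 60, 122 high.
- rollers (a point): On the mixer, 77 mm in front of its origin, at y 0, 47 mm high: where a tube lying in the middle valley has its axis. Axes as the mixer's. Ten fixed black rollers, 14 mm thick, run along x (50 mm forward to 81 mm rearward of here), 21 mm apart, making nine valleys at y 0, +-21, +-42, +-63, +-84 mm. Roller tops are 5 mm below the axis of a tube lying in a valley; well walls stand at y +-100.
- cover: Sliding cover of the mixer, grey frame with clear window, 140 (x, travel) x 226 (y) x 6 mm, about 0.6 kg, loose in two side rails whose lips hold it down. Origin: centre of its underside, 68 mm high; axes as the mixer's when square. Origin x in the mixer's frame: -60 mm shut (against the bezel) to +52 mm fully back (against a stop, under the hood; well then open for x -130 to -20).
- post_left (a point): Left (+y) post on the cover, by which that end is pushed or pulled: round, 16 mm thick, from 74 to 102 mm above the bench; this point is on its axis, 88 mm high, 50 mm forward of and 88 mm left of the cover's middle. x in the mixer's frame: -110 mm shut, +2 mm fully back. Rails beside it (from 18 mm outward of the post's axis) are 80 mm high.
- post_right (a point): The same on the right (-y) post, 176 mm from the left one. The cover drags (2 to 6 N) and has 2 mm of side play: moved by one end it turns until that post is about 15 mm ahead of the other (0.08 rad), then jams. Moving the other end frees it, easily unless it was wedged hard (30 N then). Over 80 N is forcing. While locked, the selector's steel arm lies 4 mm behind this post and bars it.
- selector (a joint): Turn of the selector, rad, clockwise seen from above: 0 = locked (its steel arm points to the mixer's left, behind the right post), 1.22 = unlocked (arm points rearward beside the rail). It turns only while lifted 8 mm or more; let go at either end it springs down into that detent (0.06 rad of play), let go in between it stays up on the detent block.
- selector_lift (a joint): How far the selector is pulled up, m: 0 = dropped home, 0.014 = fully up. A spring draws it down with 3.5 N at the bottom and 7 N at the top.
- selector_grip (a point): Grip point of the selector, on its upright turning axis: black bar grip 12 mm thick, 44 mm long, 96 to 122 mm above the bench, over a disc 54 mm across. The point is 112 mm high when dropped home, at x -94, y -165 mm in the mixer's frame. Its y axis lies along the bar and points as the arm does (the mixer's +y when locked); the arm, 91 mm high at its top, reaches 85 mm from the axis.
- tube1: Capped blood tube, lying on a blue bench pad left of the mixer: clear round tube 16 mm thick with dark contents and paper label, six-sided cap 18 mm across flats and 22 mm long, so it hardly rolls; 85 mm in all, 20 g. Origin: on its axis at the middle of the 85 mm, 9 mm high when on the bench; x runs along it to the cap. Two to four of tube1 to tube4 are present.
- tube2: Another tube just like tube1, or absent.
- tube3: Another tube just like tube1, or absent.
- tube4: Another tube just like tube1, or absent.
- stain_bottle: Bystander: small bottle 28 mm thick, 52 mm tall, standing between the tubes. Origin under its middle.
- slide_mailer: Bystander: flat white box 35 x 85 x 16 mm lying beyond the tubes. Origin under its middle.
- jar: Bystander: lidded specimen jar 64 mm across, 70 mm tall, right of the robot. Origin under its middle.
- tally: Bystander: steel hand counter 60 x 50 x 36 mm, right of the mixer. Origin under its middle.
Not all that is in view belongs to the job. What is shaped like the tube4 but orange or turquoise is not meant.

How it is judged:
On the way, in this order (a step that is already met when the one before it is completed fails the run):
1. the selector is turned to unlocked and has dropped home (value of joint selector above 1.12 rad and value of joint selector_lift below 0.002 m), for 0.2 s.
2. the cover is all the way back at both ends (within 12 mm) (x of each of post_left, post_right in the frame of mixer above -0.01 m), for 0.2 s.
3. every tube present lies in a valley between two rollers, let go and still (z of tube1 in the frame of mixer between 0.042 and 0.0515 m and y of tube1 in the frame of mixer between -0.095 and 0.095 m and x of tube1 in the frame of mixer between -0.11 and -0.01 m and angle between the x axis of each of tube1, tube2, tube3, tube4 and the x axis of mixer, either way round below 0.15 rad and linear speed of each of tube1, tube2, tube3, tube4 below 0.03 m/s and contact force between the fingers and tube1 below 0.05 N and z of tube2 in the frame of mixer between 0.042 and 0.0515 m and y of tube2 in the frame of mixer between -0.095 and 0.095 m and x of tube2 in the frame of mixer between -0.11 and -0.01 m and contact force between the fingers and tube2 below 0.05 N and z of tube3 in the frame of mixer between 0.042 and 0.0515 m and y of tube3 in the frame of mixer between -0.095 and 0.095 m and x of tube3 in the frame of mixer between -0.11 and -0.01 m and contact force between the fingers and tube3 below 0.05 N and z of tube4 in the frame of mixer between 0.042 and 0.0515 m and y of tube4 in the frame of mixer between -0.095 and 0.095 m and x of tube4 in the frame of mixer between -0.11 and -0.01 m and contact force between the fingers and tube4 below 0.05 N), for 0.3 s.
4. the cover is fully shut at both ends (within 5 mm) (x of each of post_left, post_right in the frame of mixer below -0.105 m), for 0.2 s.
At the end, for the whole second after the job is handed in: The cover is shut at both ends within 5 mm, the selector is within 0.10 rad of locked and dropped home within 2 mm, and every tube present lies lengthwise (within 0.15 rad) in a valley between two rollers, at rest and let go (all of step 3 and all of step 4 and value of joint selector below 0.1 rad and value of joint selector_lift below 0.002 m); the robot touches nothing.
It fails at once if the cover is forced (more than 80 N on it) (contact force between any of the fingers, the arm and cover above 80 N).
It fails at once if another thing on the bench is knocked over or pushed more than 4 cm (distance of any of stain_bottle, slide_mailer, jar, tally from where it was at the start of the episode above 0.04 m or angle between any of stain_bottle, slide_mailer, jar, tally's own z axis and vertical above 0.6 rad).
Of tube1, tube2, tube3, tube4 only 2 to 4 are there at a start; the rules pass over those that are not, and their reading is None.
At some moment in a run one of tube1, tube2, tube3, tube4 may be knocked a few centimetres aside while the robot is not near it.
Once in a run the grip may slacken for a moment while it holds something.
It also fails if it takes over 210 s, if anything falls off the work surface, if the arm or the gripper's body presses on something with over 40 N, if the wrist force passes 120 N, or if a joint passes its speed limit or range.

## Working session

There is one attempt and no reset: what is moved stays moved. The work goes in short steps, Python scripts to look and compute and a shell command to move; the robot and the scene stay as the last step left them, time stands still between calls to the robot, and variables do not carry over. Pictures are saved under pics/ and viewed, and the job is handed in when it is done.

```bash
ls -la; mkdir -p pics
cat > h.py <<'E'
import numpy as np, cv2
from workcell import manip
from scipy.spatial.transform import Rotation as R
def im(name):
    d=manip.get_image(name)
    return {k:np.array(v) for k,v in d.items()}
def ray(d,u,v):
    p=cv2.undistortPoints(np.array([[[u,v]]],float),d['intrinsics'],d['D'])[0,0]
    V=d['view'];Rm=V[:3,:3];c=-Rm.T@V[:3,3]
    return c,Rm.T@np.array([p[0],p[1],1.0])
def onz(d,u,v,z):
    c,r=ray(d,u,v); return c+r*(z-c[2])/r[2]
def proj(d,P):
    V=d['view'];rv=cv2.Rodrigues(V[:3,:3])[0]
    return cv2.projectPoints(np.atleast_2d(np.array(P,float)),rv,V[:3,3],d['intrinsics'],d['D'])[0][:,0]
def dp(d,u,v):
    c,r=ray(d,u,v); return c+r*float(d['depth'][int(round(v)),int(round(u))])
E
python3 - <<'E'
from h import *
print(manip.observe()); print(manip.tips_ahead)
for n in("top","side"):
    d=im(n); cv2.imwrite(f"pics/{n}0.png",d['img']); V=d['view']; print(n,-V[:3,:3].T@V[:3,3], V[:3,:3].round(3).tolist(), d['intrinsics'].tolist(), d['D'])
E
```

```text
total 12
drwxr-xr-x  3 agent agent 4096 Dec  7 16:12 .
drwxr-xr-x 23 root  root  4096 Dec  7 16:12 ..
drwxr-xr-x  2 agent agent 4096 Dec  7 16:12 pics
{'t': 0.0, 'joint_positions': array([ 1.14199430e+00,  1.26412084e-01, -4.05991395e-02,  1.40540425e+00,
       -1.74055428e-06,  1.57076530e+00]), 'joint_vel': array([ 0.00124564,  0.00076494, -0.00069138, -0.00170157, -0.00028027,
       -0.00032258]), 'tau': array([-1.64012761e-05, -4.35914397e+01,  3.52925277e+01,  1.71860831e-02,
        2.09302220e-04,  3.66129655e-06]), 'tool_pos': array([0.21823455, 0.47735728, 0.40391547]), 'eef_rot': array([ 2.12746965e-01,  9.77106992e-01, -7.91218177e-04, -1.71408156e-04]), 'contact_force': array([0.85689008, 0.77570904, 0.41301015]), 'moment': array([-0.00620459,  0.06931641,  0.0268127 ]), 'grip_width': 0.08573247704860176}
0.1734
top [ 0.41153314 -0.05956497  1.58930714] [[-0.024, -1.0, 0.01], [-0.999, 0.024, -0.045], [0.045, -0.011, -0.999]] [[543.6167412981453, 0.0, 285.09218599387737], [0.0, 543.6167412981453, 205.02343263622151], [0.0, 0.0, 1.0]] [-0.00860713  0.          0.          0.          0.        ]
side [0.20210095 0.79929991 0.85284061] [[-0.954, -0.3, -0.02], [-0.177, 0.614, -0.769], [0.243, -0.73, -0.639]] [[428.0662948393212, 0.0, 273.18771129306145], [0.0, 428.0662948393212, 215.05450954819943], [0.0, 0.0, 1.0]] [-0.04825737  0.          0.          0.          0.        ]
```

View pics/top0.png

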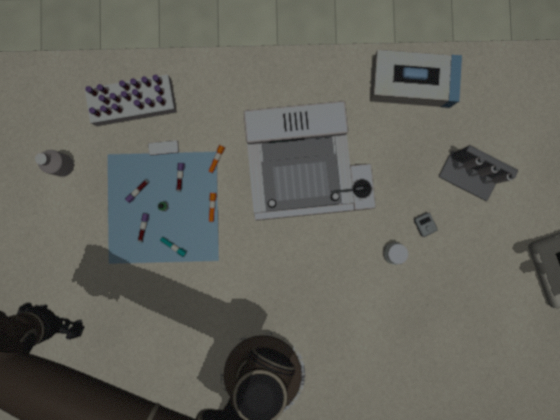

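View pics/side0.png

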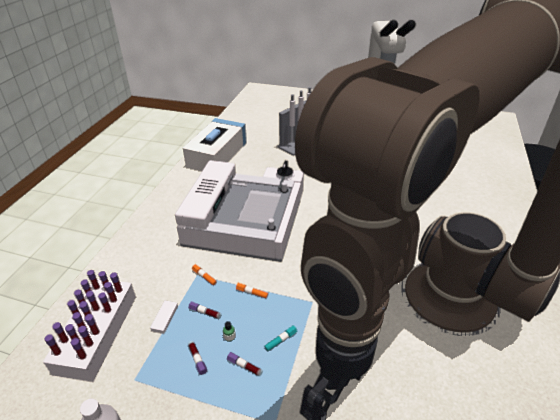

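Run:
```python
from h import *
d=im("top"); a=d['img']
c1=cv2.resize(a[130:270,95:230],None,fx=4,fy=4,interpolation=cv2.INTER_CUBIC)
c2=cv2.resize(a[95:225,235:385],None,fx=5,fy=4.5,interpolation=cv2.INTER_CUBIC)
cv2.imwrite("pics/c1.png",c1);cv2.imwrite("pics/c2.png",c2[:600])
for u,v in[(180,176),(137,190),(143,227),(363,189),(335,196),(271,203),(163,205)]:
    print((u,v),dp(d,u,v).round(3),onz(d,u,v,.009).round(3))
```

```text
(180, 176) [0.574 0.227 0.012] [0.575 0.227 0.009]
(137, 190) [0.536 0.352 0.011] [0.537 0.353 0.009]
(143, 227) [0.429 0.336 0.014] [0.429 0.337 0.009]
(363, 189) [ 0.516 -0.287  0.125] [ 0.524 -0.305  0.009]
(335, 196) [ 0.5   -0.214  0.097] [ 0.505 -0.223  0.009]
(271, 203) [ 0.485 -0.037  0.102] [ 0.489 -0.036  0.009]
(163, 205) [0.489 0.269 0.049] [0.491 0.278 0.009]
```

View pics/c1.png

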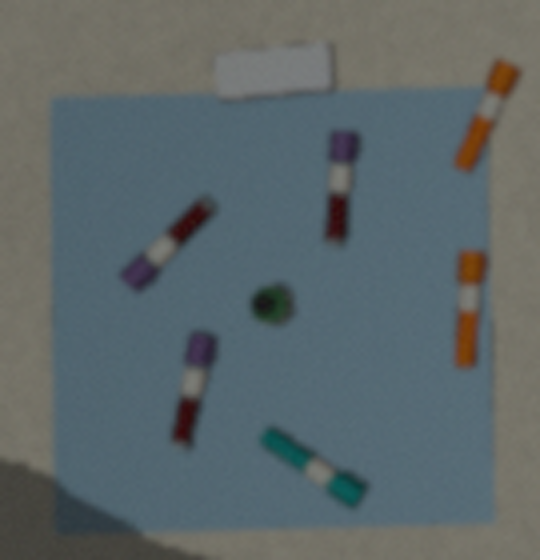

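View pics/c2.png

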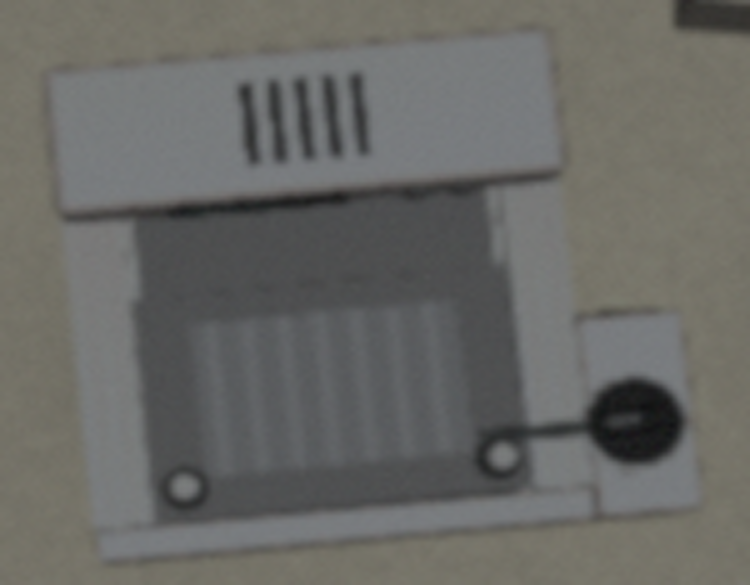

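Run:
```python
from h import *
d=im("top"); a=d['img'].astype(float); g=cv2.cvtColor(d['img'],cv2.COLOR_BGR2GRAY).astype(float)
def cen(mask,w,u0,v0):
    ys,xs=np.nonzero(mask); ww=w[mask]; return (xs*ww).sum()/ww.sum()+u0,(ys*ww).sum()/ww.sum()+v0
P=[]
for (u,v) in[(272,203),(335,196)]:
    s=g[v-4:v+5,u-4:u+5]; w=np.clip(s-(s.min()+s.max())/2,0,None)
    yy,xx=np.mgrid[-4:5,-4:5]; m=(np.hypot(xx,yy)<3.6)
    c=cen(m,w+1e-9,u-4,v-4); P.append(onz(d,*c,.102)); print(c,P[-1].round(4))
s=g[178:203,348:378]; print(s.min()); m=s<45
n,l,st,ce=cv2.connectedComponentsWithStats(m.astype(np.uint8)); k=1+st[1:,4].argmax(); print(st[k],ce[k])
# disc only: open
o=cv2.morphologyEx((l==k).astype(np.uint8),cv2.MORPH_OPEN,np.ones((7,7)));ys,xs=np.nonzero(o);u,v=(xs.min()+xs.max())/2+348,(ys.min()+ys.max())/2+178
S=onz(d,u,v,.096);print('disc',u,v,S.round(4))
# depth heights
V=d['view'];Rm=V[:3,:3];c0=-Rm.T@V[:3,3]
H,W=g.shape;uu,vv=np.meshgrid(np.arange(W),np.arange(H))
pts=cv2.undistortPoints(np.stack([uu,vv],-1).reshape(-1,1,2).astype(float),d['intrinsics'],d['D']).reshape(H,W,2)
X=np.concatenate([pts,np.ones((H,W,1))],-1)*d['depth'][...,None]
Wd=(X@Rm)+c0
np.save('wd.npy',Wd)
z=Wd[...,2]; 
m=(z>.112)&(z<.13)&(uu>235)&(uu<352)&(vv<150)
q=Wd[m][:,:2].astype(np.float32); r=cv2.minAreaRect(q); print('hood',len(q),r, np.median(z[m]))
m=(z>.05)&(z<.112)&(uu>235)&(uu<350)&(vv>100)&(vv<225); q=Wd[m][:,:2].astype(np.float32);print('body',cv2.minAreaRect(q))
pl,pr=P; th=np.arctan2(*( (pl-pr)[[1,0]]))-np.pi/2; print('len',np.linalg.norm(pl-pr),'yaw',th)
for yaw in(th,):
    e=np.array([np.cos(yaw),np.sin(yaw)]);n=np.array([-e[1],e[0]])
    O=(pl+pr)[:2]/2+.110*e; print('O from posts',O,'yaw',yaw, 'sel',O-.094*e-.165*n)
```

```text
(np.float64(271.50816696918), np.float64(202.7078039927601)) [ 0.4857 -0.0386  0.102 ]
(np.float64(335.23460898501054), np.float64(195.80698835275732)) [ 0.5005 -0.2138  0.102 ]
18.0
[  5   2  18  17 220] [13.75454545 10.23181818]
disc 364.0 190.0 [ 0.515  -0.2943  0.096 ]
hood 3348 ((0.7020780444145203, -0.11058558523654938), (0.09487579762935638, 0.2804514765739441), 4.572295665740967) 0.12113574766035151
body ((0.6003597974777222, -0.11816239356994629), (0.30158868432044983, 0.2804238796234131), 4.307052135467529)
len 0.1758188713009402 yaw 0.08416067498681579
O from posts [ 0.60267273 -0.11697409] yaw 0.08416067498681579 sel [ 0.52287556 -0.28929186]
```

Run:
```python
from h import *
Wd=np.load('wd.npy'); z=Wd[...,2]
s=Wd[178:203,348:378]; m=s[...,2]>.085; print(m.sum()); 
print((s[...,2]*1000).round().astype(int)[2:22,2:26])
m=s[...,2]>.11; print('grip',s[m].mean(0), cv2.minAreaRect(s[m][:,:2].astype(np.float32)))
m=(s[...,2]>.08)&(s[...,2]<.2); print('disc',s[m].mean(0), cv2.minAreaRect(s[m][:,:2].astype(np.float32)))
d=im('side'); cv2.imwrite("pics/s1.png",cv2.resize(d['img'][155:260,170:310],None,fx=5,fy=5,interpolation=cv2.INTER_CUBIC))
O=np.array([.601,-.1178]);yaw=.078;e=np.array([np.cos(yaw),np.sin(yaw)]);n=np.array([-e[1],e[0]])
f=lambda x,y,z:[*(O+x*e+y*n),z]
p=proj(d,[f(-.11,.088,.102),f(-.11,-.088,.102),f(-.094,-.165,.122),f(-.15,.14,.076),f(-.15,-.14,.076),f(.15,.14,.122)]);print(p.round(1)); print(((p-[170,155])*5).round())
```

```text
326
[[  80   81   81   80   82   83   84   89   75   94   91   93   95   99
    94   98   97   75   81   72   76   80   84    1]
 [  78   76   74   84   78   78   80   98   97   93   93  101   99   98
    97   91  101   99   91   84   78   84   81   -8]
 [  83   81   74   77   82   83   96   95   92   96   93   97   98   93
    93   93   96  104   96   97   79   80   76   77]
 [  86   80   84   83   87   95   95   96   97   95   95   98   95  104
   102   92   95  104   90   96   93   80   82   74]
 [  74   81   80   85   99   96   94   99   95   95   99   96  100   97
    91   99   98   99   98   97  101   78   74   78]
 [  80   75   79   83   94  100   96   95   97   98   97   91   96   97
    95  100   94   93   93   94   99   94   79   80]
 [  81   83   83   91   98   99   95   92   94   95  100   95  100  118
   120  120  122  121  122  120  121  120   81   81]
 [  76   84   84   96   95   96  121  122  122  121  119  126  121  122
   120  121  124  120  122  123  120  115   81   83]
 [  85   79   81   93   95  110  117  118  123  122 1589  122  128  125
   120  124  126  122  1
[... 1175 characters left out ...]
   78   79   80   80   85   84   94   96  100   93
    97   94   80   79   81   80   84   84   80   78]
 [  81   77   82   78   85   84   75   76   82   81   90   77   81   84
    84   83   77   82   80   79   78   80   76   82]]
grip [ 0.51523653 -0.28258602  0.16014404] ((0.47411271929740906, -0.1820077747106552), (0.021491412073373795, 0.27417489886283875), 22.58922004699707)
disc [ 0.51579616 -0.28539673  0.09446756] ((0.5159984827041626, -0.2887149751186371), (0.0758359506726265, 0.06758447736501694), 88.74469757080078)
[[271.9 219.8]
 [285.2 182.8]
 [285.1 163. ]
 [282.5 241.7]
 [301.1 181.6]
 [174.  213.8]]
[[510. 324.]
 [576. 139.]
 [576.  40.]
 [562. 434.]
 [655. 133.]
 [ 20. 294.]]
```

View pics/s1.png

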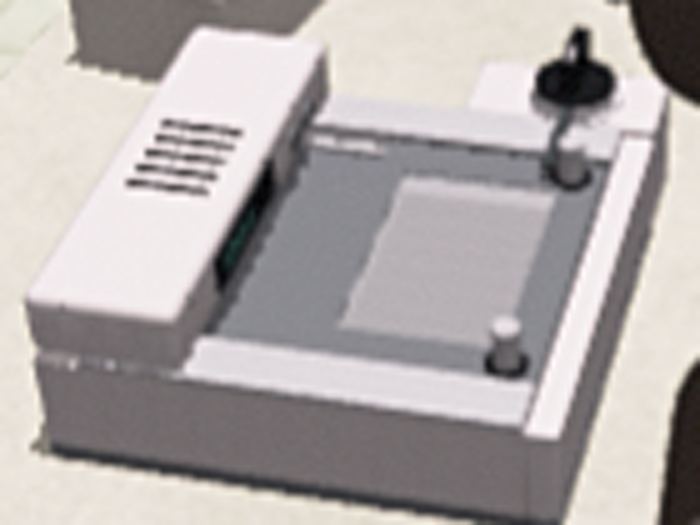

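Purple-capped, dark-filled tubes at top-image pixels (180,176), (137,190) and (143,227) are the wanted ones. The orange tubes (217,158) and (212,207), the turquoise one (173,246) and the rack tubes (130,97) could be mistaken for them and are not wanted. The close crop confirms the three. In it the mixer posts are at (271.5,203) and (335,196) and the selector at (363,189).

```bash
cat >> h.py <<'E'
O=np.array([.601,-.1178]);YAW=.078
e=np.array([np.cos(YAW),np.sin(YAW)]);n=np.array([-e[1],e[0]])
def mx(x,y): return O+x*e+y*n
def inm(p): q=np.array(p)[:2]-O; return q@e,q@n
def go(p,ang=None):
    """p: grasp-point target world; ang: world angle (deg) of tool y"""
    o=manip.observe(); Rt=R.from_quat(o['eef_rot']).as_matrix()
    g=o['tool_pos']+.155*Rt[:,2]
    s=Rt.T@(np.array(p)-g)
    cur=np.degrees(np.arctan2(Rt[1,1],Rt[0,1]))
    print('t',round(o['t'],2),'grasp',g.round(4),'mixer',np.round(inm(g),4),'yang',cur.round(2),'tilt',Rt[:2,2].round(4),'w',round(o['grip_width'],4),'F',o['contact_force'].round(1),'j6',round(o['joint_positions'][5],2))
    print(' tx %.3f ty %.3f tz %.3f'%tuple(s/.08),end=' ')
    if ang is not None:
        dw=(cur-ang+90)%180-90
        print('wz %.4f'%(dw/180),end='')
        if len(p)==3:
            # tilt fix
            zt=Rt.T@np.array([0,0,-1]); w=np.cross([0,0,1],zt); print(' wx %.4f wy %.4f'%tuple(w[:2]/np.pi),end='')
    print()
E
M='[{"tx":-0.92,"ty":-0.9},{"tx":-0.92,"ty":-0.9},{"tx":-0.92,"ty":-0.9}]'
python3 -m jog '[{"tx":-0.92,"ty":-0.9},{"tx":-0.92,"ty":-0.9},{"tx":-0.92,"ty":-0.9}]'
python3 -m jog '[{"tx":-0.92,"ty":-0.9},{"tx":-0.92,"ty":-0.9},{"tx":-0.92,"ty":-0.9}]'
python3 -c "from h import *;go([*mx(-.094,-.165),.16],YAW*57.3)"
```

```text
t 0.25 grasp [0.2182 0.4773 0.2493] mixer [-0.3353  0.6231] yang 65.43 tilt [-0.0003 -0.0007] w 0.0851 F [0.2 0.  0.6] j6 1.57
 tx -7.419 ty -7.148 tz 1.122 wz 0.3387 wx -0.0002 wy 0.0000$[0]: bad value
$[0]: bad value
```

```bash
python3 -m jog '[{"tx":-0.92,"ty":-0.9,"tz":0,"wx":0,"wy":0,"wz":0,"grip":-1},{"tx":-0.92,"ty":-0.9,"tz":0,"wx":0,"wy":0,"wz":0,"grip":-1},{"tx":-0.92,"ty":-0.9,"tz":0,"wx":0,"wy":0,"wz":0,"grip":-1}]'
python3 -m jog '[{"tx":-0.92,"ty":-0.9,"tz":0,"wx":0,"wy":0,"wz":0,"grip":-1},{"tx":-0.92,"ty":-0.9,"tz":0,"wx":0,"wy":0,"wz":0,"grip":-1},{"tx":-0.92,"ty":-0.9,"tz":0,"wx":0,"wy":0,"wz":0,"grip":-1}]'
python3 -c "from h import *;go([*mx(-.094,-.165),.16],YAW*57.3)"
```

```text
t: 0.5
tool_pos: [0.2555, 0.3787, 0.4042]
eef_rot: [0.213, 0.977, -0.001, 0.0]
contact_force: [0.5, 1.2, -0.3]
grip_width: 0.0853
t: 0.75
tool_pos: [0.2926, 0.2797, 0.4045]
eef_rot: [0.214, 0.977, -0.002, 0.0]
contact_force: [-0.3, 1.1, 0.4]
grip_width: 0.0858
t 0.75 grasp [0.2926 0.2792 0.2495] mixer [-0.2765  0.4198] yang 65.34 tilt [ 0.0001 -0.0035] w 0.0858 F [-0.3  1.1  0.4] j6 1.19
 tx -5.549 ty -5.272 tz 1.144 wz 0.3382 wx -0.0010 wy 0.0005
```

```bash
python3 -m jog '[{"tx":-0.92,"ty":-0.9,"tz":0,"wx":0,"wy":0,"wz":0,"grip":-1},{"tx":-0.92,"ty":-0.9,"tz":0,"wx":0,"wy":0,"wz":0,"grip":-1},{"tx":-0.92,"ty":-0.9,"tz":0,"wx":0,"wy":0,"wz":0,"grip":-1}]' >/dev/null
python3 -m jog '[{"tx":-0.92,"ty":-0.9,"tz":0,"wx":0,"wy":0,"wz":0,"grip":-1},{"tx":-0.92,"ty":-0.9,"tz":0,"wx":0,"wy":0,"wz":0,"grip":-1},{"tx":-0.92,"ty":-0.9,"tz":0,"wx":0,"wy":0,"wz":0,"grip":-1}]' >/dev/null
python3 -m jog '[{"tx":-0.92,"ty":-0.9,"tz":0,"wx":0,"wy":0,"wz":0,"grip":-1},{"tx":-0.92,"ty":-0.9,"tz":0,"wx":0,"wy":0,"wz":0,"grip":-1},{"tx":-0.92,"ty":-0.9,"tz":0,"wx":0,"wy":0,"wz":0,"grip":-1}]' >/dev/null
python3 -m jog '[{"tx":-0.92,"ty":-0.9,"tz":0,"wx":0,"wy":0,"wz":0,"grip":-1},{"tx":-0.92,"ty":-0.9,"tz":0,"wx":0,"wy":0,"wz":0,"grip":-1},{"tx":-0.92,"ty":-0.9,"tz":0,"wx":0,"wy":0,"wz":0,"grip":-1}]' >/dev/null
python3 -m jog '[{"tx":-0.9,"ty":-0.9,"tz":0,"wx":0,"wy":0,"wz":0.04,"grip":-1},{"tx":-0.92,"ty":-0.9,"tz":0,"wx":0,"wy":0,"wz":0.08,"grip":-1},{"tx":-0.92,"ty":-0.9,"tz":0,"wx":0,"wy":0,"wz":0.12,"grip":-1},{"tx":-0.92,"ty":-0.9,"tz":0,"wx":0,"wy":0,"wz":0.155,"grip":-1},{"tx":-0.92,"ty":-0.9,"tz":0,"wx":0,"wy":0,"wz":0.195,"grip":-1},{"tx":-0.92,"ty":-0.9,"tz":0,"wx":0,"wy":0,"wz":0.235,"grip":-1},{"tx":-0.92,"ty":-0.9,"tz":0,"wx":0,"wy":0,"wz":0.275,"grip":-1},{"tx":-0.92,"ty":-0.9,"tz":0,"wx":0,"wy":0,"wz":0.31,"grip":-1},{"tx":-0.92,"ty":-0.9,"tz":0,"wx":0,"wy":0,"wz":0.338,"grip":-1}]'
python3 -c "from h import *;go([*mx(-.094,-.165),.16],YAW*57.3)"
```

```text
t: 2.5
tool_pos: [0.4769, -0.2136, 0.4073]
eef_rot: [0.684, 0.73, -0.002, 0.003]
contact_force: [-0.3, 0.1, 0.0]
grip_width: 0.085
t 2.5 grasp [ 0.4773 -0.2147  0.2524] mixer [-0.1309 -0.0869] yang 3.71 tilt [ 0.0024 -0.0071] w 0.085 F [-0.3  0.1  0. ] j6 1.09
 tx -0.961 ty 0.472 tz 1.162 wz -0.0042 wx 0.0006 wy 0.0023
```

```bash
python3 -m jog '[{"tx":-0.96,"ty":0.47,"tz":0.3,"wx":0,"wy":0,"wz":-0.004,"grip":-1},{"tx":-0.96,"ty":0.47,"tz":0.7,"wx":0,"wy":0.002,"wz":-0.004,"grip":-1},{"tx":-0.96,"ty":0.47,"tz":0.98,"wx":0,"wy":0.002,"wz":-0.004,"grip":-1},{"tx":-0.96,"ty":0.47,"tz":0.98,"wx":0,"wy":0.002,"wz":-0.004,"grip":-1}]'
python3 - <<'E'
from h import *
go([*mx(-.094,-.165),.118],YAW*57.3)
d=im('side'); cv2.imwrite("pics/s2.png",cv2.resize(d['img'][90:220,200:360],None,fx=4.5,fy=4.5,interpolation=cv2.INTER_CUBIC))
d=im('top'); cv2.imwrite("pics/t2.png",cv2.resize(d['img'][95:235,235:420],None,fx=4,fy=4,interpolation=cv2.INTER_CUBIC))
E
```

```text
t: 2.83
tool_pos: [0.5195, -0.2901, 0.3216]
eef_rot: [0.68, 0.733, -0.001, -0.004]
contact_force: [-2.0, 0.6, -1.4]
grip_width: 0.085
t 2.83 grasp [ 0.5185 -0.2896  0.1666] mixer [-0.0957 -0.1648] yang 4.32 tilt [-0.0065  0.0033] w 0.085 F [-2.   0.6 -1.4] j6 0.99
 tx -0.004 ty 0.025 tz 0.607 wz -0.0008 wx -0.0020 wy -0.0012
```

View pics/s2.png

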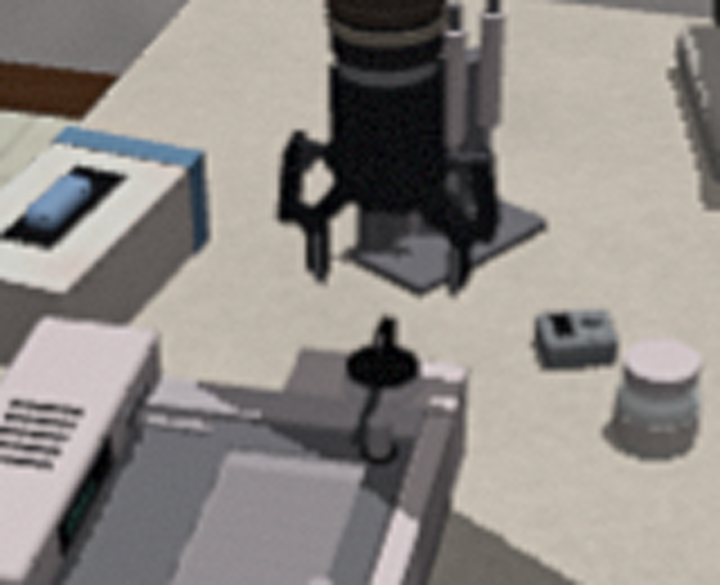

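View pics/t2.png

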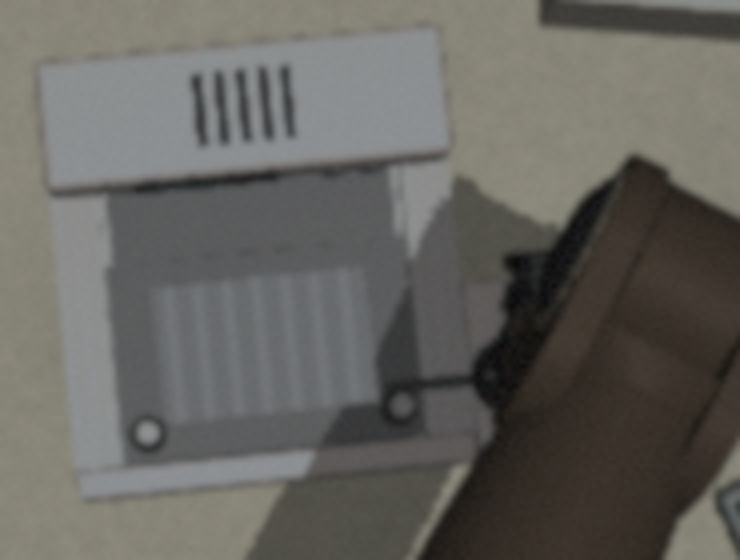

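```bash
python3 -m jog '[{"tx":0,"ty":0.02,"tz":0.3,"wx":-0.002,"wy":-0.001,"wz":0,"grip":-1},{"tx":0,"ty":0.02,"tz":0.6,"wx":-0.002,"wy":-0.001,"wz":0,"grip":-1},{"tx":0,"ty":0.02,"tz":0.6,"wx":-0.002,"wy":-0.001,"wz":0,"grip":0},{"tx":0,"ty":0.02,"tz":0.6,"wx":-0.002,"wy":-0.001,"wz":0,"grip":1},{"tx":0,"ty":0.02,"tz":0.6,"wx":-0.002,"wy":-0.001,"wz":0,"grip":1},{"tx":0,"ty":0.02,"tz":0.6,"wx":-0.002,"wy":-0.001,"wz":0,"grip":1},{"tx":0,"ty":0.02,"tz":0.6,"wx":-0.002,"wy":-0.001,"wz":0,"grip":1},{"tx":0,"ty":0.02,"tz":0.6,"wx":-0.002,"wy":-0.001,"wz":0,"grip":1}]'
python3 -c "from h import *;go([*mx(-.094,-.165),.118],YAW*57.3)"
```

```text
t: 3.6
tool_pos: [0.5209, -0.2884, 0.2811]
eef_rot: [0.679, 0.734, 0.001, 0.003]
contact_force: [4.3, 0.5, 4.0]
grip_width: 0.0124
t 3.6 grasp [ 0.522  -0.2887  0.1261] mixer [-0.0921 -0.1642] yang 4.39 tilt [ 0.0066 -0.002 ] w 0.0124 F [4.3 0.5 4. ] j6 0.99
 tx -0.010 ty -0.024 tz 0.101 wz -0.0004 wx 0.0020 wy 0.0008
```

```bash
python3 -m jog '[{"tx":0,"ty":0,"tz":-0.08,"wx":0,"wy":0,"wz":0,"grip":1},{"tx":0,"ty":0,"tz":-0.15,"wx":0,"wy":0,"wz":0,"grip":1},{"tx":0,"ty":0,"tz":-0.15,"wx":0,"wy":0,"wz":0,"grip":1},{"tx":0,"ty":0,"tz":-0.15,"wx":0,"wy":0,"wz":0,"grip":1}]'
python3 -c "from h import *;go([*mx(-.094,-.165),.118],YAW*57.3)"
```

```text
t: 3.93
tool_pos: [0.5212, -0.2884, 0.293]
eef_rot: [0.679, 0.734, 0.002, 0.003]
contact_force: [5.3, -0.6, -8.0]
grip_width: 0.0102
t 3.93 grasp [ 0.5223 -0.2886  0.138 ] mixer [-0.0918 -0.1642] yang 4.4 tilt [ 0.0071 -0.0018] w 0.0102 F [ 5.3 -0.6 -8. ] j6 0.99
 tx -0.010 ty -0.029 tz 0.250 wz -0.0004 wx 0.0022 wy 0.0007
```

```bash
python3 -m jog '[{"tx":0,"ty":0,"tz":0,"wx":0,"wy":0,"wz":0.04,"grip":1},{"tx":0,"ty":0,"tz":0,"wx":0,"wy":0,"wz":0.08,"grip":1},{"tx":0,"ty":0,"tz":0,"wx":0,"wy":0,"wz":0.12,"grip":1},{"tx":0,"ty":0,"tz":0,"wx":0,"wy":0,"wz":0.16,"grip":1},{"tx":0,"ty":0,"tz":0,"wx":0,"wy":0,"wz":0.2,"grip":1},{"tx":0,"ty":0,"tz":0,"wx":0,"wy":0,"wz":0.235,"grip":1},{"tx":0,"ty":0,"tz":0,"wx":0,"wy":0,"wz":0.27,"grip":1},{"tx":0,"ty":0,"tz":0,"wx":0,"wy":0,"wz":0.31,"grip":1},{"tx":0,"ty":0,"tz":0,"wx":0,"wy":0,"wz":0.35,"grip":1},{"tx":0,"ty":0,"tz":0,"wx":0,"wy":0,"wz":0.38,"grip":1}]'
python3 -c "from h import *;go([*mx(-.094,-.165),.118],YAW*57.3-70)"
```

```text
t: 4.77
tool_pos: [0.5223, -0.2889, 0.293]
eef_rot: [0.975, 0.222, 0.004, 0.003]
contact_force: [8.1, -2.7, -7.0]
grip_width: 0.0102
t 4.77 grasp [ 0.5238 -0.2894  0.138 ] mixer [-0.0904 -0.165 ] yang -64.33 tilt [ 0.0097 -0.0031] w 0.0102 F [ 8.1 -2.7 -7. ] j6 2.19
 tx -0.044 ty -0.019 tz 0.249 wz 0.0066 wx 0.0022 wy -0.0023
```

Turn a touch more, lower, then release.

```bash
python3 -m jog '[{"tx":-0.02,"ty":0,"tz":0,"wx":0,"wy":0,"wz":0.012,"grip":1},{"tx":-0.02,"ty":0,"tz":0.08,"wx":0,"wy":0,"wz":0.012,"grip":1},{"tx":-0.02,"ty":0,"tz":0.15,"wx":0,"wy":0,"wz":0.012,"grip":1},{"tx":-0.02,"ty":0,"tz":0.17,"wx":0,"wy":0,"wz":0.01,"grip":1},{"tx":-0.02,"ty":0,"tz":0.17,"wx":0,"wy":0,"wz":0.01,"grip":1}]'
python3 -m jog '[{"tx":0,"ty":0,"tz":0,"wx":0,"wy":0,"wz":0,"grip":-0.3},{"tx":0,"ty":0,"tz":0,"wx":0,"wy":0,"wz":0,"grip":-0.5},{"tx":0,"ty":0,"tz":0,"wx":0,"wy":0,"wz":0,"grip":-0.5},{"tx":0,"ty":0,"tz":-0.4,"wx":0,"wy":0,"wz":0,"grip":-0.5},{"tx":0,"ty":0,"tz":-0.8,"wx":0,"wy":0,"wz":0,"grip":-0.5},{"tx":0,"ty":0,"tz":-0.8,"wx":0,"wy":0,"wz":0,"grip":-0.5}]'
python3 - <<'E'
from h import *
go([*mx(-.11,-.088),.118],YAW*57.3)
d=im('side'); cv2.imwrite("pics/s3.png",cv2.resize(d['img'][90:220,200:360],None,fx=4.5,fy=4.5,interpolation=cv2.INTER_CUBIC))
E
```

```text
t: 5.18
tool_pos: [0.5217, -0.2893, 0.2814]
eef_rot: [0.978, 0.207, 0.006, 0.003]
contact_force: [4.3, 3.3, 5.8]
grip_width: 0.0103
t: 5.68
tool_pos: [0.5213, -0.2897, 0.3513]
eef_rot: [0.978, 0.207, 0.009, 0.005]
contact_force: [0.6, -0.2, 0.4]
grip_width: 0.0637
t 5.68 grasp [ 0.5244 -0.2907  0.1964] mixer [-0.0898 -0.1664] yang -66.11 tilt [ 0.0201 -0.0068] w 0.0637 F [ 0.6 -0.2  0.4] j6 2.22
 tx 0.073 ty -1.023 tz 0.966 wz -0.3921 wx 0.0046 wy -0.0050
```

View pics/s3.png

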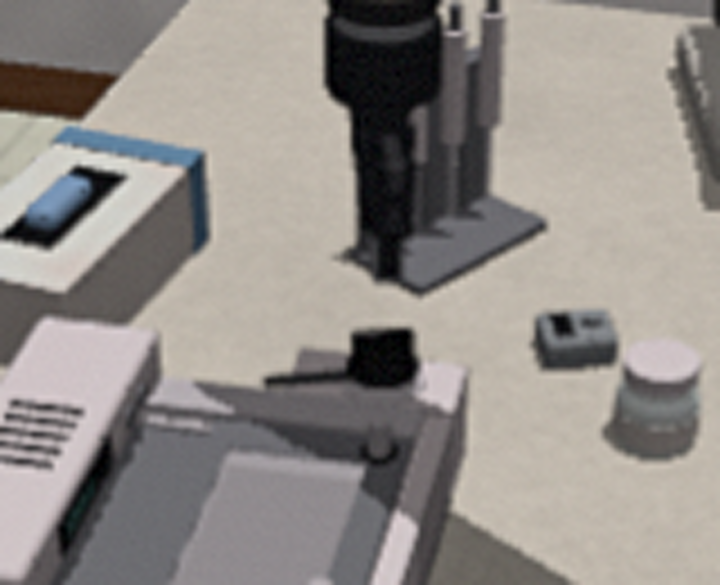

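```bash
python3 -m jog '[{"tx":0,"ty":0,"tz":0,"wx":0,"wy":0,"wz":-0.04,"grip":1},{"tx":0,"ty":0,"tz":0,"wx":0,"wy":0,"wz":-0.08,"grip":1},{"tx":0,"ty":0,"tz":0,"wx":0,"wy":0,"wz":-0.12,"grip":1},{"tx":0,"ty":0,"tz":0,"wx":0,"wy":0,"wz":-0.16,"grip":1},{"tx":0,"ty":0,"tz":0,"wx":0,"wy":0,"wz":-0.2,"grip":1},{"tx":0,"ty":0,"tz":0,"wx":0,"wy":0,"wz":-0.24,"grip":1},{"tx":0,"ty":0,"tz":0,"wx":0,"wy":0,"wz":-0.28,"grip":1},{"tx":0,"ty":0,"tz":0,"wx":0,"wy":0,"wz":-0.32,"grip":1},{"tx":0,"ty":0,"tz":0,"wx":0,"wy":0,"wz":-0.36,"grip":1},{"tx":0,"ty":0,"tz":0,"wx":0,"wy":0,"wz":-0.4,"grip":1}]' >/dev/null
python3 -m jog '[{"tx":0,"ty":0,"tz":0,"wx":0,"wy":0,"wz":-0.04,"grip":1},{"tx":0,"ty":0,"tz":0,"wx":0,"wy":0,"wz":-0.08,"grip":1},{"tx":0,"ty":0,"tz":0,"wx":0,"wy":0,"wz":-0.12,"grip":1},{"tx":0,"ty":0,"tz":0,"wx":0,"wy":0,"wz":-0.16,"grip":1},{"tx":0,"ty":0,"tz":0,"wx":0,"wy":0,"wz":-0.2,"grip":1},{"tx":0,"ty":0,"tz":0,"wx":0,"wy":0,"wz":-0.24,"grip":1},{"tx":0,"ty":0,"tz":0,"wx":0,"wy":0,"wz":-0.28,"grip":1},{"tx":0,"ty":0,"tz":0,"wx":0,"wy":0,"wz":-0.32,"grip":1},{"tx":0,"ty":0,"tz":0,"wx":0,"wy":0,"wz":-0.36,"grip":1},{"tx":0,"ty":0,"tz":0,"wx":0,"wy":0,"wz":-0.4,"grip":1}]' >/dev/null
python3 -c "from h import *;go([*mx(-.15,-.088),.16],YAW*57.3+90)"
```

```text
t 7.4 grasp [ 0.5227 -0.2904  0.1912] mixer [-0.0915 -0.166 ] yang 77.48 tilt [ 0.0143 -0.0045] w 0.0002 F [ 0.1  0.4 -0.7] j6 -0.29
 tx 0.990 ty 0.719 tz 0.375 wz -0.0944 wx -0.0004 wy 0.0048
```

```bash
python3 -m jog '[{"tx":0.5,"ty":0.35,"tz":0,"wx":0,"wy":0.005,"wz":-0.04,"grip":1},{"tx":0.99,"ty":0.72,"tz":0.1,"wx":0,"wy":0.005,"wz":-0.08,"grip":1},{"tx":0.99,"ty":0.72,"tz":0.35,"wx":0,"wy":0.005,"wz":-0.094,"grip":1},{"tx":0.99,"ty":0.72,"tz":0.37,"wx":0,"wy":0.005,"wz":-0.094,"grip":1},{"tx":0.99,"ty":0.72,"tz":0.37,"wx":0,"wy":0.005,"wz":-0.094,"grip":1}]' >/dev/null
python3 - <<'E'
from h import *
go([*mx(-.15,-.088),.106],YAW*57.3+90)
d=im('side'); cv2.imwrite("pics/s4.png",cv2.resize(d['img'][90:250,180:350],None,fx=3.7,fy=3.7,interpolation=cv2.INTER_CUBIC))
E
```

```text
t 7.82 grasp [ 0.4545 -0.2163  0.1589] mixer [-0.1537 -0.0868] yang 94.36 tilt [-0.0041 -0.0025] w -0.0001 F [ 0.   0.1 -0.3] j6 -0.52
 tx -0.050 ty -0.014 tz 0.661 wz -0.0006 wx -0.0007 wy -0.0014
```

View pics/s4.png

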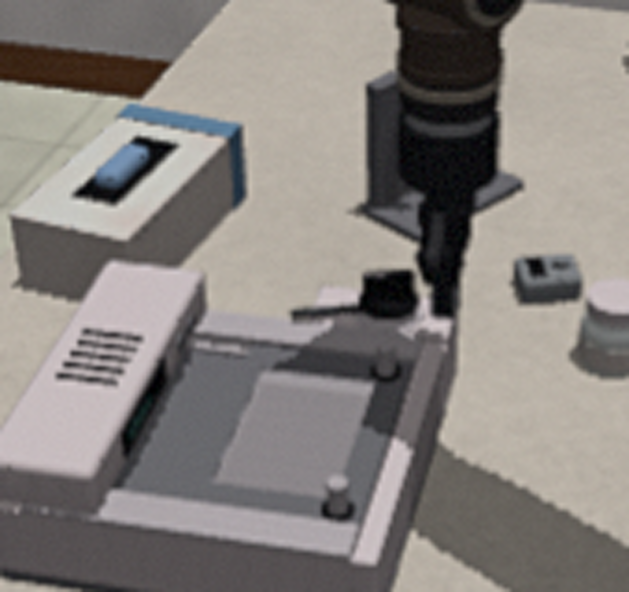

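```bash
python3 -m jog '[{"tx":0,"ty":0,"tz":0.4,"wx":0,"wy":0,"wz":0,"grip":1},{"tx":0,"ty":0,"tz":0.64,"wx":0,"wy":0,"wz":0,"grip":1},{"tx":-0.15,"ty":0,"tz":0.65,"wx":0,"wy":0,"wz":0,"grip":1},{"tx":-0.25,"ty":0,"tz":0.65,"wx":0,"wy":0,"wz":0,"grip":1},{"tx":-0.3,"ty":0,"tz":0.65,"wx":0,"wy":0,"wz":0,"grip":1}]'
python3 -c "from h import *;go([*mx(-.121,-.088),.106],YAW*57.3+90)"
python3 -m jog '[{"tx":-0.05,"ty":0,"tz":0,"wx":0,"wy":0,"wz":0,"grip":1},{"tx":-0.1,"ty":0,"tz":0,"wx":0,"wy":0,"wz":0,"grip":1}]'
python3 - <<'E'
from h import *
go([*mx(-.121,-.088),.106],YAW*57.3+90)
d=im('side'); cv2.imwrite("pics/s5.png",cv2.resize(d['img'][140:250,180:350],None,fx=4.5,fy=4.5,interpolation=cv2.INTER_CUBIC))
E
```

```text
t: 8.28
tool_pos: [0.4826, -0.2159, 0.2645]
eef_rot: [-0.038, 0.999, -0.002, 0.0]
contact_force: [-0.4, 0.1, 0.4]
grip_width: 0.0001
t 8.28 grasp [ 0.4827 -0.2166  0.1095] mixer [-0.1256 -0.0893] yang 94.31 tilt [ 0.0007 -0.0046] w 0.0001 F [-0.4  0.1  0.4] j6 -0.49
 tx -0.058 ty 0.016 tz 0.043 wz -0.0009 wx -0.0015 wy 0.0001
t: 8.45
tool_pos: [0.492, -0.2158, 0.2658]
eef_rot: [-0.037, 0.999, -0.003, 0.001]
contact_force: [-3.9, -2.4, 1.8]
grip_width: -0.0001
t 8.45 grasp [ 0.4923 -0.2167  0.1108] mixer [-0.116  -0.0902] yang 94.29 tilt [ 0.002  -0.0061] w -0.0001 F [-3.9 -2.4  1.8] j6 -0.49
 tx 0.062 ty 0.027 tz 0.060 wz -0.0010 wx -0.0020 wy 0.0005
```

View pics/s5.png

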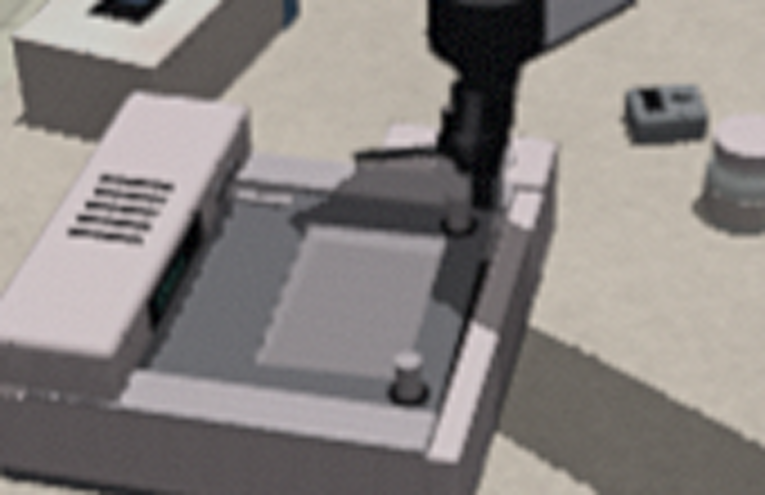

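Run:
```python
from h import *
d=im('side')
for u,v in[(282,180.7),(270.4,219.6)]: print(np.round(inm(onz(d,u,v,.102)),4))
d=im('top'); cv2.imwrite("pics/t5.png",cv2.resize(d['img'][95:235,235:420],None,fx=4,fy=4,interpolation=cv2.INTER_CUBIC))
```

```text
[-0.0984 -0.0967]
[-0.1057  0.0881]
```

View pics/t5.png

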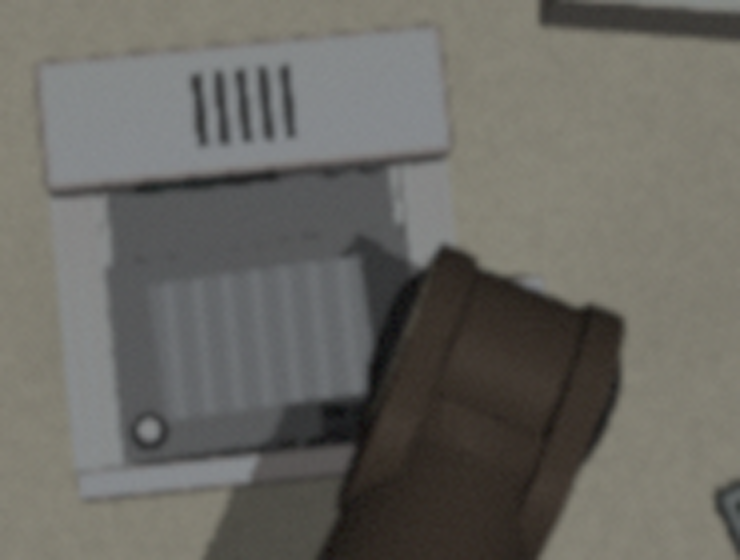

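```bash
python3 -m jog '[{"tx":0.25,"ty":0,"tz":0,"wx":0,"wy":0,"wz":0,"grip":1},{"tx":0.25,"ty":0.5,"tz":0.03,"wx":-0.002,"wy":0,"wz":0,"grip":1},{"tx":0.25,"ty":1,"tz":0.03,"wx":-0.002,"wy":0,"wz":0,"grip":1},{"tx":0.25,"ty":1,"tz":0.03,"wx":-0.002,"wy":0,"wz":0,"grip":1}]' >/dev/null
python3 -m jog '[{"tx":0,"ty":0.5,"tz":0,"wx":0,"wy":0,"wz":0,"grip":1},{"tx":0,"ty":1,"tz":0,"wx":0,"wy":0,"wz":0,"grip":1},{"tx":0,"ty":1,"tz":0,"wx":0,"wy":0,"wz":0,"grip":1}]' >/dev/null
python3 -c "from h import *;go([*mx(-.107,.088),.108],YAW*57.3+90)"
```

```text
t 9.18 grasp [ 0.4571 -0.0478  0.1085] mixer [-0.138  0.081] yang 94.83 tilt [0.0017 0.0069] w -0.0002 F [ 0.3  0.5 -0.1] j6 -0.19
 tx -0.388 ty 0.085 tz 0.008 wz 0.0020 wx 0.0021 wy 0.0007
```

```bash
python3 -m jog '[{"tx":-0.05,"ty":0.08,"tz":0,"wx":0.002,"wy":0,"wz":0.002,"grip":1},{"tx":-0.12,"ty":0.08,"tz":0,"wx":0.002,"wy":0,"wz":0.002,"grip":1},{"tx":-0.18,"ty":0.08,"tz":0,"wx":0.002,"wy":0,"wz":0.002,"grip":1},{"tx":-0.24,"ty":0.08,"tz":0,"wx":0.002,"wy":0,"wz":0.002,"grip":1},{"tx":-0.3,"ty":0.08,"tz":0,"wx":0.002,"wy":0,"wz":0.002,"grip":1},{"tx":-0.36,"ty":0.08,"tz":0,"wx":0.002,"wy":0,"wz":0.002,"grip":1},{"tx":-0.39,"ty":0.08,"tz":0,"wx":0.002,"wy":0,"wz":0.002,"grip":1}]'
python3 - <<'E'
from h import *
go([*mx(-.107,.088),.108],YAW*57.3+90)
d=im('side'); cv2.imwrite("pics/s6.png",cv2.resize(d['img'][140:250,180:350],None,fx=4.5,fy=4.5,interpolation=cv2.INTER_CUBIC))
E
```

```text
t: 9.77
tool_pos: [0.4876, -0.0404, 0.2631]
eef_rot: [-0.039, 0.999, 0.001, 0.0]
contact_force: [-4.9, 1.7, 1.5]
grip_width: -0.0002
t 9.77 grasp [ 0.4877 -0.0401  0.1081] mixer [-0.1069  0.0863] yang 94.41 tilt [0.0004 0.0018] w -0.0002 F [-4.9  1.7  1.5] j6 -0.16
 tx 0.001 ty 0.021 tz 0.001 wz -0.0003 wx 0.0006 wy 0.0002
```

View pics/s6.png

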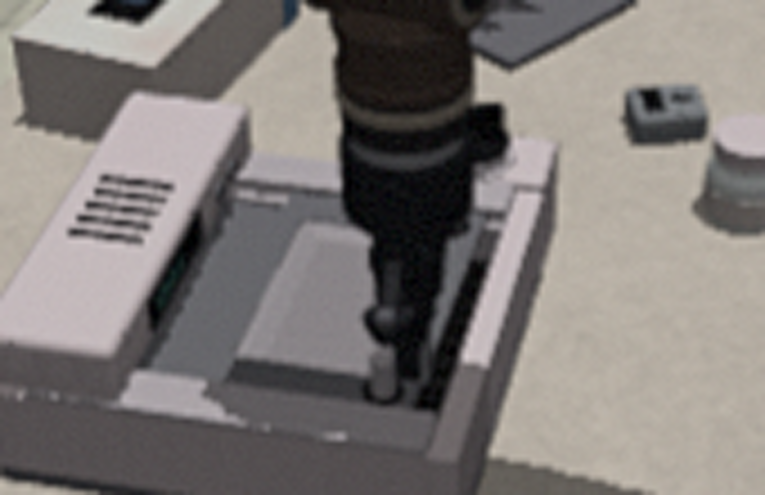

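```bash
python3 -m jog '[{"tx":0.25,"ty":0,"tz":0,"wx":0,"wy":0,"wz":0,"grip":1},{"tx":0.25,"ty":-0.5,"tz":0,"wx":0,"wy":0,"wz":0,"grip":1},{"tx":0.25,"ty":-1,"tz":0,"wx":0,"wy":0,"wz":0,"grip":1},{"tx":0.25,"ty":-1,"tz":0,"wx":0,"wy":0,"wz":0,"grip":1}]' >/dev/null
python3 -m jog '[{"tx":0,"ty":-0.5,"tz":0,"wx":0,"wy":0,"wz":0,"grip":1},{"tx":0,"ty":-1,"tz":0,"wx":0,"wy":0,"wz":0,"grip":1},{"tx":0,"ty":-1,"tz":0,"wx":0,"wy":0,"wz":0,"grip":1}]' >/dev/null
python3 -c "from h import *;go([*mx(-.096,-.088),.108],YAW*57.3+90)"
```

```text
t 10.4 grasp [ 0.4824 -0.2132  0.1088] mixer [-0.1256 -0.0859] yang 93.78 tilt [ 0.0058 -0.0064] w -0.0001 F [ 0.8 -0.1 -0. ] j6 -0.48
 tx -0.371 ty -0.022 tz 0.012 wz -0.0038 wx -0.0022 wy 0.0017
```

Now chain: push right, back off, traverse, and read.

```bash
python3 -m jog '[{"tx":-0.05,"ty":-0.02,"tz":0,"wx":0,"wy":0,"wz":-0.004,"grip":1},{"tx":-0.11,"ty":-0.02,"tz":0,"wx":0,"wy":0,"wz":-0.004,"grip":1},{"tx":-0.18,"ty":-0.02,"tz":0,"wx":-0.002,"wy":0.001,"wz":-0.004,"grip":1},{"tx":-0.24,"ty":-0.02,"tz":0,"wx":-0.002,"wy":0.001,"wz":-0.004,"grip":1},{"tx":-0.3,"ty":-0.02,"tz":0.01,"wx":-0.002,"wy":0.001,"wz":-0.004,"grip":1},{"tx":-0.36,"ty":-0.02,"tz":0.01,"wx":-0.002,"wy":0.001,"wz":-0.004,"grip":1},{"tx":-0.37,"ty":-0.02,"tz":0.01,"wx":-0.002,"wy":0.001,"wz":-0.004,"grip":1}]'
python3 -c "from h import *;go([*mx(-.096,-.088),.108],YAW*57.3+90)"
python3 -m jog '[{"tx":0.25,"ty":0,"tz":0,"wx":0,"wy":0,"wz":0,"grip":1},{"tx":0.25,"ty":0.5,"tz":0,"wx":0,"wy":0,"wz":0,"grip":1},{"tx":0.25,"ty":1,"tz":0,"wx":0,"wy":0,"wz":0,"grip":1},{"tx":0.25,"ty":1,"tz":0,"wx":0,"wy":0,"wz":0,"grip":1}]' >/dev/null
python3 -m jog '[{"tx":0,"ty":0.5,"tz":0,"wx":0,"wy":0,"wz":0,"grip":1},{"tx":0,"ty":1,"tz":0,"wx":0,"wy":0,"wz":0,"grip":1},{"tx":0,"ty":1.0,"tz":0,"wx":0,"wy":0,"wz":0,"grip":1}]' >/dev/null
python3 -c "from h import *;go([*mx(-.086,.088),.108],YAW*57.3+90)"
```

```text
t: 10.98
tool_pos: [0.5119, -0.2113, 0.2631]
eef_rot: [-0.04, 0.999, -0.001, 0.001]
contact_force: [-4.8, -2.6, 2.6]
grip_width: -0.0001
t 10.98 grasp [ 0.5121 -0.2115  0.1081] mixer [-0.0959 -0.0865] yang 94.57 tilt [ 0.0015 -0.0015] w -0.0001 F [-4.8 -2.6  2.6] j6 -0.47
 tx 0.001 ty -0.019 tz 0.001 wz 0.0006 wx -0.0005 wy 0.0004
t 11.57 grasp [ 0.4778 -0.0424  0.1081] mixer [-0.1169  0.0848] yang 95.24 tilt [0.0018 0.0058] w 0.0 F [-0.2  0.2 -0.7] j6 -0.18
 tx -0.387 ty 0.035 tz 0.002 wz 0.0043 wx 0.0018 wy 0.0007
```

```bash
python3 -m jog '[{"tx":-0.05,"ty":0.03,"tz":0,"wx":0.001,"wy":0,"wz":0.004,"grip":1},{"tx":-0.11,"ty":0.03,"tz":0,"wx":0.002,"wy":0,"wz":0.004,"grip":1},{"tx":-0.18,"ty":0.03,"tz":0,"wx":0.002,"wy":0,"wz":0.004,"grip":1},{"tx":-0.24,"ty":0.03,"tz":0,"wx":0.002,"wy":0,"wz":0.004,"grip":1},{"tx":-0.3,"ty":0.03,"tz":0,"wx":0.002,"wy":0,"wz":0.004,"grip":1},{"tx":-0.36,"ty":0.03,"tz":0,"wx":0.002,"wy":0,"wz":0.004,"grip":1},{"tx":-0.385,"ty":0.03,"tz":0,"wx":0.002,"wy":0,"wz":0.004,"grip":1}]'
python3 -c "from h import *;go([*mx(-.086,.088),.108],YAW*57.3+90)"
python3 -m jog '[{"tx":0.25,"ty":0,"tz":0,"wx":0,"wy":0,"wz":0,"grip":1},{"tx":0.25,"ty":-0.5,"tz":0,"wx":0,"wy":0,"wz":0,"grip":1},{"tx":0.25,"ty":-1,"tz":0,"wx":0,"wy":0,"wz":0,"grip":1},{"tx":0.25,"ty":-1,"tz":0,"wx":0,"wy":0,"wz":0,"grip":1}]' >/dev/null
python3 -m jog '[{"tx":0,"ty":-0.5,"tz":0,"wx":0,"wy":0,"wz":0,"grip":1},{"tx":0,"ty":-1,"tz":0,"wx":0,"wy":0,"wz":0,"grip":1},{"tx":0,"ty":-1,"tz":0,"wx":0,"wy":0,"wz":0,"grip":1}]' >/dev/null
python3 -c "from h import *;go([*mx(-.076,-.088),.108],YAW*57.3+90)"
```

```text
t: 12.15
tool_pos: [0.5083, -0.0387, 0.2627]
eef_rot: [-0.039, 0.999, 0.0, 0.0]
contact_force: [-5.6, 5.0, 3.1]
grip_width: 0.0001
t 12.15 grasp [ 0.5084 -0.0386  0.1077] mixer [-0.0862  0.0862] yang 94.44 tilt [0.0004 0.0009] w 0.0001 F [-5.6  5.   3.1] j6 -0.15
 tx -0.002 ty 0.022 tz -0.004 wz -0.0001 wx 0.0003 wy 0.0002
t 12.73 grasp [ 0.5028 -0.2121  0.108 ] mixer [-0.1053 -0.0864] yang 93.74 tilt [ 0.0046 -0.0061] w -0.0 F [1.2 0.8 0.3] j6 -0.46
 tx -0.366 ty -0.016 tz 0.001 wz -0.0040 wx -0.0020 wy 0.0013
```

```bash
python3 -m jog '[{"tx":-0.05,"ty":-0.02,"tz":0,"wx":0,"wy":0,"wz":-0.004,"grip":1},{"tx":-0.11,"ty":-0.02,"tz":0,"wx":0,"wy":0,"wz":-0.004,"grip":1},{"tx":-0.18,"ty":-0.02,"tz":0,"wx":-0.002,"wy":0.001,"wz":-0.004,"grip":1},{"tx":-0.24,"ty":-0.02,"tz":0,"wx":-0.002,"wy":0.001,"wz":-0.004,"grip":1},{"tx":-0.3,"ty":-0.02,"tz":0.01,"wx":-0.002,"wy":0.001,"wz":-0.004,"grip":1},{"tx":-0.36,"ty":-0.02,"tz":0.01,"wx":-0.002,"wy":0.001,"wz":-0.004,"grip":1},{"tx":-0.37,"ty":-0.02,"tz":0.01,"wx":-0.002,"wy":0.001,"wz":-0.004,"grip":1}]'
python3 - <<'E'
from h import *
go([*mx(-.076,-.088),.108],YAW*57.3+90)
d=im('side'); cv2.imwrite("pics/s7.png",cv2.resize(d['img'][140:250,180:350],None,fx=4.5,fy=4.5,interpolation=cv2.INTER_CUBIC))
E
```

```text
t: 13.32
tool_pos: [0.5323, -0.2102, 0.2622]
eef_rot: [-0.04, 0.999, -0.001, 0.0]
contact_force: [-4.1, -2.7, 1.4]
grip_width: 0.0002
t 13.32 grasp [ 0.5324 -0.2104  0.1072] mixer [-0.0756 -0.087 ] yang 94.53 tilt [ 0.0003 -0.0012] w 0.0002 F [-4.1 -2.7  1.4] j6 -0.46
 tx 0.005 ty -0.013 tz -0.010 wz 0.0004 wx -0.0004 wy 0.0001
```

View pics/s7.png

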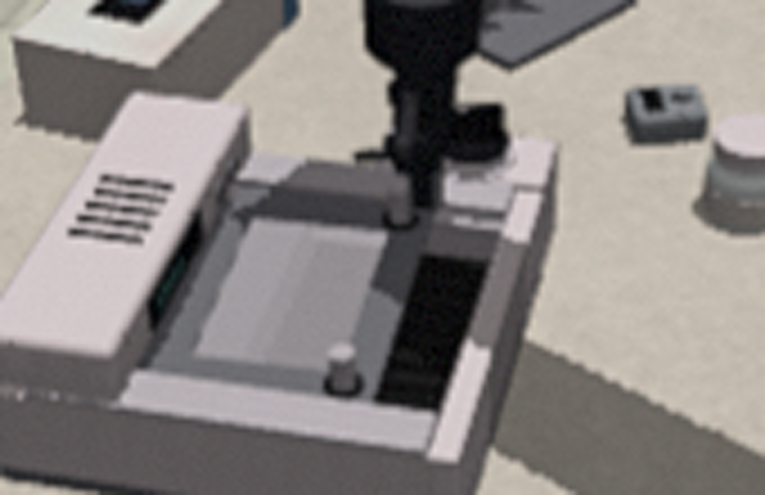

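```bash
python3 -m jog '[{"tx":0.25,"ty":0,"tz":0,"wx":0,"wy":0,"wz":0,"grip":1},{"tx":0.25,"ty":0.5,"tz":0,"wx":0,"wy":0,"wz":0,"grip":1},{"tx":0.25,"ty":1,"tz":0,"wx":0,"wy":0,"wz":0,"grip":1},{"tx":0.25,"ty":1,"tz":0,"wx":0,"wy":0,"wz":0,"grip":1}]' >/dev/null
python3 -m jog '[{"tx":0,"ty":0.5,"tz":0,"wx":0,"wy":0,"wz":0,"grip":1},{"tx":0,"ty":1,"tz":0,"wx":0,"wy":0,"wz":0,"grip":1},{"tx":0,"ty":1.0,"tz":0,"wx":0,"wy":0,"wz":0,"grip":1}]' >/dev/null
python3 -c "from h import *;go([*mx(-.066,.088),.108],YAW*57.3+90)"
python3 -m jog '[{"tx":-0.05,"ty":0.03,"tz":0,"wx":0.001,"wy":0,"wz":0.004,"grip":1},{"tx":-0.11,"ty":0.03,"tz":0,"wx":0.002,"wy":0,"wz":0.004,"grip":1},{"tx":-0.18,"ty":0.03,"tz":0,"wx":0.002,"wy":0,"wz":0.004,"grip":1},{"tx":-0.24,"ty":0.03,"tz":0,"wx":0.002,"wy":0,"wz":0.004,"grip":1},{"tx":-0.3,"ty":0.03,"tz":0,"wx":0.002,"wy":0,"wz":0.004,"grip":1},{"tx":-0.36,"ty":0.03,"tz":0,"wx":0.002,"wy":0,"wz":0.004,"grip":1},{"tx":-0.38,"ty":0.03,"tz":0,"wx":0.002,"wy":0,"wz":0.004,"grip":1}]' | grep force
python3 -c "from h import *;go([*mx(-.066,.088),.108],YAW*57.3+90)"
python3 -m jog '[{"tx":0.25,"ty":0,"tz":0,"wx":0,"wy":0,"wz":0,"grip":1},{"tx":0.25,"ty":-0.5,"tz":0,"wx":0,"wy":0,"wz":0,"grip":1},{"tx":0.25,"ty":-1,"tz":0,"wx":0,"wy":0,"wz":0,"grip":1},{"tx":0.25,"ty":-1,"tz":0,"wx":0,"wy":0,"wz":0,"grip":1}]' >/dev/null
python3 -m jog '[{"tx":0,"ty":-0.5,"tz":0,"wx":0,"wy":0,"wz":0,"grip":1},{"tx":0,"ty":-1,"tz":0,"wx":0,"wy":0,"wz":0,"grip":1},{"tx":0,"ty":-1,"tz":0,"wx":0,"wy":0,"wz":0,"grip":1}]' >/dev/null
python3 -c "from h import *;go([*mx(-.056,-.088),.108],YAW*57.3+90)"
```

```text
t 13.95 grasp [ 0.4981 -0.0411  0.1076] mixer [-0.0966  0.0845] yang 95.17 tilt [0.0011 0.0072] w 0.0001 F [-1.2  0.4 -0.2] j6 -0.18
 tx -0.383 ty 0.039 tz -0.004 wz 0.0039 wx 0.0022 wy 0.0006
contact_force: [-5.6, 2.3, 3.7]
t 14.53 grasp [ 0.5283 -0.0373  0.1072] mixer [-0.0662  0.0859] yang 94.39 tilt [0.     0.0021] w 0.0 F [-5.6  2.3  3.7] j6 -0.15
 tx -0.002 ty 0.026 tz -0.010 wz -0.0005 wx 0.0007 wy 0.0001
t 15.12 grasp [ 0.5226 -0.2108  0.1073] mixer [-0.0854 -0.0866] yang 93.7 tilt [ 0.0042 -0.0049] w 0.0 F [-0.4  0.1  0.1] j6 -0.45
 tx -0.368 ty -0.012 tz -0.008 wz -0.0042 wx -0.0016 wy 0.0012
```

```bash
python3 -m jog '[{"tx":-0.05,"ty":-0.02,"tz":0,"wx":0,"wy":0,"wz":-0.004,"grip":1},{"tx":-0.11,"ty":-0.02,"tz":0,"wx":0,"wy":0,"wz":-0.004,"grip":1},{"tx":-0.18,"ty":-0.02,"tz":0,"wx":-0.002,"wy":0.001,"wz":-0.004,"grip":1},{"tx":-0.24,"ty":-0.02,"tz":0,"wx":-0.002,"wy":0.001,"wz":-0.004,"grip":1},{"tx":-0.3,"ty":-0.02,"tz":0,"wx":-0.002,"wy":0.001,"wz":-0.004,"grip":1},{"tx":-0.36,"ty":-0.02,"tz":0,"wx":-0.002,"wy":0.001,"wz":-0.004,"grip":1},{"tx":-0.37,"ty":-0.02,"tz":0,"wx":-0.002,"wy":0.001,"wz":-0.004,"grip":1}]'|grep force
python3 -c "from h import *;go([*mx(-.056,-.088),.108],YAW*57.3+90)"
python3 -m jog '[{"tx":0.25,"ty":0,"tz":0,"wx":0,"wy":0,"wz":0,"grip":1},{"tx":0.25,"ty":0.5,"tz":0,"wx":0,"wy":0,"wz":0,"grip":1},{"tx":0.25,"ty":1,"tz":0,"wx":0,"wy":0,"wz":0,"grip":1},{"tx":0.25,"ty":1,"tz":0,"wx":0,"wy":0,"wz":0,"grip":1}]' >/dev/null
python3 -m jog '[{"tx":0,"ty":0.5,"tz":0,"wx":0,"wy":0,"wz":0,"grip":1},{"tx":0,"ty":1,"tz":0,"wx":0,"wy":0,"wz":0,"grip":1},{"tx":0,"ty":1.0,"tz":0,"wx":0,"wy":0,"wz":0,"grip":1}]' >/dev/null
python3 -c "from h import *;go([*mx(-.046,.088),.108],YAW*57.3+90)"
```

```text
contact_force: [-3.4, -3.0, 2.2]
t 15.7 grasp [ 0.5524 -0.2091  0.1073] mixer [-0.0556 -0.0872] yang 94.49 tilt [0.0003 0.0004] w 0.0001 F [-3.4 -3.   2.2] j6 -0.44
 tx 0.005 ty -0.010 tz -0.009 wz 0.0001 wx 0.0001 wy 0.0001
t 16.28 grasp [ 0.5187 -0.0398  0.1081] mixer [-0.076   0.0841] yang 95.12 tilt [0.0013 0.0079] w -0.0002 F [ 0.1 -0.9 -0.1] j6 -0.17
 tx -0.375 ty 0.044 tz 0.002 wz 0.0036 wx 0.0025 wy 0.0006
```

```bash
python3 -m jog '[{"tx":-0.05,"ty":0.03,"tz":0,"wx":0.001,"wy":0,"wz":0.004,"grip":1},{"tx":-0.11,"ty":0.03,"tz":0,"wx":0.002,"wy":0,"wz":0.004,"grip":1},{"tx":-0.18,"ty":0.03,"tz":0,"wx":0.002,"wy":0,"wz":0.004,"grip":1},{"tx":-0.24,"ty":0.03,"tz":0,"wx":0.002,"wy":0,"wz":0.004,"grip":1},{"tx":-0.3,"ty":0.03,"tz":0,"wx":0.002,"wy":0,"wz":0.004,"grip":1},{"tx":-0.36,"ty":0.03,"tz":0,"wx":0.002,"wy":0,"wz":0.004,"grip":1},{"tx":-0.38,"ty":0.03,"tz":0,"wx":0.002,"wy":0,"wz":0.004,"grip":1}]' | grep force
python3 -c "from h import *;go([*mx(-.046,.088),.108],YAW*57.3+90)"
python3 -m jog '[{"tx":0.25,"ty":0,"tz":0,"wx":0,"wy":0,"wz":0,"grip":1},{"tx":0.25,"ty":-0.5,"tz":0,"wx":0,"wy":0,"wz":0,"grip":1},{"tx":0.25,"ty":-1,"tz":0,"wx":0,"wy":0,"wz":0,"grip":1},{"tx":0.25,"ty":-1,"tz":0,"wx":0,"wy":0,"wz":0,"grip":1}]' >/dev/null
python3 -m jog '[{"tx":0,"ty":-0.5,"tz":0,"wx":0,"wy":0,"wz":0,"grip":1},{"tx":0,"ty":-1,"tz":0,"wx":0,"wy":0,"wz":0,"grip":1},{"tx":0,"ty":-1,"tz":0,"wx":0,"wy":0,"wz":0,"grip":1}]' >/dev/null
python3 -c "from h import *;go([*mx(-.036,-.088),.108],YAW*57.3+90)"
python3 -m jog '[{"tx":-0.05,"ty":-0.02,"tz":0,"wx":0,"wy":0,"wz":-0.004,"grip":1},{"tx":-0.11,"ty":-0.02,"tz":0,"wx":0,"wy":0,"wz":-0.004,"grip":1},{"tx":-0.18,"ty":-0.02,"tz":0,"wx":-0.002,"wy":0.001,"wz":-0.004,"grip":1},{"tx":-0.24,"ty":-0.02,"tz":0,"wx":-0.002,"wy":0.001,"wz":-0.004,"grip":1},{"tx":-0.3,"ty":-0.02,"tz":0,"wx":-0.002,"wy":0.001,"wz":-0.004,"grip":1},{"tx":-0.36,"ty":-0.02,"tz":0,"wx":-0.002,"wy":0.001,"wz":-0.004,"grip":1},{"tx":-0.37,"ty":-0.02,"tz":0,"wx":-0.002,"wy":0.001,"wz":-0.004,"grip":1}]'|grep force
python3 -c "from h import *;go([*mx(-.036,-.088),.108],YAW*57.3+90)"
python3 -m jog '[{"tx":0.25,"ty":0,"tz":0,"wx":0,"wy":0,"wz":0,"grip":1},{"tx":0.25,"ty":0.5,"tz":0,"wx":0,"wy":0,"wz":0,"grip":1},{"tx":0.25,"ty":1,"tz":0,"wx":0,"wy":0,"wz":0,"grip":1},{"tx":0.25,"ty":1,"tz":0,"wx":0,"wy":0,"wz":0,"grip":1}]' >/dev/null
python3 -m jog '[{"tx":0,"ty":0.5,"tz":0,"wx":0,"wy":0,"wz":0,"grip":1},{"tx":0,"ty":1,"tz":0,"wx":0,"wy":0,"wz":0,"grip":1},{"tx":0,"ty":1.0,"tz":0,"wx":0,"wy":0,"wz":0,"grip":1}]' >/dev/null
python3 -c "from h import *;go([*mx(-.026,.088),.108],YAW*57.3+90)"
```

```text
contact_force: [-6.4, 2.6, 3.9]
t 16.87 grasp [ 0.5489 -0.0361  0.1077] mixer [-0.0456  0.0855] yang 94.34 tilt [0.     0.0029] w 0.0 F [-6.4  2.6  3.9] j6 -0.14
 tx 0.005 ty 0.031 tz -0.004 wz -0.0007 wx 0.0009 wy 0.0001
t 17.45 grasp [ 0.5428 -0.2098  0.1074] mixer [-0.0652 -0.0872] yang 93.63 tilt [ 0.0039 -0.0038] w 0.0002 F [-0.1  0.6  0. ] j6 -0.43
 tx -0.365 ty -0.005 tz -0.006 wz -0.0046 wx -0.0013 wy 0.0012
contact_force: [-3.5, -2.0, 1.0]
t 18.03 grasp [ 0.5725 -0.2081  0.1074] mixer [-0.0354 -0.0878] yang 94.42 tilt [-0.0001  0.0015] w 0.0002 F [-3.5 -2.   1. ] j6 -0.43
 tx 0.007 ty -0.002 tz -0.008 wz -0.0003 wx 0.0005 wy 0.0000
t 18.62 grasp [ 0.5392 -0.0386  0.1085] mixer [-0.0555  0.0837] yang 95.05 tilt [0.0012 0.0091] w 0.0002 F [-0.7 -0.7  0.6] j6 -0.16
 tx -0.369 ty 0.050 tz 0.008 wz 0.0032 wx 0.0028 wy 0.0006
```

```bash
python3 -m jog '[{"tx":-0.05,"ty":0.04,"tz":0,"wx":0.001,"wy":0,"wz":0.003,"grip":1},{"tx":-0.11,"ty":0.04,"tz":0,"wx":0.002,"wy":0,"wz":0.003,"grip":1},{"tx":-0.18,"ty":0.04,"tz":0,"wx":0.002,"wy":0,"wz":0.003,"grip":1},{"tx":-0.24,"ty":0.04,"tz":0,"wx":0.002,"wy":0,"wz":0.003,"grip":1},{"tx":-0.3,"ty":0.04,"tz":0,"wx":0.002,"wy":0,"wz":0.003,"grip":1},{"tx":-0.36,"ty":0.04,"tz":0,"wx":0.002,"wy":0,"wz":0.003,"grip":1},{"tx":-0.37,"ty":0.04,"tz":0,"wx":0.002,"wy":0,"wz":0.003,"grip":1}]' | grep force
python3 -m jog '[{"tx":0.25,"ty":0,"tz":0,"wx":0,"wy":0,"wz":0,"grip":1},{"tx":0.25,"ty":-0.5,"tz":0,"wx":0,"wy":0,"wz":0,"grip":1},{"tx":0.25,"ty":-1,"tz":0,"wx":0,"wy":0,"wz":0,"grip":1},{"tx":0.25,"ty":-1,"tz":0,"wx":0,"wy":0,"wz":0,"grip":1}]' >/dev/null
python3 -m jog '[{"tx":0,"ty":-0.5,"tz":0,"wx":0,"wy":0,"wz":0,"grip":1},{"tx":0,"ty":-1,"tz":0,"wx":0,"wy":0,"wz":0,"grip":1},{"tx":0,"ty":-1,"tz":0,"wx":0,"wy":0,"wz":0,"grip":1}]' >/dev/null
python3 -c "from h import *;go([*mx(-.019,-.088),.108],YAW*57.3+90)"
python3 -m jog '[{"tx":-0.05,"ty":0,"tz":0,"wx":0,"wy":0,"wz":-0.004,"grip":1},{"tx":-0.11,"ty":0,"tz":0,"wx":0,"wy":0,"wz":-0.004,"grip":1},{"tx":-0.18,"ty":0,"tz":0,"wx":-0.002,"wy":0.001,"wz":-0.004,"grip":1},{"tx":-0.22,"ty":0,"tz":0,"wx":-0.002,"wy":0.001,"wz":-0.004,"grip":1},{"tx":-0.26,"ty":0,"tz":0,"wx":-0.002,"wy":0.001,"wz":-0.004,"grip":1},{"tx":-0.29,"ty":0,"tz":0,"wx":-0.002,"wy":0.001,"wz":-0.004,"grip":1},{"tx":-0.32,"ty":0,"tz":0,"wx":-0.002,"wy":0.001,"wz":-0.004,"grip":1}]'|grep force
python3 -c "from h import *;go([*mx(-.019,-.088),.108],YAW*57.3+90)"
python3 -m jog '[{"tx":0.25,"ty":0,"tz":0,"wx":0,"wy":0,"wz":0,"grip":1},{"tx":0.25,"ty":0.5,"tz":0,"wx":0,"wy":0,"wz":0,"grip":1},{"tx":0.25,"ty":1,"tz":0,"wx":0,"wy":0,"wz":0,"grip":1},{"tx":0.25,"ty":1,"tz":0,"wx":0,"wy":0,"wz":0,"grip":1}]' >/dev/null
python3 -m jog '[{"tx":0,"ty":0.5,"tz":0,"wx":0,"wy":0,"wz":0,"grip":1},{"tx":0,"ty":1,"tz":0,"wx":0,"wy":0,"wz":0,"grip":1},{"tx":0,"ty":1.0,"tz":0,"wx":0,"wy":0,"wz":0,"grip":1}]' >/dev/null
python3 - <<'E'
from h import *
go([*mx(-.018,.088),.108],YAW*57.3+90)
d=im('side'); cv2.imwrite("pics/s8.png",cv2.resize(d['img'][140:250,180:350],None,fx=4.5,fy=4.5,interpolation=cv2.INTER_CUBIC))
E
```

```text
contact_force: [-5.6, 1.6, 2.9]
t 19.78 grasp [ 0.5628 -0.2081  0.1078] mixer [-0.0452 -0.087 ] yang 93.76 tilt [ 0.0042 -0.0034] w -0.0002 F [ 0.9 -0.3  0.5] j6 -0.42
 tx -0.327 ty -0.008 tz -0.002 wz -0.0039 wx -0.0012 wy 0.0013
contact_force: [-3.3, -0.5, 0.9]
t 20.37 grasp [ 0.5878 -0.2047  0.1078] mixer [-0.0199 -0.0856] yang 94.54 tilt [-0.      0.0027] w -0.0003 F [-3.3 -0.5  0.9] j6 -0.42
 tx -0.011 ty -0.030 tz -0.003 wz 0.0004 wx 0.0009 wy 0.0001
t 20.95 grasp [ 0.5543 -0.0354  0.1091] mixer [-0.0401  0.0858] yang 95.15 tilt [0.0014 0.0096] w -0.0 F [-0.6  0.1  0.5] j6 -0.16
 tx -0.277 ty 0.024 tz 0.015 wz 0.0038 wx 0.0030 wy 0.0007
```

View pics/s8.png

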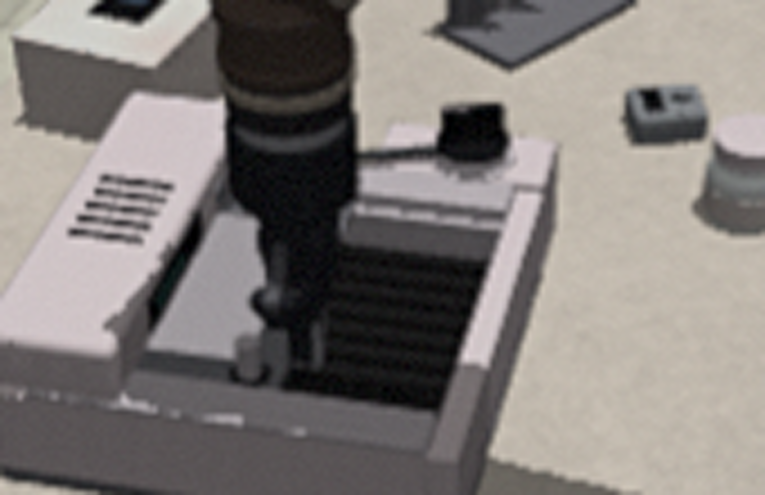

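```bash
python3 -m jog '[{"tx":-0.07,"ty":0.02,"tz":0,"wx":0.001,"wy":0,"wz":0.003,"grip":1},{"tx":-0.14,"ty":0.02,"tz":0,"wx":0.002,"wy":0,"wz":0.003,"grip":1},{"tx":-0.2,"ty":0.02,"tz":0,"wx":0.002,"wy":0,"wz":0.003,"grip":1},{"tx":-0.24,"ty":0.02,"tz":0,"wx":0.002,"wy":0,"wz":0.003,"grip":1},{"tx":-0.27,"ty":0.02,"tz":0,"wx":0.002,"wy":0,"wz":0.003,"grip":1},{"tx":-0.29,"ty":0.02,"tz":0,"wx":0.002,"wy":0,"wz":0.003,"grip":1},{"tx":-0.3,"ty":0.02,"tz":0,"wx":0.002,"wy":0,"wz":0.003,"grip":1}]' | grep force
python3 -c "from h import *;go([*mx(-.018,.088),.108],YAW*57.3+90)"
python3 -m jog '[{"tx":0.25,"ty":0,"tz":0,"wx":0,"wy":0,"wz":0,"grip":1},{"tx":0.25,"ty":-0.5,"tz":0,"wx":0,"wy":0,"wz":0,"grip":1},{"tx":0.25,"ty":-1,"tz":0,"wx":0,"wy":0,"wz":0,"grip":1},{"tx":0.25,"ty":-1,"tz":0,"wx":0,"wy":0,"wz":0,"grip":1}]' >/dev/null
python3 -m jog '[{"tx":0,"ty":-0.5,"tz":0,"wx":0,"wy":0,"wz":0,"grip":1},{"tx":0,"ty":-1,"tz":0,"wx":0,"wy":0,"wz":0,"grip":1},{"tx":0,"ty":-1,"tz":0,"wx":0,"wy":0,"wz":0,"grip":1}]' >/dev/null
python3 -c "from h import *;go([*mx(-.016,-.088),.108],YAW*57.3+90)"
python3 -m jog '[{"tx":-0.05,"ty":0,"tz":0,"wx":0,"wy":0,"wz":-0.004,"grip":1},{"tx":-0.11,"ty":0,"tz":0,"wx":0,"wy":0,"wz":-0.004,"grip":1},{"tx":-0.16,"ty":0,"tz":0,"wx":-0.002,"wy":0.001,"wz":-0.004,"grip":1},{"tx":-0.2,"ty":0,"tz":0,"wx":-0.002,"wy":0.001,"wz":-0.004,"grip":1},{"tx":-0.24,"ty":0,"tz":0,"wx":-0.002,"wy":0.001,"wz":-0.004,"grip":1},{"tx":-0.25,"ty":0,"tz":0,"wx":-0.002,"wy":0.001,"wz":-0.004,"grip":1},{"tx":-0.26,"ty":0,"tz":0,"wx":-0.002,"wy":0.001,"wz":-0.004,"grip":1}]'|grep force
python3 -c "from h import *;go([*mx(-.016,-.088),.108],YAW*57.3+90)"
python3 -m jog '[{"tx":0.2,"ty":0,"tz":0,"wx":0,"wy":0,"wz":0,"grip":1},{"tx":0.2,"ty":0,"tz":-0.4,"wx":0,"wy":0,"wz":0,"grip":1},{"tx":0.2,"ty":0.5,"tz":-0.9,"wx":0,"wy":0,"wz":0,"grip":0},{"tx":0.2,"ty":1,"tz":-0.9,"wx":0,"wy":0,"wz":0,"grip":0},{"tx":0.2,"ty":1,"tz":-0.9,"wx":0,"wy":0,"wz":0,"grip":0}]'
```

```text
contact_force: [-4.8, 0.8, 2.0]
t 21.58 grasp [ 0.5782 -0.0352  0.1089] mixer [-0.0163  0.0841] yang 94.54 tilt [0.0007 0.0016] w -0.0001 F [-4.8  0.8  2. ] j6 -0.14
 tx 0.021 ty 0.049 tz 0.012 wz 0.0004 wx 0.0005 wy 0.0003
t 22.17 grasp [ 0.5724 -0.2084  0.109 ] mixer [-0.0355 -0.0881] yang 93.89 tilt [ 0.005 -0.005] w 0.0001 F [-0.6  1.  -1.2] j6 -0.42
 tx -0.244 ty 0.003 tz 0.013 wz -0.0032 wx -0.0017 wy 0.0015
contact_force: [-3.1, -0.6, 0.2]
t 22.75 grasp [ 0.5923 -0.2052  0.1089] mixer [-0.0155 -0.0865] yang 94.67 tilt [-0.0001  0.001 ] w 0.0002 F [-3.1 -0.6  0.2] j6 -0.42
 tx 0.006 ty -0.019 tz 0.011 wz 0.0011 wx 0.0003 wy 0.0000
t: 23.17
tool_pos: [0.5699, -0.1236, 0.3394]
eef_rot: [-0.042, 0.999, 0.001, 0.003]
contact_force: [0.5, -0.3, 0.9]
grip_width: 0.0356
```

Run:
```python
from h import *
d=im('side'); cv2.imwrite("pics/s9.png",cv2.resize(d['img'][140:250,180:350],None,fx=4.5,fy=4.5,interpolation=cv2.INTER_CUBIC))
for p in[(.002,.088),(.002,-.088)]:
    print((proj(d,[[*mx(*p),.102]])-[180,140])*4.5)
d=im('top'); a=d['img']
hsv=cv2.cvtColor(a,cv2.COLOR_BGR2HSV)
cv2.imwrite("pics/t9.png",cv2.resize(a[95:270,95:385],None,fx=2.7,fy=2.7,interpolation=cv2.INTER_CUBIC))
for u,v in [(180,170),(180,184),(133,194),(146,184)]: print(hsv[v,u],a[v,u])
```

```text
[[235.90299737 335.15006869]]
[[312.21673295 173.69528517]]
[120  34  91] [91 79 79]
[177 164  53] [22 19 53]
[ 60   6 123] [120 123 120]
[173  45  51] [44 42 51]
```

View pics/s9.png

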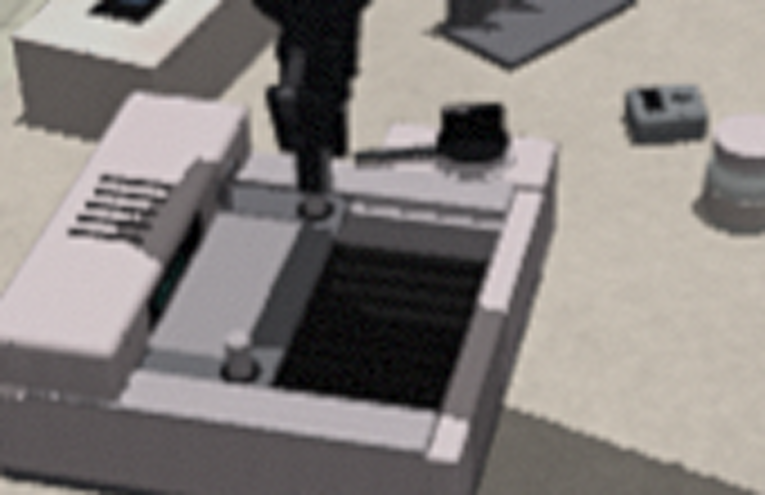

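View pics/t9.png

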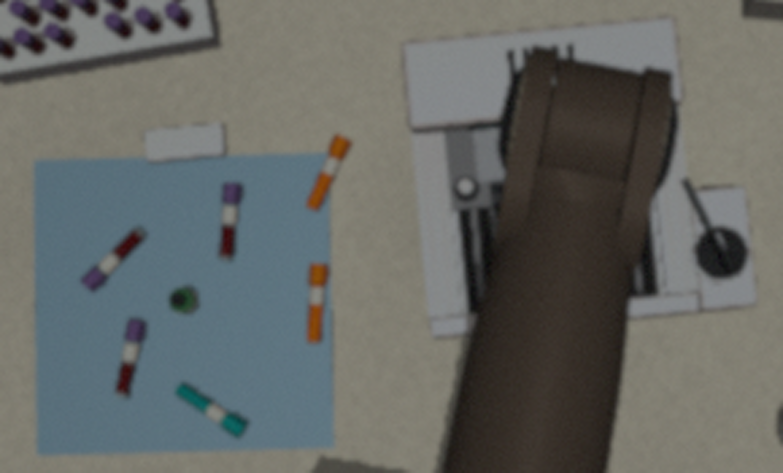

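```bash
cat > tubes.py <<'E'
from h import *
def find(d,show=None):
    a=d['img'];hsv=cv2.cvtColor(a,cv2.COLOR_BGR2HSV);L=a.astype(int)
    pad=((hsv[...,0]>95)&(hsv[...,0]<115)&(hsv[...,1]>60)).astype(np.uint8)
    roi=np.zeros_like(pad); roi[153:262,108:219]=1
    m=((1-pad)*roi).astype(np.uint8)
    k,l,st,c=cv2.connectedComponentsWithStats(m)
    out=[]
    for i in range(1,k):
        if 60<st[i,4]<500:
            ys,xs=np.nonzero(l==i)
            r=L[ys,xs]; red=((r[:,2]-r[:,1]>18)&(r[:,2]<90)&(r[:,0]<60)); pur=(r[:,0]-r[:,1]>8)&(r[:,2]-r[:,1]>0)&(r[:,0]<130)
            W=np.array([onz(d,x,y,.009)[:2] for x,y in zip(xs,ys)],np.float32)
            (cx,cy),(w,h),ang=cv2.minAreaRect(W)
            vec=np.linalg.svd(W-W.mean(0),full_matrices=False)[2][0]
            print(i,st[i].tolist(),'rect',np.round([cx,cy,w,h],4),'mean',W.mean(0).round(4),'axis deg',np.degrees(np.arctan2(vec[1],vec[0])).round(1),'red',red.sum(),'pur',pur.sum())
if __name__=='__main__': find(im('top'))
E
python3 tubes.py
```

```text
1 [108, 153, 77, 109, 271] rect [0.4873 0.329  0.2214 0.3138] mean [0.5605 0.3824] axis deg 154.6 red 0 pur 0
7 [175, 163, 10, 30, 199] rect [0.5706 0.2295 0.0215 0.0853] mean [0.5718 0.2293] axis deg 173.2 red 34 pur 40
8 [125, 179, 24, 23, 196] rect [0.5367 0.3528 0.0207 0.0859] mean [0.5356 0.3537] axis deg 134.1 red 35 pur 38
9 [158, 201, 11, 11, 104] rect [0.4883 0.278  0.029  0.0292] mean [0.4881 0.2781] axis deg -135.2 red 0 pur 0
10 [137, 213, 12, 30, 198] rect [0.4273 0.3393 0.0211 0.0855] mean [0.4276 0.3385] axis deg 166.7 red 32 pur 42
11 [160, 237, 26, 20, 192] rect [0.3711 0.2521 0.087  0.0215] mean [0.3699 0.2501] axis deg -125.2 red 0 pur 0
```

```bash
python3 -m jog '[{"tx":0,"ty":0.5,"tz":0,"wx":0,"wy":0,"wz":0,"grip":0},{"tx":0,"ty":1,"tz":0,"wx":0,"wy":0,"wz":0,"grip":0},{"tx":0,"ty":1,"tz":0,"wx":0,"wy":0,"wz":0,"grip":0}]' >/dev/null
python3 -m jog '[{"tx":0,"ty":0.5,"tz":0,"wx":0,"wy":0,"wz":0,"grip":0},{"tx":0,"ty":1,"tz":0,"wx":0,"wy":0,"wz":0,"grip":0},{"tx":0,"ty":1,"tz":0,"wx":0,"wy":0,"wz":0,"grip":0}]' >/dev/null
python3 -m jog '[{"tx":0,"ty":0.5,"tz":0,"wx":0,"wy":0,"wz":0,"grip":0},{"tx":0,"ty":1,"tz":0,"wx":0,"wy":0,"wz":0,"grip":0},{"tx":0,"ty":1,"tz":0,"wx":0,"wy":0,"wz":0,"grip":0}]' >/dev/null
python3 -c "from h import *;go([.5706,.2295,.10],83)"
```

```text
t 24.07 grasp [0.5476 0.1257 0.1789] mixer [-0.0343  0.247 ] yang 95.54 tilt [-0.0032  0.0071] w 0.0429 F [-0.5 -0.1 -0.5] j6 0.13
 tx -0.414 ty 1.256 tz 0.995 wz 0.0696 wx 0.0023 wy -0.0008
```

```bash
python3 -m jog '[{"tx":-0.2,"ty":0.5,"tz":0,"wx":0,"wy":0,"wz":0,"grip":0},{"tx":-0.41,"ty":1,"tz":0,"wx":0,"wy":0,"wz":0.04,"grip":0},{"tx":-0.41,"ty":1,"tz":0.4,"wx":0.002,"wy":0,"wz":0.07,"grip":0},{"tx":-0.41,"ty":1,"tz":0.8,"wx":0.002,"wy":0,"wz":0.07,"grip":0},{"tx":-0.41,"ty":1,"tz":0.8,"wx":0.002,"wy":0,"wz":0.07,"grip":0}]' >/dev/null
python3 -c "from h import *;go([.5706,.2295,.06],83)"
```

```text
t 24.48 grasp [0.5695 0.2065 0.108 ] mixer [-0.0061  0.3258] yang 82.98 tilt [-0.0134 -0.0033] w 0.0425 F [-1.8 -1.  -2. ] j6 0.47
 tx 0.014 ty 0.290 tz 0.598 wz -0.0001 wx -0.0016 wy -0.0041
```

```bash
python3 -m jog '[{"tx":0.01,"ty":0.29,"tz":0.2,"wx":-0.001,"wy":-0.003,"wz":0,"grip":0},{"tx":0.01,"ty":0.29,"tz":0.5,"wx":-0.001,"wy":-0.003,"wz":0,"grip":0},{"tx":0.01,"ty":0.29,"tz":0.6,"wx":-0.001,"wy":-0.003,"wz":0,"grip":0},{"tx":0.01,"ty":0.29,"tz":0.6,"wx":-0.001,"wy":-0.003,"wz":0,"grip":0}]' >/dev/null
python3 - <<'E'
from h import *
go([.5706,.2295,.0235],83)
d=im('side'); cv2.imwrite("pics/s10.png",cv2.resize(d['img'][230:400,140:320],None,fx=3.5,fy=3.5,interpolation=cv2.INTER_CUBIC))
E
```

```text
t 24.82 grasp [0.5714 0.2281 0.0581] mixer [-0.0026  0.3471] yang 82.94 tilt [-0.0078 -0.0035] w 0.0427 F [ 0.1 -0.5  1.1] j6 0.5
 tx 0.008 ty 0.019 tz 0.432 wz -0.0003 wx -0.0014 wy -0.0023
```

View pics/s10.png

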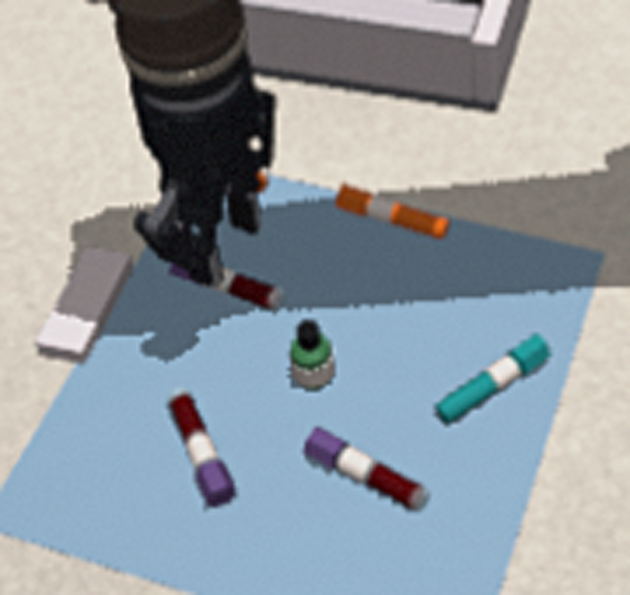

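```bash
python3 -m jog '[{"tx":0.01,"ty":0.02,"tz":0.2,"wx":-0.001,"wy":-0.002,"wz":0,"grip":0},{"tx":0.01,"ty":0.02,"tz":0.42,"wx":-0.001,"wy":-0.002,"wz":0,"grip":0},{"tx":0.01,"ty":0.02,"tz":0.43,"wx":-0.001,"wy":-0.002,"wz":0,"grip":0},{"tx":0.01,"ty":0.02,"tz":0.43,"wx":-0.001,"wy":-0.002,"wz":0,"grip":0}]'
python3 -m jog '[{"tx":0,"ty":0,"tz":0,"wx":0,"wy":0,"wz":0,"grip":1},{"tx":0,"ty":0,"tz":0,"wx":0,"wy":0,"wz":0,"grip":1},{"tx":0,"ty":0,"tz":0,"wx":0,"wy":0,"wz":0,"grip":1},{"tx":0,"ty":0,"tz":0,"wx":0,"wy":0,"wz":0,"grip":1},{"tx":0,"ty":0,"tz":0,"wx":0,"wy":0,"wz":0,"grip":1}]'
python3 -c "from h import *;go([.5706,.2295,.0235],83)"
```

```text
t: 25.2
tool_pos: [0.5726, 0.2297, 0.1815]
eef_rot: [0.062, 0.998, -0.0, 0.001]
contact_force: [0.0, -0.1, 0.0]
grip_width: 0.043
t: 25.62
tool_pos: [0.5733, 0.2297, 0.1838]
eef_rot: [0.062, 0.998, 0.0, 0.002]
contact_force: [-0.3, -1.9, 6.3]
grip_width: 0.0116
t 25.62 grasp [0.574  0.2298 0.0288] mixer [1.000e-04 3.486e-01] yang 82.86 tilt [0.0044 0.0004] w 0.0116 F [-0.3 -1.9  6.3] j6 0.51
 tx 0.042 ty -0.009 tz 0.066 wz -0.0008 wx 0.0003 wy 0.0014
```

```bash
python3 -m jog '[{"tx":0,"ty":0,"tz":-0.3,"wx":0,"wy":0,"wz":0,"grip":1},{"tx":0,"ty":0,"tz":-0.6,"wx":0,"wy":0,"wz":0,"grip":1},{"tx":0,"ty":0,"tz":-1,"wx":0,"wy":0,"wz":0,"grip":1},{"tx":0,"ty":0,"tz":-1,"wx":0,"wy":0,"wz":0,"grip":1}]'
python3 - <<'E'
from h import *
go([.5706,.2295,.0235],83)
d=im('side'); cv2.imwrite("pics/s11.png",cv2.resize(d['img'][190:340,140:320],None,fx=4,fy=4,interpolation=cv2.INTER_CUBIC))
E
```

```text
t: 25.95
tool_pos: [0.5745, 0.2303, 0.2714]
eef_rot: [0.062, 0.998, 0.003, 0.007]
contact_force: [0.8, 1.0, 0.7]
grip_width: 0.0111
t 25.95 grasp [0.5766 0.231  0.1164] mixer [0.0029 0.3496] yang 82.87 tilt [0.0139 0.0042] w 0.0111 F [0.8 1.  0.7] j6 0.51
 tx 0.088 ty -0.034 tz 1.160 wz -0.0007 wx 0.0019 wy 0.0042
```

View pics/s11.png

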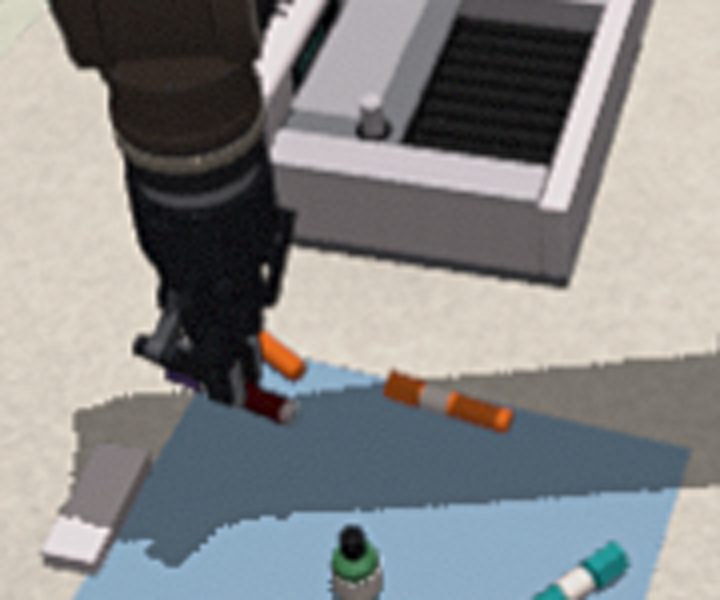

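Run:
```python
from h import *
d=im('side')
cv2.imwrite("pics/s12.png",cv2.resize(d['img'][270:310,170:230],None,fx=12,fy=12,interpolation=cv2.INTER_CUBIC))
go([.5706,.2295,.0235],83)
for u,v in[(212,292.5)]:
    c,r=ray(d,u,v)
    for z in(.09,.095,.1,.105,.11,.115): print(z,onz(d,u,v,z).round(4))
    print(dp(d,u-1,v),dp(d,u-4,v-1),dp(d,u-6,v-1))
```

```text
t 26.05 grasp [0.575  0.2303 0.1115] mixer [0.0012 0.349 ] yang 82.87 tilt [0.0088 0.0022] w 0.0118 F [ 0.5  0.5 -0.6] j6 0.51
 tx 0.062 ty -0.020 tz 1.099 wz -0.0007 wx 0.0010 wy 0.0027
0.09 [0.5437 0.233  0.09  ]
0.095 [0.5414 0.2367 0.095 ]
0.1 [0.5392 0.2404 0.1   ]
0.105 [0.537  0.2442 0.105 ]
0.11 [0.5347 0.2479 0.11  ]
0.115 [0.5325 0.2516 0.115 ]
[0.54260482 0.23910504 0.09730914] [0.54930779 0.24014543 0.09970759] [0.55582273 0.23810172 0.09517105]
```

View pics/s12.png

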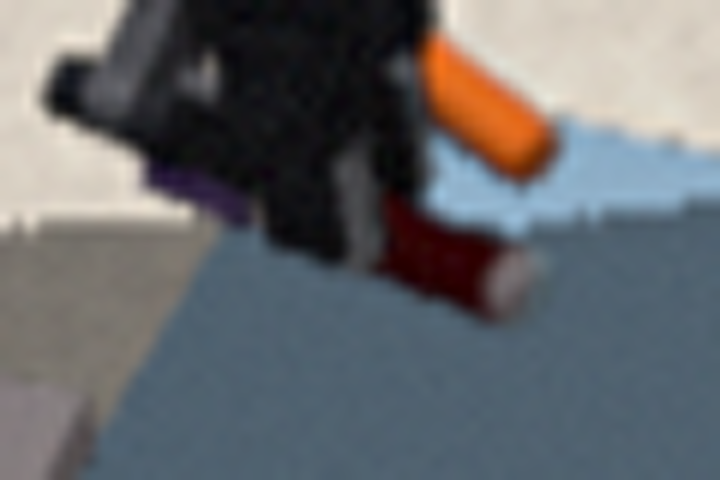

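```bash
python3 -m jog '[{"tx":0,"ty":0,"tz":-0.4,"wx":0,"wy":0,"wz":-0.03,"grip":1},{"tx":0,"ty":0,"tz":-0.8,"wx":0,"wy":0.002,"wz":-0.064,"grip":1},{"tx":0,"ty":0,"tz":-0.8,"wx":0,"wy":0.002,"wz":-0.064,"grip":1}]' >/dev/null
python3 -c "from h import *;go([*mx(-.078,.063),.15],YAW*57.3+90)"
```

```text
t 26.3 grasp [0.5751 0.2309 0.1811] mixer [0.0014 0.3496] yang 94.62 tilt [0.0091 0.0051] w 0.0108 F [1.  0.6 1.2] j6 0.3
 tx 1.005 ty -3.582 tz 0.364 wz 0.0008 wx 0.0014 wy 0.0030
```

```bash
python3 -m jog '[{"tx":0.15,"ty":-0.45,"tz":0,"wx":0,"wy":0.003,"wz":0,"grip":1},{"tx":0.3,"ty":-0.9,"tz":0,"wx":0,"wy":0.003,"wz":0,"grip":1},{"tx":0.3,"ty":-0.9,"tz":0,"wx":0,"wy":0.003,"wz":0,"grip":1}]' >/dev/null
python3 -m jog '[{"tx":0.15,"ty":-0.45,"tz":0,"wx":0,"wy":0,"wz":0,"grip":1},{"tx":0.3,"ty":-0.9,"tz":0,"wx":0,"wy":0,"wz":0,"grip":1},{"tx":0.3,"ty":-0.9,"tz":0,"wx":0,"wy":0,"wz":0,"grip":1}]' >/dev/null
python3 -m jog '[{"tx":0.15,"ty":-0.45,"tz":0,"wx":0,"wy":0,"wz":0,"grip":1},{"tx":0.3,"ty":-0.9,"tz":0,"wx":0,"wy":0,"wz":0,"grip":1},{"tx":0.3,"ty":-0.9,"tz":0,"wx":0,"wy":0,"wz":0,"grip":1}]' >/dev/null
python3 -c "from h import *;go([*mx(-.078,.063),.11],YAW*57.3+90)"
```

```text
t 27.05 grasp [ 0.5127 -0.0036  0.1787] mixer [-0.0791  0.1208] yang 93.82 tilt [-0.0064 -0.003 ] w 0.0115 F [ 0.2  0.6 -0.6] j6 -0.07
 tx -0.028 ty -0.720 tz 0.861 wz -0.0036 wx -0.0008 wy -0.0021
```

```bash
python3 -m jog '[{"tx":0,"ty":-0.4,"tz":0,"wx":0,"wy":-0.002,"wz":-0.003,"grip":1},{"tx":0,"ty":-0.72,"tz":0.2,"wx":0,"wy":-0.002,"wz":-0.003,"grip":1},{"tx":0,"ty":-0.72,"tz":0.6,"wx":0,"wy":-0.002,"wz":-0.003,"grip":1},{"tx":0,"ty":-0.72,"tz":0.86,"wx":0,"wy":-0.002,"wz":-0.003,"grip":1},{"tx":0,"ty":-0.72,"tz":0.86,"wx":0,"wy":-0.002,"wz":-0.003,"grip":1}]' >/dev/null
python3 - <<'E'
from h import *
d=im('side'); cv2.imwrite("pics/s13.png",cv2.resize(d['img'][140:260,170:340],None,fx=4.5,fy=4.5,interpolation=cv2.INTER_CUBIC))
go([*mx(-.078,.063),.067],YAW*57.3+90)
E
```

```text
t 27.52 grasp [ 0.5151 -0.0609  0.1075] mixer [-0.0812  0.0634] yang 94.33 tilt [-0.0056 -0.0017] w 0.0116 F [-0.4  0.7 -0.5] j6 -0.19
 tx -0.043 ty -0.005 tz 0.506 wz -0.0008 wx -0.0004 wy -0.0018
```

View pics/s13.png

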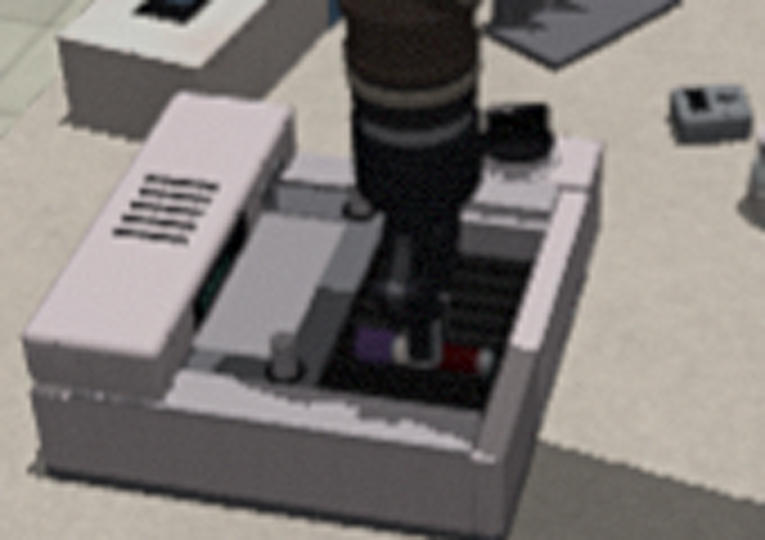

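```bash
python3 -m jog '[{"tx":-0.04,"ty":0,"tz":0.2,"wx":0,"wy":-0.001,"wz":0,"grip":1},{"tx":-0.04,"ty":0,"tz":0.4,"wx":0,"wy":-0.001,"wz":0,"grip":1},{"tx":-0.04,"ty":0,"tz":0.48,"wx":0,"wy":-0.001,"wz":0,"grip":1},{"tx":-0.04,"ty":0,"tz":0.48,"wx":0,"wy":-0.001,"wz":0,"grip":1}]' 
python3 -c "from h import *;go([*mx(-.078,.063),.067],YAW*57.3+90)"
python3 -m jog '[{"tx":0,"ty":0,"tz":0.03,"wx":0,"wy":0,"wz":0,"grip":1},{"tx":0,"ty":0,"tz":0.03,"wx":0,"wy":0,"wz":0,"grip":1}]' 
python3 -c "from h import *;go([*mx(-.078,.063),.067],YAW*57.3+90)"
```

```text
t: 27.85
tool_pos: [0.5192, -0.06, 0.2243]
eef_rot: [-0.038, 0.999, -0.001, -0.001]
contact_force: [-0.4, -0.7, 0.6]
grip_width: 0.0116
t 27.85 grasp [ 0.5188 -0.0603  0.0693] mixer [-0.0775  0.0638] yang 94.36 tilt [-0.0026 -0.0016] w 0.0116 F [-0.4 -0.7  0.6] j6 -0.19
 tx 0.007 ty -0.010 tz 0.028 wz -0.0006 wx -0.0004 wy -0.0009
t: 28.02
tool_pos: [0.5197, -0.06, 0.2234]
eef_rot: [-0.038, 0.999, -0.001, -0.001]
contact_force: [-1.0, -1.4, 3.3]
grip_width: 0.0114
t 28.02 grasp [ 0.5196 -0.0604  0.0684] mixer [-0.0767  0.0636] yang 94.37 tilt [-0.0009 -0.0026] w 0.0114 F [-1.  -1.4  3.3] j6 -0.19
 tx 0.016 ty -0.008 tz 0.018 wz -0.0006 wx -0.0008 wy -0.0004
```

Contact at 3.3 N: the tube is resting. Open a little, wait, lift.

```bash
python3 -m jog '[{"tx":0,"ty":0,"tz":0,"wx":0,"wy":0,"wz":0,"grip":0.5},{"tx":0,"ty":0,"tz":0,"wx":0,"wy":0,"wz":0,"grip":0.35},{"tx":0,"ty":0,"tz":0,"wx":0,"wy":0,"wz":0,"grip":0.35},{"tx":0,"ty":0,"tz":-0.3,"wx":0,"wy":0,"wz":0,"grip":0.35},{"tx":0,"ty":0,"tz":-0.6,"wx":0,"wy":0,"wz":0,"grip":0.2},{"tx":0,"ty":0,"tz":-1,"wx":0,"wy":0,"wz":0,"grip":0},{"tx":0,"ty":0,"tz":-1,"wx":0,"wy":0,"wz":0,"grip":0}]' 
python3 -m jog '[{"tx":-0.1,"ty":0.45,"tz":-0.3,"wx":0,"wy":0,"wz":0,"grip":0},{"tx":-0.1,"ty":0.9,"tz":-0.3,"wx":0,"wy":0,"wz":0,"grip":0},{"tx":-0.1,"ty":0.9,"tz":-0.3,"wx":0,"wy":0,"wz":0,"grip":0}]' >/dev/null
python3 -m jog '[{"tx":-0.1,"ty":0.45,"tz":0,"wx":0,"wy":0,"wz":0,"grip":0},{"tx":-0.1,"ty":0.9,"tz":0,"wx":0,"wy":0,"wz":0,"grip":0},{"tx":-0.1,"ty":0.9,"tz":0,"wx":0,"wy":0,"wz":0,"grip":0}]' >/dev/null
python3 - <<'E'
from h import *
d=im('side'); cv2.imwrite("pics/s14.png",cv2.resize(d['img'][140:420,140:340],None,fx=2.2,fy=2.2,interpolation=cv2.INTER_CUBIC))
go([.4273,.3393,.10],76.7)
import tubes; tubes.find(im('top'))
E
```

```text
t: 28.6
tool_pos: [0.5211, -0.0598, 0.3094]
eef_rot: [-0.038, 0.999, -0.002, 0.004]
contact_force: [0.7, 0.2, 1.3]
grip_width: 0.0425
t 29.15 grasp [0.5275 0.0917 0.18  ] mixer [-0.057   0.2146] yang 94.89 tilt [ 0.0109 -0.0002] w 0.0431 F [ 0.1 -0.7 -0.6] j6 0.09
 tx 0.994 ty 3.192 tz 0.986 wz 0.1011 wx -0.0003 wy 0.0035
2 [125, 179, 24, 23, 196] rect [0.5367 0.3528 0.0207 0.0859] mean [0.5358 0.3534] axis deg 134.2 red 34 pur 39
3 [137, 213, 12, 30, 203] rect [0.4269 0.3389 0.0217 0.0862] mean [0.4273 0.3385] axis deg 166.5 red 33 pur 38
```

View pics/s14.png

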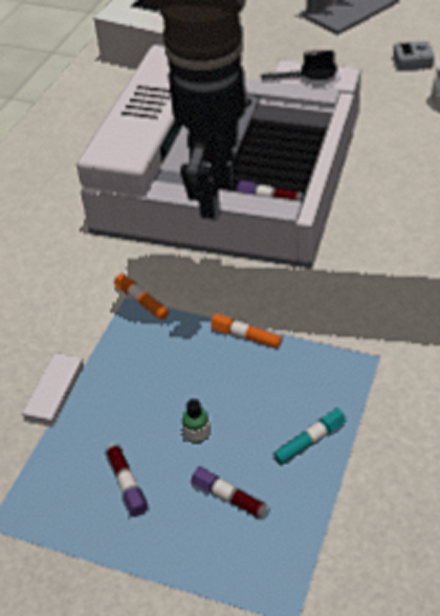

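```bash
python3 -m jog '[{"tx":0.13,"ty":0.45,"tz":0,"wx":0,"wy":0.003,"wz":0,"grip":0},{"tx":0.27,"ty":0.9,"tz":0,"wx":0,"wy":0.003,"wz":0,"grip":0},{"tx":0.27,"ty":0.9,"tz":0,"wx":0,"wy":0.003,"wz":0,"grip":0}]' >/dev/null
python3 -m jog '[{"tx":0.13,"ty":0.45,"tz":0,"wx":0,"wy":0,"wz":0,"grip":0},{"tx":0.27,"ty":0.9,"tz":0,"wx":0,"wy":0,"wz":0,"grip":0},{"tx":0.27,"ty":0.9,"tz":0,"wx":0,"wy":0,"wz":0,"grip":0}]' >/dev/null
python3 -m jog '[{"tx":0.13,"ty":0.45,"tz":0,"wx":0,"wy":0,"wz":0.03,"grip":0},{"tx":0.27,"ty":0.9,"tz":0,"wx":0,"wy":0,"wz":0.06,"grip":0},{"tx":0.27,"ty":0.9,"tz":0,"wx":0,"wy":0,"wz":0.1,"grip":0},{"tx":0.27,"ty":0.9,"tz":0,"wx":0,"wy":0,"wz":0.1,"grip":0}]' >/dev/null
python3 -c "from h import *;go([.427,.339,.10],76.6)"
```

```text
t 30.03 grasp [0.4394 0.3058 0.179 ] mixer [-0.1281  0.4349] yang 77.08 tilt [-0.001   0.0011] w 0.0425 F [-0.4 -0.5  0. ] j6 0.83
 tx 0.243 ty 0.368 tz 0.989 wz 0.0027 wx 0.0003 wy -0.0004
```

```bash
python3 -m jog '[{"tx":0.24,"ty":0.37,"tz":0.2,"wx":0,"wy":0,"wz":0.002,"grip":0},{"tx":0.24,"ty":0.37,"tz":0.6,"wx":0,"wy":0,"wz":0.002,"grip":0},{"tx":0.24,"ty":0.37,"tz":0.98,"wx":0,"wy":0,"wz":0.002,"grip":0},{"tx":0.24,"ty":0.37,"tz":0.98,"wx":0,"wy":0,"wz":0.002,"grip":0}]' >/dev/null
python3 -c "from h import *;go([.427,.339,.04],76.6)"
python3 -m jog '[{"tx":0,"ty":0,"tz":0.3,"wx":0,"wy":0,"wz":0,"grip":0},{"tx":0,"ty":0,"tz":0.6,"wx":0,"wy":0,"wz":0,"grip":0},{"tx":0,"ty":0,"tz":0.73,"wx":0,"wy":0,"wz":0,"grip":0},{"tx":0,"ty":0,"tz":0.73,"wx":0,"wy":0,"wz":0,"grip":0},{"tx":0,"ty":0,"tz":0.73,"wx":0,"wy":0,"wz":0,"grip":0}]' >/dev/null
python3 -c "from h import *;go([.427,.339,.02],76.6)"
```

```text
t 30.37 grasp [0.4251 0.3356 0.095 ] mixer [-0.14    0.4657] yang 76.83 tilt [-0.008  -0.0052] w 0.0427 F [-0.7 -0.8 -1.1] j6 0.9
 tx -0.018 ty 0.052 tz 0.686 wz 0.0013 wx -0.0022 wy -0.0021
t 30.78 grasp [0.4255 0.3347 0.0376] mixer [-0.1397  0.4648] yang 76.81 tilt [-0.0077 -0.0052] w 0.0428 F [-0.2  0.7  0.4] j6 0.9
 tx -0.008 ty 0.058 tz 0.220 wz 0.0012 wx -0.0022 wy -0.0020
```

```bash
python3 -m jog '[{"tx":-0.01,"ty":0.06,"tz":0,"wx":-0.002,"wy":-0.002,"wz":0,"grip":0},{"tx":-0.01,"ty":0.06,"tz":0.12,"wx":-0.002,"wy":-0.002,"wz":0,"grip":0},{"tx":-0.01,"ty":0.06,"tz":0.21,"wx":-0.002,"wy":-0.002,"wz":0,"grip":0},{"tx":-0.01,"ty":0.06,"tz":0.21,"wx":-0.002,"wy":-0.002,"wz":0,"grip":0}]'
python3 -c "from h import *;go([.427,.339,.02],76.6)"
python3 -m jog '[{"tx":0,"ty":0,"tz":0,"wx":0,"wy":0,"wz":0,"grip":1},{"tx":0,"ty":0,"tz":0,"wx":0,"wy":0,"wz":0,"grip":1},{"tx":0,"ty":0,"tz":0,"wx":0,"wy":0,"wz":0,"grip":1},{"tx":0,"ty":0,"tz":0,"wx":0,"wy":0,"wz":0,"grip":1},{"tx":0,"ty":0,"tz":0,"wx":0,"wy":0,"wz":0,"grip":1}]'
python3 -c "from h import *;go([.427,.339,.02],76.6)"
```

```text
t: 31.12
tool_pos: [0.428, 0.3397, 0.1746]
eef_rot: [0.115, 0.993, -0.001, -0.001]
contact_force: [-0.4, -0.0, -0.9]
grip_width: 0.0426
t 31.12 grasp [0.4278 0.3395 0.0196] mixer [-0.137   0.4694] yang 76.83 tilt [-0.0013 -0.0014] w 0.0426 F [-0.4 -0.  -0.9] j6 0.9
 tx 0.009 ty -0.009 tz -0.005 wz 0.0013 wx -0.0005 wy -0.0003
t: 31.53
tool_pos: [0.4281, 0.3398, 0.1748]
eef_rot: [0.115, 0.993, -0.001, -0.0]
contact_force: [0.1, 0.6, -0.5]
grip_width: 0.0137
t 31.53 grasp [0.4279 0.3396 0.0198] mixer [-0.1369  0.4695] yang 76.84 tilt [-0.001  -0.0012] w 0.0137 F [ 0.1  0.6 -0.5] j6 0.9
 tx 0.009 ty -0.010 tz -0.002 wz 0.0013 wx -0.0004 wy -0.0002
```

```bash
python3 -m jog '[{"tx":0,"ty":0,"tz":-0.4,"wx":0,"wy":0,"wz":0,"grip":1},{"tx":0,"ty":0,"tz":-0.9,"wx":0,"wy":0,"wz":0,"grip":1},{"tx":0,"ty":0,"tz":-1,"wx":0,"wy":0,"wz":0,"grip":1}]' >/dev/null
python3 -m jog '[{"tx":0,"ty":0,"tz":-0.5,"wx":0,"wy":0,"wz":-0.04,"grip":1},{"tx":0,"ty":0,"tz":-0.9,"wx":0,"wy":0,"wz":-0.08,"grip":1},{"tx":0,"ty":0,"tz":-1,"wx":0,"wy":0,"wz":-0.098,"grip":1},{"tx":0,"ty":0,"tz":-1,"wx":0,"wy":0,"wz":-0.098,"grip":1}]' 
python3 -c "from h import *;go([*mx(-.077,0),.18],YAW*57.3+90)"
```

```text
t: 32.12
tool_pos: [0.4295, 0.341, 0.3445]
eef_rot: [-0.04, 0.999, 0.004, 0.005]
contact_force: [-0.1, 0.1, -0.7]
grip_width: 0.0132
t 32.12 grasp [0.4311 0.3422 0.1895] mixer [-0.1335  0.4719] yang 94.56 tilt [0.0102 0.0077] w 0.0132 F [-0.1  0.1 -0.7] j6 0.59
 tx -0.696 ty -5.900 tz 0.086 wz 0.0005 wx 0.0022 wy 0.0034
```

```bash
python3 -m jog '[{"tx":-0.05,"ty":-0.48,"tz":0,"wx":0.002,"wy":0.003,"wz":0,"grip":1},{"tx":-0.11,"ty":-0.96,"tz":0,"wx":0.002,"wy":0.003,"wz":0,"grip":1},{"tx":-0.11,"ty":-0.96,"tz":0,"wx":0.002,"wy":0.003,"wz":0,"grip":1}]' >/dev/null
python3 -m jog '[{"tx":-0.05,"ty":-0.48,"tz":0,"wx":0,"wy":0,"wz":0,"grip":1},{"tx":-0.11,"ty":-0.96,"tz":0,"wx":0,"wy":0,"wz":0,"grip":1},{"tx":-0.11,"ty":-0.96,"tz":0,"wx":0,"wy":0,"wz":0,"grip":1}]' >/dev/null
python3 -m jog '[{"tx":-0.05,"ty":-0.48,"tz":0,"wx":0,"wy":0,"wz":0,"grip":1},{"tx":-0.11,"ty":-0.96,"tz":0,"wx":0,"wy":0,"wz":0,"grip":1},{"tx":-0.11,"ty":-0.96,"tz":0,"wx":0,"wy":0,"wz":0,"grip":1}]' >/dev/null
python3 -m jog '[{"tx":-0.05,"ty":-0.48,"tz":0,"wx":0,"wy":0,"wz":0,"grip":1},{"tx":-0.11,"ty":-0.96,"tz":0,"wx":0,"wy":0,"wz":0,"grip":1},{"tx":-0.11,"ty":-0.96,"tz":0,"wx":0,"wy":0,"wz":0,"grip":1}]' >/dev/null
python3 -m jog '[{"tx":-0.05,"ty":-0.48,"tz":0,"wx":0,"wy":0,"wz":0,"grip":1},{"tx":-0.11,"ty":-0.96,"tz":0,"wx":0,"wy":0,"wz":0,"grip":1},{"tx":-0.11,"ty":-0.96,"tz":0,"wx":0,"wy":0,"wz":0,"grip":1}]' |grep width
python3 -c "from h import *;go([*mx(-.077,0),.11],YAW*57.3+90)"
```

```text
grip_width: 0.0134
t 33.37 grasp [ 0.4998 -0.0628  0.1841] mixer [-0.0966  0.0627] yang 92.56 tilt [-0.0057 -0.0129] w 0.0134 F [-1.1  0.1  0.2] j6 -0.16
 tx -0.277 ty -0.764 tz 0.934 wz -0.0106 wx -0.0040 wy -0.0020
```

```bash
python3 -m jog '[{"tx":-0.2,"ty":-0.4,"tz":0,"wx":-0.004,"wy":-0.002,"wz":-0.01,"grip":1},{"tx":-0.27,"ty":-0.76,"tz":0.1,"wx":-0.004,"wy":-0.002,"wz":-0.01,"grip":1},{"tx":-0.27,"ty":-0.76,"tz":0.5,"wx":-0.004,"wy":-0.002,"wz":-0.01,"grip":1},{"tx":-0.27,"ty":-0.76,"tz":0.93,"wx":-0.004,"wy":-0.002,"wz":-0.01,"grip":1},{"tx":-0.27,"ty":-0.76,"tz":0.93,"wx":-0.004,"wy":-0.002,"wz":-0.01,"grip":1}]' |grep width
python3 - <<'E'
from h import *
d=im('side'); cv2.imwrite("pics/s15.png",cv2.resize(d['img'][140:260,170:340],None,fx=4.5,fy=4.5,interpolation=cv2.INTER_CUBIC))
go([*mx(-.077,0),.062],YAW*57.3+90)
E
```

```text
grip_width: 0.0134
t 33.83 grasp [ 0.5214 -0.1204  0.1062] mixer [-0.0795  0.0036] yang 94.28 tilt [-0.0088  0.0024] w 0.0137 F [0.4 0.1 0.1] j6 -0.3
 tx -0.037 ty -0.046 tz 0.552 wz -0.0010 wx 0.0010 wy -0.0027
```

View pics/s15.png

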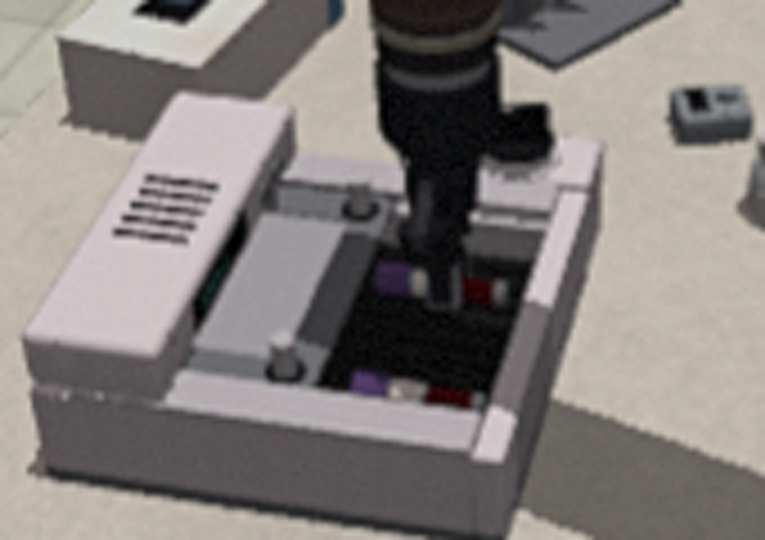

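```bash
python3 -m jog '[{"tx":-0.04,"ty":-0.045,"tz":0.2,"wx":0.001,"wy":-0.003,"wz":0,"grip":1},{"tx":-0.04,"ty":-0.045,"tz":0.4,"wx":0.001,"wy":-0.003,"wz":0,"grip":1},{"tx":-0.04,"ty":-0.045,"tz":0.54,"wx":0.001,"wy":-0.003,"wz":0,"grip":1},{"tx":-0.04,"ty":-0.045,"tz":0.54,"wx":0.001,"wy":-0.003,"wz":0,"grip":1}]' 
python3 -c "from h import *;go([*mx(-.077,0),.062],YAW*57.3+90)"
```

```text
t: 34.17
tool_pos: [0.5255, -0.1233, 0.217]
eef_rot: [-0.038, 0.999, 0.0, -0.001]
contact_force: [-0.3, 0.6, -0.1]
grip_width: 0.0136
t 34.17 grasp [ 0.5253 -0.1232  0.062 ] mixer [-0.0759  0.0005] yang 94.3 tilt [-0.0013  0.0006] w 0.0136 F [-0.3  0.6 -0.1] j6 -0.31
 tx 0.014 ty -0.006 tz 0.001 wz -0.0009 wx 0.0002 wy -0.0004
```

```bash
python3 -m jog '[{"tx":0,"ty":0,"tz":0.025,"wx":0,"wy":0,"wz":0,"grip":1},{"tx":0,"ty":0,"tz":0.025,"wx":0,"wy":0,"wz":0,"grip":1}]' |grep force
python3 -m jog '[{"tx":0,"ty":0,"tz":0,"wx":0,"wy":0,"wz":0,"grip":0.5},{"tx":0,"ty":0,"tz":0,"wx":0,"wy":0,"wz":0,"grip":0.35},{"tx":0,"ty":0,"tz":0,"wx":0,"wy":0,"wz":0,"grip":0.35},{"tx":0,"ty":0,"tz":-0.3,"wx":0,"wy":0,"wz":0,"grip":0.35},{"tx":0,"ty":0,"tz":-0.6,"wx":0,"wy":0,"wz":0,"grip":0.2},{"tx":0,"ty":0,"tz":-1,"wx":0,"wy":0,"wz":0,"grip":0},{"tx":0,"ty":0,"tz":-1,"wx":0,"wy":0,"wz":0,"grip":0}]' 
python3 -m jog '[{"tx":0,"ty":0.48,"tz":-0.4,"wx":0,"wy":0,"wz":0,"grip":0},{"tx":0,"ty":0.96,"tz":-0.4,"wx":0,"wy":0,"wz":0,"grip":0},{"tx":0,"ty":0.96,"tz":-0.4,"wx":0,"wy":0,"wz":0,"grip":0}]' >/dev/null
python3 -m jog '[{"tx":0,"ty":0.48,"tz":0,"wx":0,"wy":0,"wz":0,"grip":0},{"tx":0,"ty":0.96,"tz":0,"wx":0,"wy":0,"wz":0,"grip":0},{"tx":0,"ty":0.96,"tz":0,"wx":0,"wy":0,"wz":0,"grip":0}]' >/dev/null
python3 -m jog '[{"tx":0,"ty":0.48,"tz":0,"wx":0,"wy":0,"wz":0,"grip":0},{"tx":0,"ty":0.96,"tz":0,"wx":0,"wy":0,"wz":0,"grip":0},{"tx":0,"ty":0.96,"tz":0,"wx":0,"wy":0,"wz":0,"grip":0}]' >/dev/null
python3 - <<'E'
from h import *
d=im('side'); cv2.imwrite("pics/s16.png",cv2.resize(d['img'][140:420,140:340],None,fx=2.2,fy=2.2,interpolation=cv2.INTER_CUBIC))
import tubes; tubes.find(im('top'))
go([.5367,.3528,.12],44.1)
E
```

```text
contact_force: [0.0, -1.0, 0.1]
t: 34.92
tool_pos: [0.5273, -0.1234, 0.3024]
eef_rot: [-0.038, 0.999, -0.001, 0.004]
contact_force: [1.5, -0.2, 1.3]
grip_width: 0.0426
t 35.77 grasp [0.5104 0.1155 0.1826] mixer [-0.0721  0.2397] yang 94.96 tilt [0.014  0.0021] w 0.0425 F [ 0.  -0.6 -0.7] j6 0.14
 tx -0.573 ty 2.926 tz 0.794 wz 0.2825 wx 0.0003 wy 0.0045
```

View pics/s16.png

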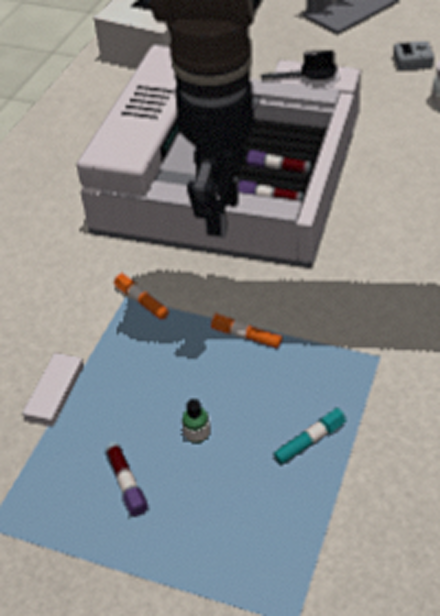

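```bash
python3 -m jog '[{"tx":-0.1,"ty":0.45,"tz":0,"wx":0,"wy":0.004,"wz":0,"grip":0},{"tx":-0.2,"ty":0.98,"tz":0,"wx":0,"wy":0.004,"wz":0,"grip":0},{"tx":-0.2,"ty":0.98,"tz":0,"wx":0,"wy":0.004,"wz":0,"grip":0}]' >/dev/null
python3 -m jog '[{"tx":-0.1,"ty":0.45,"tz":0,"wx":0,"wy":0,"wz":0,"grip":0},{"tx":-0.2,"ty":0.98,"tz":0,"wx":0,"wy":0,"wz":0,"grip":0},{"tx":-0.2,"ty":0.98,"tz":0,"wx":0,"wy":0,"wz":0,"grip":0}]' >/dev/null
python3 -m jog '[{"tx":-0.1,"ty":0.45,"tz":0,"wx":0,"wy":0,"wz":0.04,"grip":0},{"tx":-0.2,"ty":0.96,"tz":0,"wx":0,"wy":0,"wz":0.08,"grip":0},{"tx":-0.2,"ty":0.96,"tz":0,"wx":0,"wy":0,"wz":0.12,"grip":0},{"tx":-0.2,"ty":0.96,"tz":0.2,"wx":0,"wy":0,"wz":0.16,"grip":0},{"tx":-0.2,"ty":0.96,"tz":0.4,"wx":0,"wy":0,"wz":0.2,"grip":0},{"tx":-0.2,"ty":0.96,"tz":0.5,"wx":0,"wy":0,"wz":0.24,"grip":0},{"tx":-0.2,"ty":0.96,"tz":0.6,"wx":0,"wy":0,"wz":0.28,"grip":0},{"tx":-0.2,"ty":0.96,"tz":0.6,"wx":0,"wy":0,"wz":0.28,"grip":0}]' >/dev/null
python3 - <<'E'
from h import *
d=im('side'); cv2.imwrite("pics/s17.png",cv2.resize(d['img'][240:420,120:320],None,fx=3,fy=3,interpolation=cv2.INTER_CUBIC))
go([.5367,.3528,.06],44.1)
for p in([.5367-.0305,.3528+.0305,.009],[.5367+.03,.3528-.03,.009]): print((proj(d,[p])-[120,240])*3)
E
```

```text
t 36.98 grasp [0.538  0.3581 0.1335] mixer [-0.0257  0.4793] yang 44.85 tilt [0.0007 0.0036] w 0.0421 F [-1.1  0.2 -0.2] j6 1.37
 tx -0.037 ty -0.061 tz 0.918 wz 0.0042 wx 0.0010 wy -0.0007
[[252.99174014 397.27412476]]
[[213.3067113  306.96618088]]
```

View pics/s17.png

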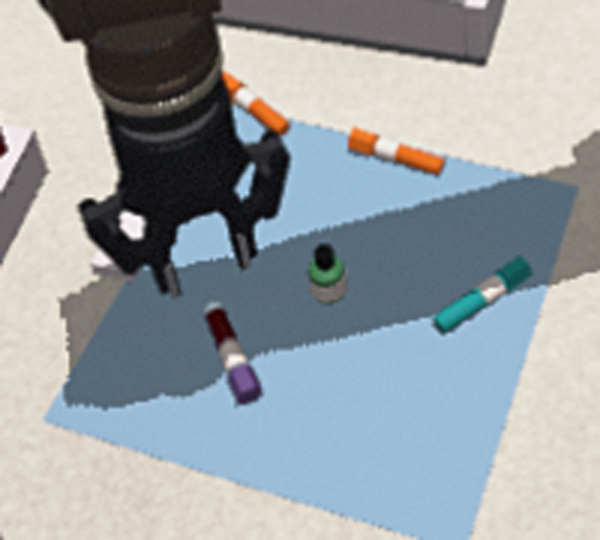

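```bash
python3 -m jog '[{"tx":-0.04,"ty":-0.06,"tz":0.3,"wx":0.001,"wy":-0.001,"wz":0.004,"grip":0},{"tx":-0.04,"ty":-0.06,"tz":0.6,"wx":0.001,"wy":-0.001,"wz":0.004,"grip":0},{"tx":-0.04,"ty":-0.06,"tz":0.9,"wx":0.001,"wy":-0.001,"wz":0.004,"grip":0},{"tx":-0.04,"ty":-0.06,"tz":0.95,"wx":0.001,"wy":-0.001,"wz":0.004,"grip":0},{"tx":-0.04,"ty":-0.06,"tz":0.95,"wx":0.001,"wy":-0.001,"wz":0.004,"grip":0}]' >/dev/null
python3 -c "from h import *;go([.5367,.3528,.02],44.1)"
```

```text
t 37.4 grasp [0.5364 0.3507 0.0564] mixer [-0.0278  0.4722] yang 44.22 tilt [-0.0017 -0.0025] w 0.0428 F [-0.3  0.3  0.2] j6 1.38
 tx 0.016 ty 0.022 tz 0.455 wz 0.0006 wx -0.0010 wy 0.0002
```

```bash
python3 -m jog '[{"tx":0.015,"ty":0.02,"tz":0.2,"wx":-0.001,"wy":0,"wz":0,"grip":0},{"tx":0.015,"ty":0.02,"tz":0.38,"wx":-0.001,"wy":0,"wz":0,"grip":0},{"tx":0.015,"ty":0.02,"tz":0.445,"wx":-0.001,"wy":0,"wz":0,"grip":0},{"tx":0.015,"ty":0.02,"tz":0.445,"wx":-0.001,"wy":0,"wz":0,"grip":0}]'
python3 -c "from h import *;go([.5367,.3528,.02],44.1)"
python3 -m jog '[{"tx":0,"ty":0,"tz":0,"wx":0,"wy":0,"wz":0,"grip":1},{"tx":0,"ty":0,"tz":0,"wx":0,"wy":0,"wz":0,"grip":1},{"tx":0,"ty":0,"tz":0,"wx":0,"wy":0,"wz":0,"grip":1},{"tx":0,"ty":0,"tz":0,"wx":0,"wy":0,"wz":0,"grip":1},{"tx":0,"ty":0,"tz":0,"wx":0,"wy":0,"wz":0,"grip":1}]'
python3 -c "from h import *;go([.5367,.3528,.02],44.1)"
```

```text
t: 37.73
tool_pos: [0.5372, 0.3528, 0.1762]
eef_rot: [0.389, 0.921, -0.0, 0.0]
contact_force: [-0.2, 0.9, -0.3]
grip_width: 0.0428
t 37.73 grasp [0.5372 0.3528 0.0212] mixer [-0.0269  0.4741] yang 44.26 tilt [ 0.0002 -0.0006] w 0.0428 F [-0.2  0.9 -0.3] j6 1.38
 tx 0.005 ty -0.004 tz 0.015 wz 0.0009 wx -0.0001 wy 0.0002
t: 38.15
tool_pos: [0.5377, 0.3532, 0.1781]
eef_rot: [0.389, 0.921, 0.001, 0.001]
contact_force: [0.9, -1.1, 6.4]
grip_width: 0.0135
t 38.15 grasp [0.5382 0.3533 0.0231] mixer [-0.0259  0.4746] yang 44.27 tilt [0.0029 0.0009] w 0.0135 F [ 0.9 -1.1  6.4] j6 1.38
 tx 0.008 ty -0.018 tz 0.038 wz 0.0010 wx 0.0009 wy 0.0004
```

```bash
python3 -m jog '[{"tx":0,"ty":0,"tz":-0.4,"wx":0,"wy":0,"wz":0,"grip":1},{"tx":0,"ty":0,"tz":-0.9,"wx":0,"wy":0,"wz":0,"grip":1},{"tx":0,"ty":0,"tz":-1,"wx":0,"wy":0,"wz":0,"grip":1}]' >/dev/null
python3 -m jog '[{"tx":0,"ty":0,"tz":-0.5,"wx":0,"wy":0,"wz":-0.04,"grip":1},{"tx":0,"ty":0,"tz":-0.9,"wx":0,"wy":0,"wz":-0.08,"grip":1},{"tx":0,"ty":0,"tz":-1,"wx":0,"wy":0,"wz":-0.12,"grip":1},{"tx":0,"ty":0,"tz":-1,"wx":0,"wy":0,"wz":-0.16,"grip":1},{"tx":0,"ty":0,"tz":-1,"wx":0,"wy":0,"wz":-0.2,"grip":1},{"tx":0,"ty":0,"tz":-1,"wx":0,"wy":0,"wz":-0.24,"grip":1},{"tx":0,"ty":0,"tz":-1,"wx":0,"wy":0,"wz":-0.278,"grip":1},{"tx":0,"ty":0,"tz":-1,"wx":0,"wy":0,"wz":-0.278,"grip":1}]' 
python3 -c "from h import *;go([*mx(-.077,-.063),.18],YAW*57.3+90)"
```

```text
t: 39.07
tool_pos: [0.5378, 0.3534, 0.3455]
eef_rot: [-0.039, 0.999, 0.003, 0.005]
contact_force: [0.8, -0.6, -1.1]
grip_width: 0.0134
t 39.07 grasp [0.5394 0.3544 0.1905] mixer [-0.0246  0.4755] yang 94.51 tilt [0.0106 0.006 ] w 0.0134 F [ 0.8 -0.6 -1.1] j6 0.5
 tx 0.661 ty -6.732 tz 0.089 wz 0.0002 wx 0.0016 wy 0.0035
```

```bash
python3 -m jog '[{"tx":0.05,"ty":-0.48,"tz":0,"wx":0.002,"wy":0.003,"wz":0,"grip":1},{"tx":0.11,"ty":-0.97,"tz":0,"wx":0.002,"wy":0.003,"wz":0,"grip":1},{"tx":0.11,"ty":-0.97,"tz":0,"wx":0.002,"wy":0.003,"wz":0,"grip":1}]' >/dev/null
python3 -m jog '[{"tx":0.05,"ty":-0.48,"tz":0,"wx":0,"wy":0,"wz":0,"grip":1},{"tx":0.11,"ty":-0.97,"tz":0,"wx":0,"wy":0,"wz":0,"grip":1},{"tx":0.11,"ty":-0.97,"tz":0,"wx":0,"wy":0,"wz":0,"grip":1}]' >/dev/null
python3 -m jog '[{"tx":0.05,"ty":-0.48,"tz":0,"wx":0,"wy":0,"wz":0,"grip":1},{"tx":0.11,"ty":-0.97,"tz":0,"wx":0,"wy":0,"wz":0,"grip":1},{"tx":0.11,"ty":-0.97,"tz":0,"wx":0,"wy":0,"wz":0,"grip":1}]' >/dev/null
python3 -m jog '[{"tx":0.05,"ty":-0.48,"tz":0,"wx":0,"wy":0,"wz":0,"grip":1},{"tx":0.11,"ty":-0.97,"tz":0,"wx":0,"wy":0,"wz":0,"grip":1},{"tx":0.11,"ty":-0.97,"tz":0,"wx":0,"wy":0,"wz":0,"grip":1}]' |grep width
python3 -c "from h import *;go([*mx(-.077,-.063),.18],YAW*57.3+90)"
```

```text
grip_width: 0.0132
t 40.07 grasp [0.5215 0.0207 0.1939] mixer [-0.0685  0.1443] yang 92.58 tilt [ 0.0027 -0.0109] w 0.0132 F [-0.5  0.9 -0.4] j6 0.0
 tx 0.021 ty -2.591 tz 0.202 wz -0.0105 wx -0.0035 wy 0.0007
```

```bash
python3 -m jog '[{"tx":0,"ty":-0.48,"tz":0,"wx":-0.003,"wy":0,"wz":-0.01,"grip":1},{"tx":0,"ty":-0.97,"tz":0.1,"wx":-0.003,"wy":0,"wz":-0.01,"grip":1},{"tx":0,"ty":-0.97,"tz":0.1,"wx":-0.003,"wy":0,"wz":-0.01,"grip":1}]' >/dev/null
python3 -m jog '[{"tx":0,"ty":-0.48,"tz":0,"wx":0,"wy":0,"wz":0,"grip":1},{"tx":0,"ty":-0.97,"tz":0,"wx":0,"wy":0,"wz":0,"grip":1},{"tx":0,"ty":-0.97,"tz":0,"wx":0,"wy":0,"wz":0,"grip":1},{"tx":0,"ty":-0.97,"tz":0,"wx":0,"wy":0,"wz":0,"grip":1}]' |grep width
python3 -c "from h import *;go([*mx(-.077,-.063),.112],YAW*57.3+90)"
```

```text
grip_width: 0.0136
t 40.65 grasp [ 0.5302 -0.1393  0.1864] mixer [-0.0723 -0.0159] yang 93.55 tilt [ 0.0022 -0.0035] w 0.0136 F [-0.8 -0.2 -0.6] j6 -0.32
 tx 0.051 ty -0.587 tz 0.932 wz -0.0051 wx -0.0011 wy 0.0006
```

```bash
python3 -m jog '[{"tx":0.05,"ty":-0.4,"tz":0,"wx":-0.001,"wy":0,"wz":-0.005,"grip":1},{"tx":0.05,"ty":-0.59,"tz":0.1,"wx":-0.001,"wy":0,"wz":-0.005,"grip":1},{"tx":0.05,"ty":-0.59,"tz":0.5,"wx":-0.001,"wy":0,"wz":-0.005,"grip":1},{"tx":0.05,"ty":-0.59,"tz":0.93,"wx":-0.001,"wy":0,"wz":-0.005,"grip":1},{"tx":0.05,"ty":-0.59,"tz":0.93,"wx":-0.001,"wy":0,"wz":-0.005,"grip":1}]' |grep width
python3 - <<'E'
from h import *
d=im('side'); cv2.imwrite("pics/s18.png",cv2.resize(d['img'][140:260,170:340],None,fx=4.5,fy=4.5,interpolation=cv2.INTER_CUBIC))
go([*mx(-.077,-.063),.063],YAW*57.3+90)
E
```

```text
grip_width: 0.0135
t 41.12 grasp [ 0.5269 -0.1843  0.1093] mixer [-0.079  -0.0605] yang 94.45 tilt [-0.0046  0.0024] w 0.0134 F [-0.1 -0.6  0.6] j6 -0.41
 tx -0.028 ty -0.033 tz 0.578 wz -0.0001 wx 0.0009 wy -0.0014
```

View pics/s18.png

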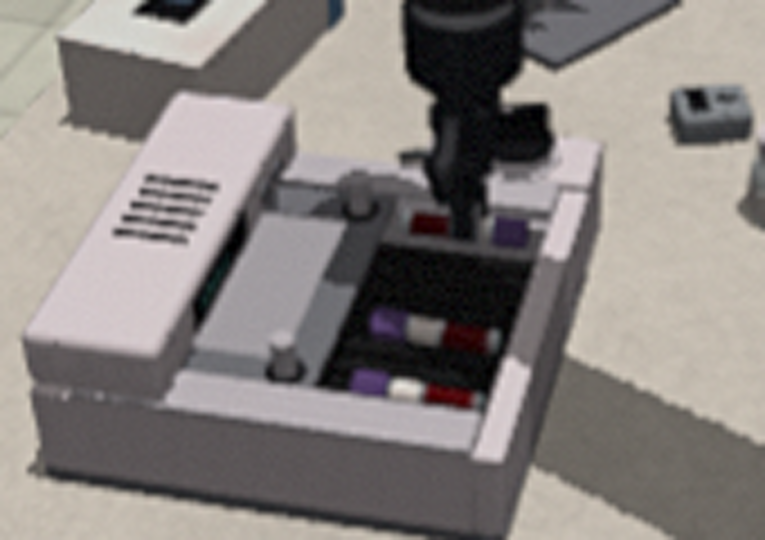

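```bash
python3 -m jog '[{"tx":-0.03,"ty":-0.03,"tz":0.2,"wx":0.001,"wy":-0.001,"wz":0,"grip":1},{"tx":-0.03,"ty":-0.03,"tz":0.4,"wx":0.001,"wy":-0.001,"wz":0,"grip":1},{"tx":-0.03,"ty":-0.03,"tz":0.54,"wx":0.001,"wy":-0.001,"wz":0,"grip":1},{"tx":-0.03,"ty":-0.03,"tz":0.54,"wx":0.001,"wy":-0.001,"wz":0,"grip":1}]' |grep force
python3 -c "from h import *;go([*mx(-.077,-.063),.062],YAW*57.3+90)"
python3 -m jog '[{"tx":0,"ty":0,"tz":0.025,"wx":0,"wy":0,"wz":0,"grip":1},{"tx":0,"ty":0,"tz":0.025,"wx":0,"wy":0,"wz":0,"grip":1}]' |grep force
python3 -c "from h import *;go([*mx(-.077,-.063),.062],YAW*57.3+90)"
```

```text
contact_force: [0.4, -0.0, -0.7]
t 41.45 grasp [ 0.5295 -0.1858  0.0656] mixer [-0.0766 -0.0622] yang 94.48 tilt [-0.0028  0.0003] w 0.0134 F [ 0.4 -0.  -0.7] j6 -0.42
 tx 0.005 ty -0.010 tz 0.045 wz 0.0001 wx 0.0002 wy -0.0009
contact_force: [0.4, -0.3, -0.5]
t 41.62 grasp [ 0.5302 -0.1855  0.0648] mixer [-0.0758 -0.062 ] yang 94.51 tilt [-0.0015 -0.    ] w 0.0135 F [ 0.4 -0.3 -0.5] j6 -0.41
 tx 0.014 ty -0.013 tz 0.035 wz 0.0002 wx 0.0000 wy -0.0005
```

```bash
python3 -m jog '[{"tx":0,"ty":-0.01,"tz":0.03,"wx":0,"wy":0,"wz":0,"grip":1},{"tx":0,"ty":-0.01,"tz":0.03,"wx":0,"wy":0,"wz":0,"grip":1},{"tx":0,"ty":-0.01,"tz":0.03,"wx":0,"wy":0,"wz":0,"grip":1}]' |grep force
python3 -m jog '[{"tx":0,"ty":0,"tz":0,"wx":0,"wy":0,"wz":0,"grip":0.5},{"tx":0,"ty":0,"tz":0,"wx":0,"wy":0,"wz":0,"grip":0.35},{"tx":0,"ty":0,"tz":0,"wx":0,"wy":0,"wz":0,"grip":0.35},{"tx":0,"ty":0,"tz":-0.3,"wx":0,"wy":0,"wz":0,"grip":0.35},{"tx":0,"ty":0,"tz":-0.6,"wx":0,"wy":0,"wz":0,"grip":0.3},{"tx":0,"ty":0,"tz":-1,"wx":0,"wy":0,"wz":0,"grip":0.5},{"tx":0,"ty":0,"tz":-1,"wx":0,"wy":0,"wz":0,"grip":1}]' 
python3 -m jog '[{"tx":0.4,"ty":0,"tz":-0.4,"wx":0,"wy":0,"wz":0,"grip":1},{"tx":0.9,"ty":0,"tz":-0.8,"wx":0,"wy":0,"wz":0,"grip":1},{"tx":0.9,"ty":0,"tz":-0.8,"wx":0,"wy":0,"wz":0,"grip":1}]' >/dev/null
python3 -m jog '[{"tx":0.4,"ty":0,"tz":0,"wx":0,"wy":0,"wz":0,"grip":1},{"tx":0.9,"ty":0,"tz":0,"wx":0,"wy":0,"wz":0,"grip":1},{"tx":0.9,"ty":0,"tz":0,"wx":0,"wy":0,"wz":0,"grip":1}]' >/dev/null
python3 - <<'E'
from h import *
go([*mx(-.077,-.063),.18],YAW*57.3+90)
d=im('side'); cv2.imwrite("pics/s19.png",cv2.resize(d['img'][140:260,170:340],None,fx=4.5,fy=4.5,interpolation=cv2.INTER_CUBIC))
d=im('top'); cv2.imwrite("pics/t19.png",cv2.resize(d['img'][95:225,235:385],None,fx=5,fy=4.5,interpolation=cv2.INTER_CUBIC))
E
```

```text
contact_force: [-0.4, -0.3, -0.5]
t: 42.45
tool_pos: [0.532, -0.1868, 0.3042]
eef_rot: [-0.039, 0.999, -0.002, 0.004]
contact_force: [1.2, -0.9, 0.3]
grip_width: 0.0106
t 42.95 grasp [ 0.3823 -0.1982  0.2157] mixer [-0.2243 -0.0631] yang 94.34 tilt [ 0.0079 -0.0048] w -0.0001 F [ 0.6  0.6 -0.7] j6 -0.55
 tx -1.838 ty 0.007 tz 0.460 wz -0.0007 wx -0.0017 wy 0.0024
```

View pics/s19.png

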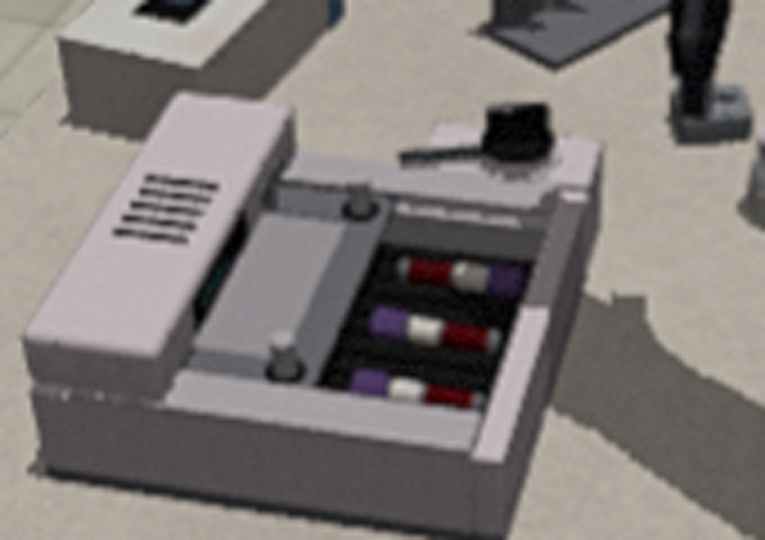

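View pics/t19.png

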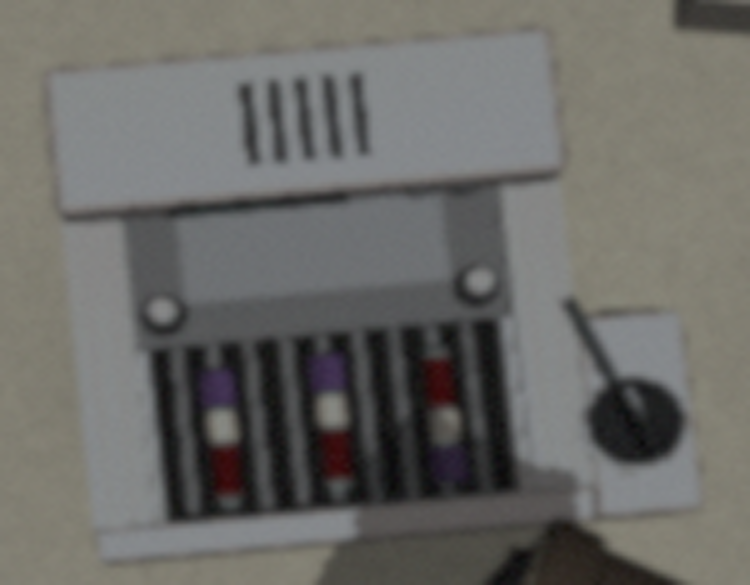

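Run:
```python
from h import *
d=im('top')
P=np.array([dp(d,u,v) for u in range(356,374) for v in range(183,198)])
zz=P[:,2]; print('disc z',np.median(zz[(zz>.09)&(zz<.108)]), 'grip z',np.median(zz[(zz>.112)&(zz<.15)]))
a=d['img'].astype(int)
V=d['view']
for c in[(220,430),(331,420),(444,415)]:
    u,v=235+c[0]/5,95+c[1]/4.5
    zs=[dp(d,u+i,v+j)[2] for i in(-1,0,1) for j in range(-8,9)]
    print(np.round(inm(onz(d,u,v,.05)),4),'top z',np.round(np.percentile(zs,[30,50,70]),4))
for c in[(163,310),(480,282)]:
    print('post',np.round(inm(onz(d,235+c[0]/5,95+c[1]/4.5,.102)),4))
```

```text
disc z 0.09630491665780339 grip z 0.1213253984768945
[-0.074   0.0638] top z [0.0532 0.0545 0.0563]
[-0.0741  0.0005] top z [0.0519 0.0538 0.0558]
[-0.0774 -0.0638] top z [0.0539 0.0548 0.0565]
post [-0.0015  0.0878]
post [-0.002  -0.0875]
```

```bash
python3 -m jog '[{"tx":-0.45,"ty":-0.1,"tz":0,"wx":0,"wy":0.002,"wz":0,"grip":1},{"tx":-1,"ty":-0.1,"tz":0,"wx":0,"wy":0.002,"wz":0,"grip":1},{"tx":-1,"ty":-0.1,"tz":0,"wx":0,"wy":0.002,"wz":0,"grip":1}]' >/dev/null
python3 -m jog '[{"tx":-0.45,"ty":-0.1,"tz":0,"wx":0,"wy":0,"wz":0,"grip":1},{"tx":-1,"ty":-0.1,"tz":0,"wx":0,"wy":0,"wz":0,"grip":1},{"tx":-1,"ty":-0.1,"tz":0,"wx":0,"wy":0,"wz":0,"grip":1}]' >/dev/null
python3 -m jog '[{"tx":-0.45,"ty":-0.1,"tz":0,"wx":0,"wy":0,"wz":0,"grip":1},{"tx":-1,"ty":-0.1,"tz":0,"wx":0,"wy":0,"wz":0,"grip":1},{"tx":-1,"ty":-0.1,"tz":0,"wx":0,"wy":0,"wz":0,"grip":1}]' >/dev/null
python3 -c "from h import *;go([*mx(.033,-.088),.15],YAW*57.3+90)"
```

```text
t 43.85 grasp [ 0.6459 -0.2023  0.2073] mixer [ 0.0382 -0.0877] yang 94.84 tilt [ 0.0043 -0.0018] w -0.0005 F [-1.7  1.6 -0.9] j6 -0.39
 tx 0.067 ty -0.002 tz 0.716 wz 0.0021 wx -0.0007 wy 0.0013
```

```bash
python3 -m jog '[{"tx":0.03,"ty":0,"tz":0.4,"wx":0,"wy":0.001,"wz":0.002,"grip":1},{"tx":0.03,"ty":0,"tz":0.7,"wx":0,"wy":0.001,"wz":0.002,"grip":1},{"tx":0.03,"ty":0,"tz":0.7,"wx":0,"wy":0.001,"wz":0.002,"grip":1}]' >/dev/null
python3 -c "from h import *;go([*mx(.034,-.088),.108],YAW*57.3+90)"
python3 -m jog '[{"tx":0,"ty":0,"tz":0.3,"wx":0,"wy":0,"wz":0,"grip":1},{"tx":0,"ty":0,"tz":0.5,"wx":0,"wy":0,"wz":0,"grip":1},{"tx":0,"ty":0,"tz":0.5,"wx":0,"wy":0,"wz":0,"grip":1}]' >/dev/null
python3 - <<'E'
from h import *
go([*mx(.034,-.088),.108],YAW*57.3+90)
d=im('side'); cv2.imwrite("pics/s20.png",cv2.resize(d['img'][140:260,170:340],None,fx=4.5,fy=4.5,interpolation=cv2.INTER_CUBIC))
E
```

```text
t 44.1 grasp [ 0.6418 -0.2012  0.1438] mixer [ 0.0341 -0.0863] yang 94.56 tilt [-0.0085  0.0012] w -0.0002 F [ 0.5  0.  -1.4] j6 -0.38
 tx -0.002 ty -0.022 tz 0.448 wz 0.0005 wx 0.0006 wy -0.0027
t 44.35 grasp [ 0.6401 -0.2003  0.1005] mixer [ 0.0325 -0.0853] yang 94.6 tilt [-0.0138  0.0029] w -0.0 F [-0.5  0.7 -1.1] j6 -0.38
 tx -0.017 ty -0.033 tz -0.094 wz 0.0007 wx 0.0013 wy -0.0043
```

View pics/s20.png

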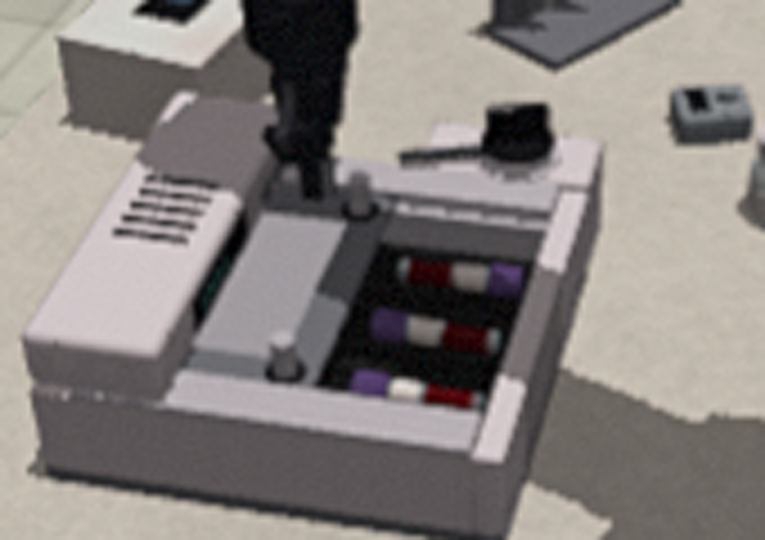

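```bash
python3 -m jog '[{"tx":0.05,"ty":-0.03,"tz":-0.09,"wx":0.001,"wy":-0.004,"wz":0,"grip":1},{"tx":0.1,"ty":-0.03,"tz":-0.09,"wx":0.001,"wy":-0.004,"wz":0,"grip":1},{"tx":0.16,"ty":-0.03,"tz":-0.09,"wx":0.001,"wy":-0.004,"wz":0,"grip":1},{"tx":0.22,"ty":-0.03,"tz":-0.09,"wx":0.001,"wy":-0.004,"wz":0,"grip":1},{"tx":0.27,"ty":-0.03,"tz":-0.09,"wx":0.001,"wy":-0.004,"wz":0,"grip":1},{"tx":0.28,"ty":-0.03,"tz":-0.09,"wx":0.001,"wy":-0.004,"wz":0,"grip":1}]' |grep force
python3 -c "from h import *;go([*mx(.010,-.088),.108],YAW*57.3+90)"
python3 -m jog '[{"tx":-0.25,"ty":0,"tz":0,"wx":0,"wy":0,"wz":0,"grip":1},{"tx":-0.25,"ty":0.5,"tz":0,"wx":0,"wy":0,"wz":0,"grip":1},{"tx":-0.25,"ty":1,"tz":0,"wx":0,"wy":0,"wz":0,"grip":1},{"tx":-0.25,"ty":1,"tz":0,"wx":0,"wy":0,"wz":0,"grip":1}]' >/dev/null
python3 -m jog '[{"tx":0,"ty":0.5,"tz":0,"wx":0,"wy":0,"wz":0,"grip":1},{"tx":0,"ty":1,"tz":0,"wx":0,"wy":0,"wz":0,"grip":1},{"tx":0,"ty":1.0,"tz":0,"wx":0,"wy":0,"wz":0,"grip":1}]' >/dev/null
python3 - <<'E'
from h import *
go([*mx(.0,.088),.108],YAW*57.3+90)
d=im('side'); cv2.imwrite("pics/s21.png",cv2.resize(d['img'][140:260,170:340],None,fx=4.5,fy=4.5,interpolation=cv2.INTER_CUBIC))
E
```

```text
contact_force: [4.3, 0.4, 5.3]
t 44.9 grasp [ 0.6216 -0.2054  0.1123] mixer [ 0.0137 -0.089 ] yang 94.59 tilt [ 0.0059 -0.0006] w 0.0002 F [4.3 0.4 5.3] j6 -0.4
 tx 0.047 ty 0.012 tz 0.054 wz 0.0007 wx -0.0003 wy 0.0019
t 45.48 grasp [ 0.625  -0.0338  0.1113] mixer [0.0305 0.0818] yang 95.15 tilt [-0.0001  0.0039] w -0.0002 F [0.1 0.2 0.1] j6 -0.15
 tx 0.380 ty 0.082 tz 0.042 wz 0.0038 wx 0.0013 wy 0.0001
```

View pics/s21.png

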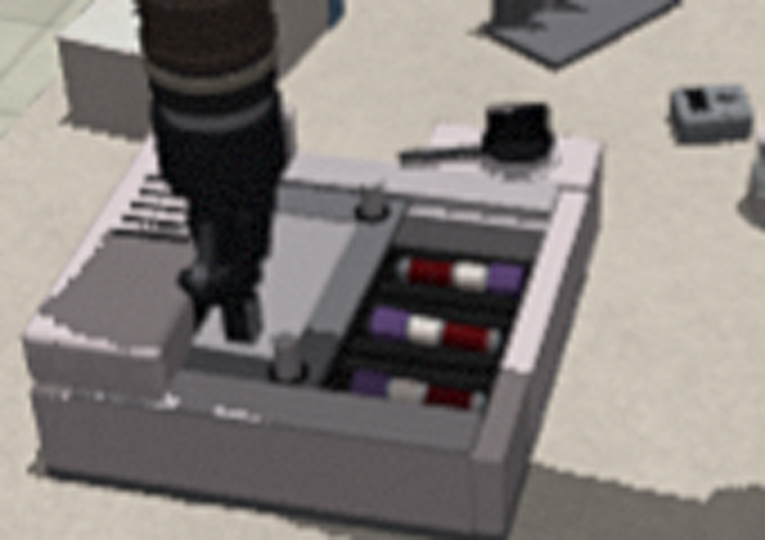

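```bash
python3 -m jog '[{"tx":0.05,"ty":0.07,"tz":0.02,"wx":0.001,"wy":0,"wz":0.003,"grip":1},{"tx":0.11,"ty":0.07,"tz":0.03,"wx":0.001,"wy":0,"wz":0.003,"grip":1},{"tx":0.18,"ty":0.07,"tz":0.03,"wx":0.001,"wy":0,"wz":0.003,"grip":1},{"tx":0.24,"ty":0.07,"tz":0.03,"wx":0.001,"wy":0,"wz":0.003,"grip":1},{"tx":0.3,"ty":0.07,"tz":0.03,"wx":0.001,"wy":0,"wz":0.003,"grip":1},{"tx":0.34,"ty":0.07,"tz":0.03,"wx":0.001,"wy":0,"wz":0.003,"grip":1},{"tx":0.36,"ty":0.07,"tz":0.03,"wx":0.001,"wy":0,"wz":0.003,"grip":1}]' | grep force
python3 -c "from h import *;go([*mx(.002,.088),.108],YAW*57.3+90)"
python3 -m jog '[{"tx":-0.25,"ty":0,"tz":0,"wx":0,"wy":0,"wz":0,"grip":1},{"tx":-0.25,"ty":-0.5,"tz":0,"wx":0,"wy":0,"wz":0,"grip":1},{"tx":-0.25,"ty":-1,"tz":0,"wx":0,"wy":0,"wz":0,"grip":1},{"tx":-0.25,"ty":-1,"tz":0,"wx":0,"wy":0,"wz":0,"grip":1}]' >/dev/null
python3 -m jog '[{"tx":0,"ty":-0.5,"tz":0,"wx":0,"wy":0,"wz":0,"grip":1},{"tx":0,"ty":-1,"tz":0,"wx":0,"wy":0,"wz":0,"grip":1},{"tx":0,"ty":-1,"tz":0,"wx":0,"wy":0,"wz":0,"grip":1}]' >/dev/null
python3 -c "from h import *;go([*mx(-.008,-.088),.108],YAW*57.3+90)"
```

```text
contact_force: [2.5, -1.4, -1.8]
t 46.12 grasp [ 0.5961 -0.0343  0.1092] mixer [0.0016 0.0836] yang 94.52 tilt [ 0.0014 -0.0016] w -0.0003 F [ 2.5 -1.4 -1.8] j6 -0.14
 tx -0.005 ty 0.055 tz 0.015 wz 0.0003 wx -0.0005 wy 0.0004
t 46.7 grasp [ 0.6281 -0.2038  0.1094] mixer [ 0.0203 -0.0879] yang 93.9 tilt [ 0.0015 -0.0066] w -0.0001 F [-0.4 -0.1  0.6] j6 -0.38
 tx 0.354 ty -0.005 tz 0.018 wz -0.0031 wx -0.0021 wy 0.0003
```

```bash
python3 -m jog '[{"tx":0.05,"ty":0,"tz":0.01,"wx":-0.002,"wy":0,"wz":-0.003,"grip":1},{"tx":0.11,"ty":0,"tz":0.01,"wx":-0.002,"wy":0,"wz":-0.003,"grip":1},{"tx":0.18,"ty":0,"tz":0.01,"wx":-0.002,"wy":0,"wz":-0.003,"grip":1},{"tx":0.24,"ty":0,"tz":0.01,"wx":-0.002,"wy":0,"wz":-0.003,"grip":1},{"tx":0.3,"ty":0,"tz":0.01,"wx":-0.002,"wy":0,"wz":-0.003,"grip":1},{"tx":0.34,"ty":0,"tz":0.01,"wx":-0.002,"wy":0,"wz":-0.003,"grip":1},{"tx":0.36,"ty":0,"tz":0.01,"wx":-0.002,"wy":0,"wz":-0.003,"grip":1}]' | grep force
python3 -c "from h import *;go([*mx(-.008,-.088),.108],YAW*57.3+90)"
python3 -m jog '[{"tx":-0.25,"ty":0,"tz":0,"wx":0,"wy":0,"wz":0,"grip":1},{"tx":-0.25,"ty":0.5,"tz":0,"wx":0,"wy":0,"wz":0,"grip":1},{"tx":-0.25,"ty":1,"tz":0,"wx":0,"wy":0,"wz":0,"grip":1},{"tx":-0.25,"ty":1,"tz":0,"wx":0,"wy":0,"wz":0,"grip":1}]' >/dev/null
python3 -m jog '[{"tx":0,"ty":0.5,"tz":0,"wx":0,"wy":0,"wz":0,"grip":1},{"tx":0,"ty":1,"tz":0,"wx":0,"wy":0,"wz":0,"grip":1},{"tx":0,"ty":1.0,"tz":0,"wx":0,"wy":0,"wz":0,"grip":1}]' >/dev/null
python3 - <<'E'
from h import *
go([*mx(-.018,.088),.108],YAW*57.3+90)
d=im('side'); cv2.imwrite("pics/s22.png",cv2.resize(d['img'][140:260,170:340],None,fx=4.5,fy=4.5,interpolation=cv2.INTER_CUBIC))
E
```

```text
contact_force: [2.0, 0.8, -2.4]
t 47.28 grasp [ 0.5989 -0.2039  0.1089] mixer [-0.0088 -0.0857] yang 94.5 tilt [ 0.0014 -0.0001] w 0.0 F [ 2.   0.8 -2.4] j6 -0.41
 tx -0.010 ty -0.029 tz 0.011 wz 0.0002 wx -0.0001 wy 0.0004
t 47.87 grasp [ 0.604  -0.0318  0.1093] mixer [0.0097 0.0855] yang 95.11 tilt [-0.0008  0.0044] w -0.0004 F [ 0.3 -1.   0.2] j6 -0.14
 tx 0.346 ty 0.035 tz 0.017 wz 0.0036 wx 0.0014 wy -0.0001
```

View pics/s22.png

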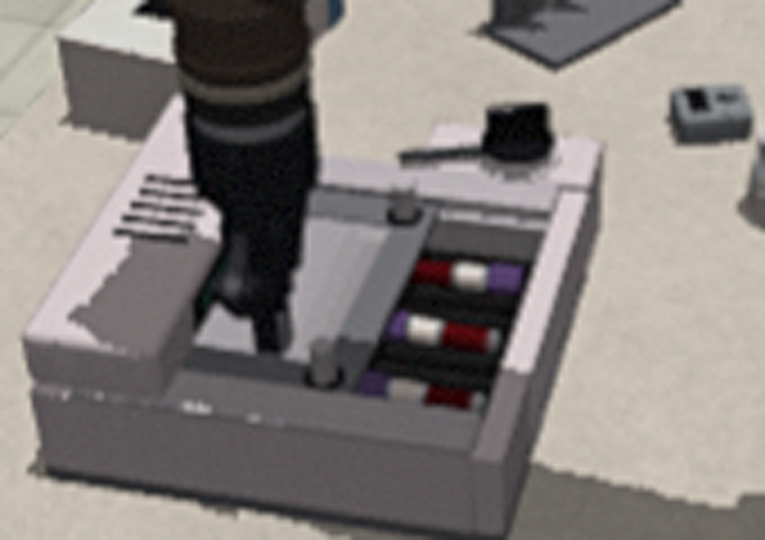

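```bash
python3 -m jog '[{"tx":0.05,"ty":0.04,"tz":0.01,"wx":0.001,"wy":0,"wz":0.003,"grip":1},{"tx":0.11,"ty":0.04,"tz":0.01,"wx":0.001,"wy":0,"wz":0.003,"grip":1},{"tx":0.18,"ty":0.04,"tz":0.01,"wx":0.001,"wy":0,"wz":0.003,"grip":1},{"tx":0.24,"ty":0.04,"tz":0.01,"wx":0.001,"wy":0,"wz":0.003,"grip":1},{"tx":0.3,"ty":0.04,"tz":0.01,"wx":0.001,"wy":0,"wz":0.003,"grip":1},{"tx":0.34,"ty":0.04,"tz":0.01,"wx":0.001,"wy":0,"wz":0.003,"grip":1},{"tx":0.35,"ty":0.04,"tz":0.01,"wx":0.001,"wy":0,"wz":0.003,"grip":1}]' | grep force
python3 -c "from h import *;go([*mx(-.018,.088),.108],YAW*57.3+90)"
python3 -m jog '[{"tx":-0.25,"ty":0,"tz":0,"wx":0,"wy":0,"wz":0,"grip":1},{"tx":-0.25,"ty":-0.5,"tz":0,"wx":0,"wy":0,"wz":0,"grip":1},{"tx":-0.25,"ty":-1,"tz":0,"wx":0,"wy":0,"wz":0,"grip":1},{"tx":-0.25,"ty":-1,"tz":0,"wx":0,"wy":0,"wz":0,"grip":1}]' >/dev/null
python3 -m jog '[{"tx":0,"ty":-0.5,"tz":0,"wx":0,"wy":0,"wz":0,"grip":1},{"tx":0,"ty":-1,"tz":0,"wx":0,"wy":0,"wz":0,"grip":1},{"tx":0,"ty":-1,"tz":0,"wx":0,"wy":0,"wz":0,"grip":1}]' >/dev/null
python3 -c "from h import *;go([*mx(-.028,-.088),.108],YAW*57.3+90)"
python3 -m jog '[{"tx":0.05,"ty":0,"tz":0.01,"wx":-0.002,"wy":0,"wz":-0.003,"grip":1},{"tx":0.11,"ty":0,"tz":0.01,"wx":-0.002,"wy":0,"wz":-0.003,"grip":1},{"tx":0.18,"ty":0,"tz":0.01,"wx":-0.002,"wy":0,"wz":-0.003,"grip":1},{"tx":0.24,"ty":0,"tz":0.01,"wx":-0.002,"wy":0,"wz":-0.003,"grip":1},{"tx":0.3,"ty":0,"tz":0.01,"wx":-0.002,"wy":0,"wz":-0.003,"grip":1},{"tx":0.34,"ty":0,"tz":0.01,"wx":-0.002,"wy":0,"wz":-0.003,"grip":1},{"tx":0.36,"ty":0,"tz":0.01,"wx":-0.002,"wy":0,"wz":-0.003,"grip":1}]' | grep force
python3 -c "from h import *;go([*mx(-.028,-.088),.108],YAW*57.3+90)"
python3 -m jog '[{"tx":-0.25,"ty":0,"tz":0,"wx":0,"wy":0,"wz":0,"grip":1},{"tx":-0.25,"ty":0.5,"tz":0,"wx":0,"wy":0,"wz":0,"grip":1},{"tx":-0.25,"ty":1,"tz":0,"wx":0,"wy":0,"wz":0,"grip":1},{"tx":-0.25,"ty":1,"tz":0,"wx":0,"wy":0,"wz":0,"grip":1}]' >/dev/null
python3 -m jog '[{"tx":0,"ty":0.5,"tz":0,"wx":0,"wy":0,"wz":0,"grip":1},{"tx":0,"ty":1,"tz":0,"wx":0,"wy":0,"wz":0,"grip":1},{"tx":0,"ty":1.0,"tz":0,"wx":0,"wy":0,"wz":0,"grip":1}]' >/dev/null
python3 -c "from h import *;go([*mx(-.038,.088),.108],YAW*57.3+90)"
```

```text
contact_force: [2.7, -1.2, -0.9]
t 48.5 grasp [ 0.5758 -0.0345  0.1087] mixer [-0.0186  0.085 ] yang 94.48 tilt [ 0.0001 -0.0009] w 0.0001 F [ 2.7 -1.2 -0.9] j6 -0.14
 tx -0.008 ty 0.037 tz 0.009 wz 0.0001 wx -0.0003 wy 0.0000
t 49.08 grasp [ 0.6081 -0.2037  0.1087] mixer [ 0.0003 -0.0862] yang 93.88 tilt [ 0.0004 -0.006 ] w 0.0001 F [-0.9 -0.2  0.5] j6 -0.39
 tx 0.354 ty -0.026 tz 0.009 wz -0.0033 wx -0.0019 wy -0.0000
contact_force: [1.7, 1.0, -0.9]
t 49.67 grasp [ 0.5788 -0.2039  0.1081] mixer [-0.0289 -0.0841] yang 94.47 tilt [0.0002 0.0007] w 0.0001 F [ 1.7  1.  -0.9] j6 -0.42
 tx -0.011 ty -0.049 tz 0.001 wz -0.0000 wx 0.0002 wy 0.0001
t 50.25 grasp [ 0.584  -0.032   0.1087] mixer [-0.0102  0.0868] yang 95.07 tilt [-0.0018  0.005 ] w 0.0 F [ 0.5 -0.3  0.6] j6 -0.15
 tx 0.347 ty 0.018 tz 0.009 wz 0.0034 wx 0.0016 wy -0.0004
```

```bash
python3 -m jog '[{"tx":0.05,"ty":0.01,"tz":0.01,"wx":0.001,"wy":0,"wz":0.003,"grip":1},{"tx":0.11,"ty":0.01,"tz":0.01,"wx":0.001,"wy":0,"wz":0.003,"grip":1},{"tx":0.18,"ty":0.01,"tz":0.01,"wx":0.001,"wy":0,"wz":0.003,"grip":1},{"tx":0.24,"ty":0.01,"tz":0.01,"wx":0.001,"wy":0,"wz":0.003,"grip":1},{"tx":0.3,"ty":0.01,"tz":0.01,"wx":0.001,"wy":0,"wz":0.003,"grip":1},{"tx":0.34,"ty":0.01,"tz":0.01,"wx":0.001,"wy":0,"wz":0.003,"grip":1},{"tx":0.35,"ty":0.01,"tz":0.01,"wx":0.001,"wy":0,"wz":0.003,"grip":1}]' | grep force
python3 -c "from h import *;go([*mx(-.038,.088),.108],YAW*57.3+90)"
python3 -m jog '[{"tx":-0.25,"ty":0,"tz":0,"wx":0,"wy":0,"wz":0,"grip":1},{"tx":-0.25,"ty":-0.5,"tz":0,"wx":0,"wy":0,"wz":0,"grip":1},{"tx":-0.25,"ty":-1,"tz":0,"wx":0,"wy":0,"wz":0,"grip":1},{"tx":-0.25,"ty":-1,"tz":0,"wx":0,"wy":0,"wz":0,"grip":1}]' >/dev/null
python3 -m jog '[{"tx":0,"ty":-0.5,"tz":0,"wx":0,"wy":0,"wz":0,"grip":1},{"tx":0,"ty":-1,"tz":0,"wx":0,"wy":0,"wz":0,"grip":1},{"tx":0,"ty":-1,"tz":0,"wx":0,"wy":0,"wz":0,"grip":1}]' >/dev/null
python3 -c "from h import *;go([*mx(-.048,-.088),.108],YAW*57.3+90)"
python3 -m jog '[{"tx":0.05,"ty":-0.03,"tz":0.01,"wx":-0.002,"wy":0,"wz":-0.003,"grip":1},{"tx":0.11,"ty":-0.03,"tz":0.01,"wx":-0.002,"wy":0,"wz":-0.003,"grip":1},{"tx":0.18,"ty":-0.03,"tz":0.01,"wx":-0.002,"wy":0,"wz":-0.003,"grip":1},{"tx":0.24,"ty":-0.03,"tz":0.01,"wx":-0.002,"wy":0,"wz":-0.003,"grip":1},{"tx":0.3,"ty":-0.03,"tz":0.01,"wx":-0.002,"wy":0,"wz":-0.003,"grip":1},{"tx":0.34,"ty":-0.03,"tz":0.01,"wx":-0.002,"wy":0,"wz":-0.003,"grip":1},{"tx":0.36,"ty":-0.03,"tz":0.01,"wx":-0.002,"wy":0,"wz":-0.003,"grip":1}]' | grep force
python3 -c "from h import *;go([*mx(-.048,-.088),.108],YAW*57.3+90)"
python3 -m jog '[{"tx":-0.25,"ty":0,"tz":0,"wx":0,"wy":0,"wz":0,"grip":1},{"tx":-0.25,"ty":0.5,"tz":0,"wx":0,"wy":0,"wz":0,"grip":1},{"tx":-0.25,"ty":1,"tz":0,"wx":0,"wy":0,"wz":0,"grip":1},{"tx":-0.25,"ty":1,"tz":0,"wx":0,"wy":0,"wz":0,"grip":1}]' >/dev/null
python3 -m jog '[{"tx":0,"ty":0.5,"tz":0,"wx":0,"wy":0,"wz":0,"grip":1},{"tx":0,"ty":1,"tz":0,"wx":0,"wy":0,"wz":0,"grip":1},{"tx":0,"ty":1.0,"tz":0,"wx":0,"wy":0,"wz":0,"grip":1}]' >/dev/null
python3 - <<'E'
from h import *
go([*mx(-.058,.088),.108],YAW*57.3+90)
d=im('side'); cv2.imwrite("pics/s23.png",cv2.resize(d['img'][140:260,170:340],None,fx=4.5,fy=4.5,interpolation=cv2.INTER_CUBIC))
E
```

```text
contact_force: [2.5, -0.9, -0.2]
t 50.83 grasp [ 0.5556 -0.0351  0.108 ] mixer [-0.0388  0.086 ] yang 94.46 tilt [-0.0014  0.0015] w 0.0001 F [ 2.5 -0.9 -0.2] j6 -0.14
 tx -0.011 ty 0.025 tz 0.000 wz -0.0001 wx 0.0005 wy -0.0004
t 51.42 grasp [ 0.5878 -0.2044  0.1075] mixer [-0.0199 -0.0853] yang 93.83 tilt [-0.0011 -0.0035] w -0.0002 F [0.2 0.7 0.3] j6 -0.4
 tx 0.351 ty -0.038 tz -0.005 wz -0.0035 wx -0.0011 wy -0.0004
contact_force: [2.2, 0.9, -0.8]
t 52.0 grasp [ 0.5587 -0.2069  0.107 ] mixer [-0.0491 -0.0855] yang 94.43 tilt [-0.0013  0.0031] w -0.0002 F [ 2.2  0.9 -0.8] j6 -0.43
 tx -0.014 ty -0.031 tz -0.012 wz -0.0002 wx 0.0010 wy -0.0003
t 52.58 grasp [ 0.564  -0.0353  0.108 ] mixer [-0.0305  0.0851] yang 95.02 tilt [-0.0033  0.0073] w -0.0002 F [ 0.5 -0.9  0. ] j6 -0.15
 tx 0.343 ty 0.039 tz 0.001 wz 0.0031 wx 0.0024 wy -0.0008
```

View pics/s23.png

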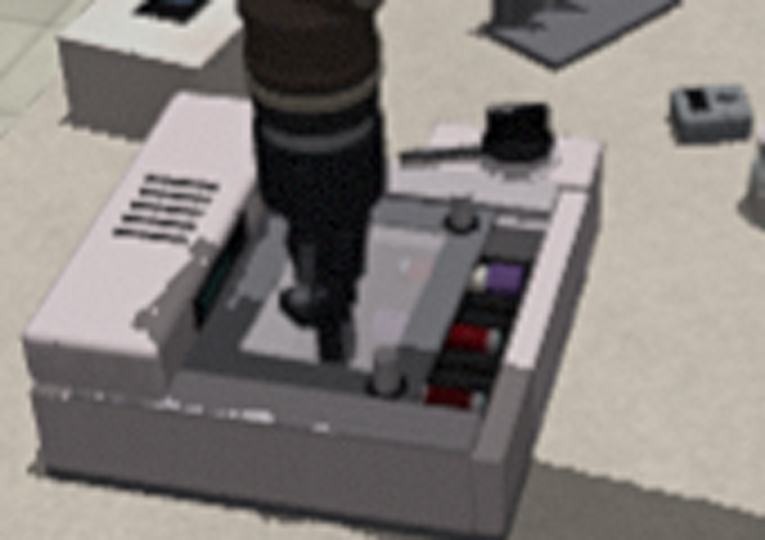

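```bash
python3 -m jog '[{"tx":0.05,"ty":0.03,"tz":0,"wx":0.002,"wy":0,"wz":0.003,"grip":1},{"tx":0.11,"ty":0.03,"tz":0,"wx":0.002,"wy":0,"wz":0.003,"grip":1},{"tx":0.18,"ty":0.03,"tz":0,"wx":0.002,"wy":0,"wz":0.003,"grip":1},{"tx":0.24,"ty":0.03,"tz":0,"wx":0.002,"wy":0,"wz":0.003,"grip":1},{"tx":0.3,"ty":0.03,"tz":0,"wx":0.002,"wy":0,"wz":0.003,"grip":1},{"tx":0.34,"ty":0.03,"tz":0,"wx":0.002,"wy":0,"wz":0.003,"grip":1},{"tx":0.35,"ty":0.03,"tz":0,"wx":0.002,"wy":0,"wz":0.003,"grip":1}]' | grep force
python3 -c "from h import *;go([*mx(-.058,.088),.108],YAW*57.3+90)"
python3 -m jog '[{"tx":-0.25,"ty":0,"tz":0,"wx":0,"wy":0,"wz":0,"grip":1},{"tx":-0.25,"ty":-0.5,"tz":0,"wx":0,"wy":0,"wz":0,"grip":1},{"tx":-0.25,"ty":-1,"tz":0,"wx":0,"wy":0,"wz":0,"grip":1},{"tx":-0.25,"ty":-1,"tz":0,"wx":0,"wy":0,"wz":0,"grip":1}]' >/dev/null
python3 -m jog '[{"tx":0,"ty":-0.5,"tz":0,"wx":0,"wy":0,"wz":0,"grip":1},{"tx":0,"ty":-1,"tz":0,"wx":0,"wy":0,"wz":0,"grip":1},{"tx":0,"ty":-1,"tz":0,"wx":0,"wy":0,"wz":0,"grip":1}]' >/dev/null
python3 -c "from h import *;go([*mx(-.068,-.088),.108],YAW*57.3+90)"
python3 -m jog '[{"tx":0.05,"ty":-0.03,"tz":0,"wx":-0.001,"wy":0,"wz":-0.003,"grip":1},{"tx":0.11,"ty":-0.03,"tz":0,"wx":-0.001,"wy":0,"wz":-0.003,"grip":1},{"tx":0.18,"ty":-0.03,"tz":0,"wx":-0.001,"wy":0,"wz":-0.003,"grip":1},{"tx":0.24,"ty":-0.03,"tz":0,"wx":-0.001,"wy":0,"wz":-0.003,"grip":1},{"tx":0.3,"ty":-0.03,"tz":0,"wx":-0.001,"wy":0,"wz":-0.003,"grip":1},{"tx":0.34,"ty":-0.03,"tz":0,"wx":-0.001,"wy":0,"wz":-0.003,"grip":1},{"tx":0.35,"ty":-0.03,"tz":0,"wx":-0.001,"wy":0,"wz":-0.003,"grip":1}]' | grep force
python3 -c "from h import *;go([*mx(-.068,-.088),.108],YAW*57.3+90)"
python3 -m jog '[{"tx":-0.25,"ty":0,"tz":0,"wx":0,"wy":0,"wz":0,"grip":1},{"tx":-0.25,"ty":0.5,"tz":0,"wx":0,"wy":0,"wz":0,"grip":1},{"tx":-0.25,"ty":1,"tz":0,"wx":0,"wy":0,"wz":0,"grip":1},{"tx":-0.25,"ty":1,"tz":0,"wx":0,"wy":0,"wz":0,"grip":1}]' >/dev/null
python3 -m jog '[{"tx":0,"ty":0.5,"tz":0,"wx":0,"wy":0,"wz":0,"grip":1},{"tx":0,"ty":1,"tz":0,"wx":0,"wy":0,"wz":0,"grip":1},{"tx":0,"ty":1.0,"tz":0,"wx":0,"wy":0,"wz":0,"grip":1}]' >/dev/null
python3 -c "from h import *;go([*mx(-.078,.088),.108],YAW*57.3+90)"
```

```text
contact_force: [2.1, -0.6, -1.2]
t 53.22 grasp [ 0.5359 -0.0391  0.1082] mixer [-0.0588  0.0835] yang 94.4 tilt [-0.002  -0.0012] w 0.0003 F [ 2.1 -0.6 -1.2] j6 -0.15
 tx -0.009 ty 0.056 tz 0.002 wz -0.0004 wx -0.0003 wy -0.0007
t 53.8 grasp [ 0.5681 -0.2077  0.1081] mixer [-0.0398 -0.0871] yang 93.81 tilt [-0.0018 -0.0059] w 0.0 F [0.  0.8 0.5] j6 -0.41
 tx 0.352 ty -0.016 tz 0.002 wz -0.0037 wx -0.0018 wy -0.0007
contact_force: [2.0, 2.6, -1.1]
t 54.38 grasp [ 0.5397 -0.2106  0.1085] mixer [-0.0683 -0.0878] yang 94.4 tilt [-0.0017 -0.0024] w 0.0001 F [ 2.   2.6 -1.1] j6 -0.45
 tx -0.004 ty -0.003 tz 0.006 wz -0.0004 wx -0.0007 wy -0.0006
t 54.97 grasp [ 0.5451 -0.0393  0.1083] mixer [-0.0496  0.0827] yang 94.99 tilt [-0.004   0.0019] w 0.0003 F [-0.1 -0.8 -0.1] j6 -0.16
 tx 0.354 ty 0.070 tz 0.005 wz 0.0029 wx 0.0007 wy -0.0012
```

```bash
python3 -m jog '[{"tx":0.05,"ty":0.06,"tz":0,"wx":0,"wy":0,"wz":0.003,"grip":1},{"tx":0.11,"ty":0.06,"tz":0,"wx":0,"wy":0,"wz":0.003,"grip":1},{"tx":0.18,"ty":0.06,"tz":0,"wx":0,"wy":0,"wz":0.003,"grip":1},{"tx":0.24,"ty":0.06,"tz":0,"wx":0,"wy":0,"wz":0.003,"grip":1},{"tx":0.3,"ty":0.06,"tz":0,"wx":0,"wy":0,"wz":0.003,"grip":1},{"tx":0.34,"ty":0.06,"tz":0,"wx":0,"wy":0,"wz":0.003,"grip":1},{"tx":0.36,"ty":0.06,"tz":0,"wx":0,"wy":0,"wz":0.003,"grip":1}]' | grep force
python3 -c "from h import *;go([*mx(-.078,.088),.108],YAW*57.3+90)"
python3 -m jog '[{"tx":-0.25,"ty":0,"tz":0,"wx":0,"wy":0,"wz":0,"grip":1},{"tx":-0.25,"ty":-0.5,"tz":0,"wx":0,"wy":0,"wz":0,"grip":1},{"tx":-0.25,"ty":-1,"tz":0,"wx":0,"wy":0,"wz":0,"grip":1},{"tx":-0.25,"ty":-1,"tz":0,"wx":0,"wy":0,"wz":0,"grip":1}]' >/dev/null
python3 -m jog '[{"tx":0,"ty":-0.5,"tz":0,"wx":0,"wy":0,"wz":0,"grip":1},{"tx":0,"ty":-1,"tz":0,"wx":0,"wy":0,"wz":0,"grip":1},{"tx":0,"ty":-1,"tz":0,"wx":0,"wy":0,"wz":0,"grip":1}]' >/dev/null
python3 -c "from h import *;go([*mx(-.088,-.088),.108],YAW*57.3+90)"
python3 -m jog '[{"tx":0.05,"ty":-0.02,"tz":0,"wx":-0.001,"wy":0,"wz":-0.003,"grip":1},{"tx":0.11,"ty":-0.02,"tz":0,"wx":-0.001,"wy":0,"wz":-0.003,"grip":1},{"tx":0.18,"ty":-0.02,"tz":0,"wx":-0.001,"wy":0,"wz":-0.003,"grip":1},{"tx":0.24,"ty":-0.02,"tz":0,"wx":-0.001,"wy":0,"wz":-0.003,"grip":1},{"tx":0.29,"ty":-0.02,"tz":0,"wx":-0.001,"wy":0,"wz":-0.003,"grip":1},{"tx":0.32,"ty":-0.02,"tz":0,"wx":-0.001,"wy":0,"wz":-0.003,"grip":1},{"tx":0.34,"ty":-0.02,"tz":0,"wx":-0.001,"wy":0,"wz":-0.003,"grip":1}]' | grep force
python3 -c "from h import *;go([*mx(-.088,-.088),.108],YAW*57.3+90)"
python3 -m jog '[{"tx":-0.25,"ty":0,"tz":0,"wx":0,"wy":0,"wz":0,"grip":1},{"tx":-0.25,"ty":0.5,"tz":0,"wx":0,"wy":0,"wz":0,"grip":1},{"tx":-0.25,"ty":1,"tz":0,"wx":0,"wy":0,"wz":0,"grip":1},{"tx":-0.25,"ty":1,"tz":0,"wx":0,"wy":0,"wz":0,"grip":1}]' >/dev/null
python3 -m jog '[{"tx":0,"ty":0.5,"tz":0,"wx":0,"wy":0,"wz":0,"grip":1},{"tx":0,"ty":1,"tz":0,"wx":0,"wy":0,"wz":0,"grip":1},{"tx":0,"ty":1.0,"tz":0,"wx":0,"wy":0,"wz":0,"grip":1}]' >/dev/null
python3 - <<'E'
from h import *
go([*mx(-.092,.088),.108],YAW*57.3+90)
d=im('side'); cv2.imwrite("pics/s24.png",cv2.resize(d['img'][140:260,170:340],None,fx=4.5,fy=4.5,interpolation=cv2.INTER_CUBIC))
E
```

```text
contact_force: [2.9, -1.4, -1.6]
t 55.55 grasp [ 0.5156 -0.0379  0.1085] mixer [-0.0789  0.0863] yang 94.37 tilt [-0.0037  0.0015] w 0.0 F [ 2.9 -1.4 -1.6] j6 -0.15
 tx -0.012 ty 0.021 tz 0.007 wz -0.0005 wx 0.0006 wy -0.0011
t 56.13 grasp [ 0.5476 -0.2068  0.108 ] mixer [-0.0602 -0.0846] yang 93.77 tilt [-0.0035 -0.0034] w -0.0 F [0.2 0.2 0.5] j6 -0.42
 tx 0.347 ty -0.047 tz 0.002 wz -0.0039 wx -0.0010 wy -0.0012
contact_force: [2.6, 1.2, -1.6]
t 56.72 grasp [ 0.5202 -0.2089  0.1084] mixer [-0.0876 -0.0846] yang 94.36 tilt [-0.0032  0.0001] w 0.0002 F [ 2.6  1.2 -1.6] j6 -0.46
 tx 0.005 ty -0.043 tz 0.005 wz -0.0006 wx 0.0001 wy -0.0010
t 57.3 grasp [ 0.5255 -0.0377  0.1086] mixer [-0.069   0.0857] yang 94.96 tilt [-0.0057  0.0043] w 0.0001 F [0.1 0.  0.1] j6 -0.16
 tx 0.287 ty 0.031 tz 0.009 wz 0.0027 wx 0.0015 wy -0.0017
```

View pics/s24.png

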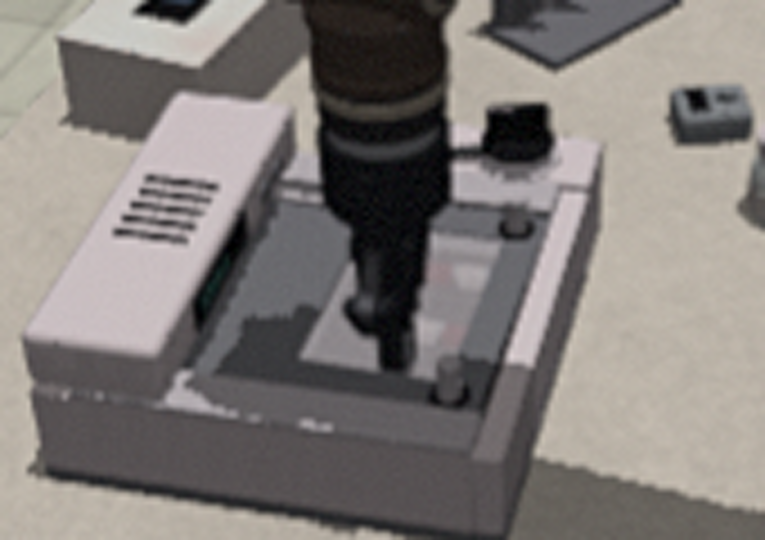

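```bash
python3 -m jog '[{"tx":0.06,"ty":0.02,"tz":0,"wx":0.001,"wy":-0.001,"wz":0.002,"grip":1},{"tx":0.12,"ty":0.02,"tz":0,"wx":0.001,"wy":-0.001,"wz":0.002,"grip":1},{"tx":0.18,"ty":0.02,"tz":0,"wx":0.001,"wy":-0.001,"wz":0.002,"grip":1},{"tx":0.22,"ty":0.02,"tz":0,"wx":0.001,"wy":-0.001,"wz":0.002,"grip":1},{"tx":0.26,"ty":0.02,"tz":0,"wx":0.001,"wy":-0.001,"wz":0.002,"grip":1},{"tx":0.29,"ty":0.02,"tz":0,"wx":0.001,"wy":-0.001,"wz":0.002,"grip":1},{"tx":0.31,"ty":0.02,"tz":0,"wx":0.001,"wy":-0.001,"wz":0.002,"grip":1}]' | grep force
python3 -c "from h import *;go([*mx(-.092,.088),.108],YAW*57.3+90)"
python3 -m jog '[{"tx":-0.25,"ty":0,"tz":0,"wx":0,"wy":0,"wz":0,"grip":1},{"tx":-0.25,"ty":-0.5,"tz":0,"wx":0,"wy":0,"wz":0,"grip":1},{"tx":-0.25,"ty":-1,"tz":0,"wx":0,"wy":0,"wz":0,"grip":1},{"tx":-0.25,"ty":-1,"tz":0,"wx":0,"wy":0,"wz":0,"grip":1}]' >/dev/null
python3 -m jog '[{"tx":0,"ty":-0.5,"tz":0,"wx":0,"wy":0,"wz":0,"grip":1},{"tx":0,"ty":-1,"tz":0,"wx":0,"wy":0,"wz":0,"grip":1},{"tx":0,"ty":-1,"tz":0,"wx":0,"wy":0,"wz":0,"grip":1}]' >/dev/null
python3 -c "from h import *;go([*mx(-.093,-.088),.108],YAW*57.3+90)"
python3 -m jog '[{"tx":0.06,"ty":-0.04,"tz":0,"wx":-0.001,"wy":-0.001,"wz":-0.003,"grip":1},{"tx":0.12,"ty":-0.04,"tz":0,"wx":-0.001,"wy":-0.001,"wz":-0.003,"grip":1},{"tx":0.17,"ty":-0.04,"tz":0,"wx":-0.001,"wy":-0.001,"wz":-0.003,"grip":1},{"tx":0.2,"ty":-0.04,"tz":0,"wx":-0.001,"wy":-0.001,"wz":-0.003,"grip":1},{"tx":0.22,"ty":-0.04,"tz":0,"wx":-0.001,"wy":-0.001,"wz":-0.003,"grip":1},{"tx":0.23,"ty":-0.04,"tz":0,"wx":-0.001,"wy":-0.001,"wz":-0.003,"grip":1},{"tx":0.24,"ty":-0.04,"tz":0,"wx":-0.001,"wy":-0.001,"wz":-0.003,"grip":1}]' | grep force
python3 -c "from h import *;go([*mx(-.093,-.088),.108],YAW*57.3+90)"
```

```text
contact_force: [20.9, 1.6, -14.1]
t 57.93 grasp [ 0.5063 -0.0414  0.1096] mixer [-0.0885  0.0835] yang 94.51 tilt [0.0082 0.0003] w -0.0001 F [ 20.9   1.6 -14.1] j6 -0.16
 tx 0.044 ty 0.056 tz 0.020 wz 0.0002 wx -0.0001 wy 0.0026
t 58.52 grasp [ 0.5386 -0.2111  0.1099] mixer [-0.0695 -0.0882] yang 93.83 tilt [ 0.0091 -0.0053] w -0.0001 F [0.3 0.5 0.4] j6 -0.44
 tx 0.294 ty -0.001 tz 0.021 wz -0.0036 wx -0.0019 wy 0.0028
contact_force: [-0.1, 0.4, 0.1]
t 59.1 grasp [ 0.5201 -0.2144  0.11  ] mixer [-0.0882 -0.09  ] yang 94.43 tilt [ 0.0125 -0.0019] w -0.0 F [-0.1  0.4  0.1] j6 -0.47
 tx 0.061 ty 0.025 tz 0.024 wz -0.0002 wx -0.0009 wy 0.0039
```

```bash
python3 -m jog '[{"tx":0.02,"ty":0.02,"tz":0,"wx":0,"wy":0.003,"wz":0,"grip":1},{"tx":0.04,"ty":0.02,"tz":0,"wx":0,"wy":0.003,"wz":0,"grip":1},{"tx":0.06,"ty":0.02,"tz":0,"wx":0,"wy":0.003,"wz":0,"grip":1}]' | grep force
python3 -m jog '[{"tx":0.02,"ty":0,"tz":0,"wx":0,"wy":0,"wz":0,"grip":1},{"tx":0.03,"ty":0,"tz":0,"wx":0,"wy":0,"wz":0,"grip":1}]' | grep force
python3 -c "from h import *;go([*mx(-.093,-.088),.108],YAW*57.3+90)"
```

```text
contact_force: [21.0, -1.8, -11.2]
contact_force: [10.0, 0.9, -1.6]
t 59.52 grasp [ 0.5194 -0.2137  0.1117] mixer [-0.0889 -0.0893] yang 94.59 tilt [ 0.0186 -0.0041] w 0.0002 F [10.   0.9 -1.6] j6 -0.47
 tx 0.052 ty 0.016 tz 0.045 wz 0.0006 wx -0.0018 wy 0.0058
```

```bash
python3 -m jog '[{"tx":-0.05,"ty":0,"tz":-0.1,"wx":0,"wy":0.004,"wz":0,"grip":1},{"tx":-0.1,"ty":0,"tz":-0.5,"wx":0,"wy":0.004,"wz":0,"grip":1},{"tx":-0.1,"ty":0,"tz":-0.95,"wx":0,"wy":0.004,"wz":0,"grip":0.5},{"tx":-0.1,"ty":-0.3,"tz":-0.95,"wx":0,"wy":0.004,"wz":-0.04,"grip":-0.1},{"tx":0.05,"ty":-0.9,"tz":-0.95,"wx":0,"wy":0.004,"wz":-0.08,"grip":-0.1},{"tx":0.05,"ty":-0.94,"tz":-0.95,"wx":0,"wy":0.004,"wz":-0.11,"grip":-0.1},{"tx":0.05,"ty":-0.94,"tz":-0.95,"wx":0,"wy":0.004,"wz":-0.11,"grip":-0.1}]' |grep -v rot
python3 - <<'E'
from h import *
d=im('side'); cv2.imwrite("pics/s25.png",cv2.resize(d['img'][90:260,170:340],None,fx=3.5,fy=3.5,interpolation=cv2.INTER_CUBIC))
go([*mx(-.094,-.165),.15],YAW*57.3+110)
E
```

```text
t: 60.1
tool_pos: [0.5166, -0.2902, 0.3429]
contact_force: [0.2, 0.4, 0.1]
grip_width: 0.0474
t 60.15 grasp [ 0.5176 -0.29    0.1877] mixer [-0.0966 -0.1652] yang 114.22 tilt [ 0.0055 -0.0068] w 0.0471 F [-0.2  0.5  0.3] j6 -0.93
 tx -0.030 ty -0.005 tz 0.471 wz -0.0014 wx -0.0027 wy 0.0007
```

View pics/s25.png

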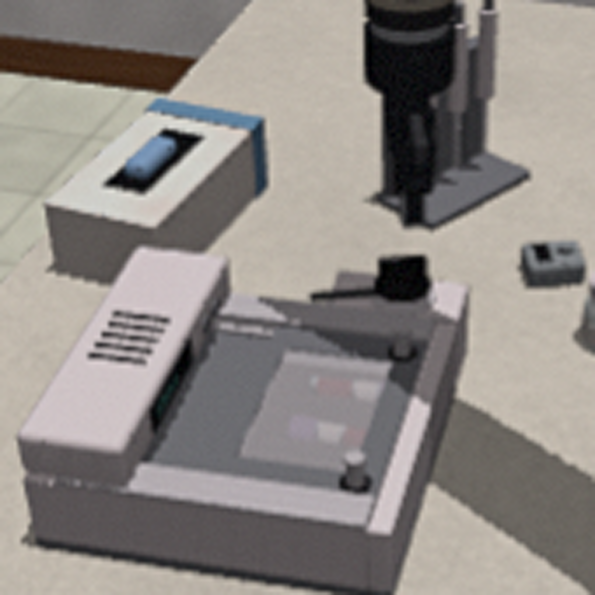

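```bash
python3 -m jog '[{"tx":-0.02,"ty":0,"tz":0.3,"wx":-0.002,"wy":0.001,"wz":0,"grip":-0.1},{"tx":-0.02,"ty":0,"tz":0.6,"wx":-0.002,"wy":0.001,"wz":0,"grip":-0.1},{"tx":-0.02,"ty":0,"tz":0.82,"wx":-0.002,"wy":0.001,"wz":0,"grip":-0.1},{"tx":-0.02,"ty":0,"tz":0.82,"wx":-0.002,"wy":0.001,"wz":0,"grip":-0.1}]' |grep force
python3 -c "from h import *;go([*mx(-.094,-.165),.121],YAW*57.3+110)"
python3 -m jog '[{"tx":0,"ty":0,"tz":0,"wx":0,"wy":0,"wz":0,"grip":1},{"tx":0,"ty":0,"tz":0,"wx":0,"wy":0,"wz":0,"grip":1},{"tx":0,"ty":0,"tz":0,"wx":0,"wy":0,"wz":0,"grip":1},{"tx":0,"ty":0,"tz":0,"wx":0,"wy":0,"wz":0,"grip":1},{"tx":0,"ty":0,"tz":0,"wx":0,"wy":0,"wz":0,"grip":1}]' |grep force
python3 -c "from h import *;go([*mx(-.094,-.165),.121],YAW*57.3+110)"
```

```text
contact_force: [-0.6, 0.6, -0.8]
t 60.48 grasp [ 0.5165 -0.2867  0.1179] mixer [-0.0974 -0.1618] yang 114.18 tilt [-0.0063  0.0014] w 0.0471 F [-0.6  0.6 -0.8] j6 -0.93
 tx -0.027 ty -0.052 tz -0.038 wz -0.0016 wx 0.0012 wy -0.0016
contact_force: [4.5, -15.4, -4.6]
t 60.9 grasp [ 0.5188 -0.2911  0.1205] mixer [-0.0955 -0.1663] yang 114.05 tilt [-0.0015 -0.0088] w 0.0109 F [  4.5 -15.4  -4.6] j6 -0.93
 tx -0.023 ty 0.010 tz -0.007 wz -0.0023 wx -0.0024 wy -0.0016
```

```bash
python3 -m jog '[{"tx":-0.01,"ty":0,"tz":-0.07,"wx":0,"wy":0,"wz":0,"grip":1},{"tx":-0.01,"ty":0,"tz":-0.15,"wx":0,"wy":0,"wz":0,"grip":1},{"tx":-0.01,"ty":0,"tz":-0.15,"wx":0,"wy":0,"wz":0,"grip":1},{"tx":-0.01,"ty":0,"tz":-0.15,"wx":0,"wy":0,"wz":0,"grip":1}]' |grep force
python3 -c "from h import *;go([*mx(-.094,-.165),.121],YAW*57.3)"
```

```text
contact_force: [-1.0, -6.3, -7.1]
t 61.23 grasp [ 0.5191 -0.2915  0.1327] mixer [-0.0952 -0.1668] yang 114.0 tilt [-0.0029 -0.011 ] w 0.0108 F [-1.  -6.3 -7.1] j6 -0.93
 tx -0.022 ty 0.017 tz 0.146 wz -0.3915 wx -0.0028 wy -0.0023
```

```bash
python3 -m jog '[{"tx":-0.01,"ty":0,"tz":0,"wx":0,"wy":0,"wz":-0.04,"grip":1},{"tx":-0.01,"ty":0,"tz":0,"wx":0,"wy":0,"wz":-0.08,"grip":1},{"tx":-0.01,"ty":0,"tz":0,"wx":0,"wy":0,"wz":-0.12,"grip":1},{"tx":-0.01,"ty":0,"tz":0,"wx":0,"wy":0,"wz":-0.16,"grip":1},{"tx":-0.01,"ty":0,"tz":0,"wx":0,"wy":0,"wz":-0.2,"grip":1},{"tx":-0.01,"ty":0,"tz":0,"wx":0,"wy":0,"wz":-0.235,"grip":1},{"tx":-0.01,"ty":0,"tz":0,"wx":0,"wy":0,"wz":-0.27,"grip":1},{"tx":-0.01,"ty":0,"tz":0,"wx":0,"wy":0,"wz":-0.31,"grip":1},{"tx":-0.01,"ty":0,"tz":0,"wx":0,"wy":0,"wz":-0.35,"grip":1},{"tx":-0.01,"ty":0,"tz":0,"wx":0,"wy":0,"wz":-0.385,"grip":1}]'|grep force
python3 -c "from h import *;go([*mx(-.094,-.165),.121],YAW*57.3)"
```

```text
contact_force: [10.6, -12.1, -15.7]
t 62.07 grasp [ 0.5227 -0.2937  0.1332] mixer [-0.0918 -0.1693] yang -176.41 tilt [ 0.0021 -0.0165] w 0.0103 F [ 10.6 -12.1 -15.7] j6 -2.14
 tx -0.056 ty 0.028 tz 0.152 wz -0.0049 wx -0.0003 wy -0.0053
```

```bash
python3 -m jog '[{"tx":-0.04,"ty":0.02,"tz":0,"wx":0,"wy":-0.002,"wz":-0.005,"grip":1},{"tx":-0.04,"ty":0.02,"tz":0,"wx":0,"wy":-0.004,"wz":-0.008,"grip":1},{"tx":-0.04,"ty":0.02,"tz":0,"wx":0,"wy":-0.004,"wz":-0.008,"grip":1}]'|grep force
python3 -c "from h import *;go([*mx(-.094,-.165),.121],YAW*57.3)"
python3 -m jog '[{"tx":0,"ty":0,"tz":0.08,"wx":0,"wy":0,"wz":0,"grip":1},{"tx":0,"ty":0,"tz":0.15,"wx":0,"wy":0,"wz":0,"grip":1},{"tx":0,"ty":0,"tz":0.16,"wx":0,"wy":0,"wz":0,"grip":1},{"tx":0,"ty":0,"tz":0.16,"wx":0,"wy":0,"wz":0,"grip":1}]'|grep force
python3 -c "from h import *;go([*mx(-.094,-.165),.121],YAW*57.3)"
```

```text
contact_force: [9.0, -20.1, -19.0]
t 62.32 grasp [ 0.5228 -0.2936  0.1333] mixer [-0.0917 -0.1691] yang -175.07 tilt [ 0.0038 -0.0143] w 0.011 F [  9.  -20.1 -19. ] j6 -2.16
 tx -0.054 ty 0.029 tz 0.153 wz 0.0025 wx -0.0008 wy -0.0046
contact_force: [0.2, -5.4, -4.9]
t 62.65 grasp [ 0.523  -0.294   0.1208] mixer [-0.0915 -0.1696] yang -175.08 tilt [ 0.004  -0.0154] w 0.0105 F [ 0.2 -5.4 -4.9] j6 -2.16
 tx -0.057 ty 0.031 tz -0.004 wz 0.0025 wx -0.0008 wy -0.0050
```

```bash
python3 -m jog '[{"tx":0,"ty":0,"tz":0,"wx":0,"wy":0,"wz":0,"grip":0.3},{"tx":0,"ty":0,"tz":0,"wx":0,"wy":0,"wz":0,"grip":-0.3},{"tx":0,"ty":0,"tz":0,"wx":0,"wy":0,"wz":0,"grip":-0.5},{"tx":0,"ty":0,"tz":-0.3,"wx":0,"wy":0,"wz":0,"grip":-0.5},{"tx":0,"ty":0,"tz":-0.7,"wx":0,"wy":0,"wz":0,"grip":-0.5},{"tx":0,"ty":0,"tz":-1,"wx":0,"wy":0,"wz":0,"grip":-0.5},{"tx":0,"ty":0,"tz":-1,"wx":0,"wy":0,"wz":0,"grip":-0.5}]'|grep force
python3 -m jog '[{"tx":0,"ty":0.4,"tz":-0.4,"wx":0,"wy":0,"wz":0,"grip":-0.5},{"tx":0,"ty":0.9,"tz":-0.8,"wx":0,"wy":0,"wz":0,"grip":-0.5},{"tx":0,"ty":0.9,"tz":-0.8,"wx":0,"wy":0,"wz":0,"grip":-0.5}]'|grep force
python3 -m jog '[{"tx":0,"ty":0.4,"tz":0,"wx":0,"wy":0,"wz":0,"grip":-0.5},{"tx":0,"ty":0.9,"tz":0,"wx":0,"wy":0,"wz":0,"grip":-0.5},{"tx":0,"ty":0.9,"tz":0,"wx":0,"wy":0,"wz":0,"grip":-0.5},{"tx":0,"ty":0.9,"tz":0,"wx":0,"wy":0,"wz":0,"grip":-0.5}]'|grep pos
python3 - <<'E'
from h import *
d=im('side'); cv2.imwrite("pics/s26.png",cv2.resize(d['img'][140:260,170:340],None,fx=4.5,fy=4.5,interpolation=cv2.INTER_CUBIC))
d=im('top'); cv2.imwrite("pics/t26.png",cv2.resize(d['img'][95:225,235:385],None,fx=5,fy=4.5,interpolation=cv2.INTER_CUBIC))
P=np.array([dp(d,u,v) for u in range(356,374) for v in range(183,198)])
zz=P[:,2]; print('disc z',np.median(zz[(zz>.088)&(zz<.109)]), 'grip z',np.median(zz[(zz>.114)&(zz<.15)]))
a=d['img']; cv2.imwrite("pics/pad26.png",cv2.resize(a[60:290,20:300],None,fx=2.5,fy=2.5))
E
```

```text
contact_force: [-0.0, -0.9, 1.5]
contact_force: [-0.1, -0.7, 1.4]
tool_pos: [0.3749, -0.3009, 0.429]
disc z 0.09586207122594281 grip z 0.12107224343353873
```

View pics/s26.png

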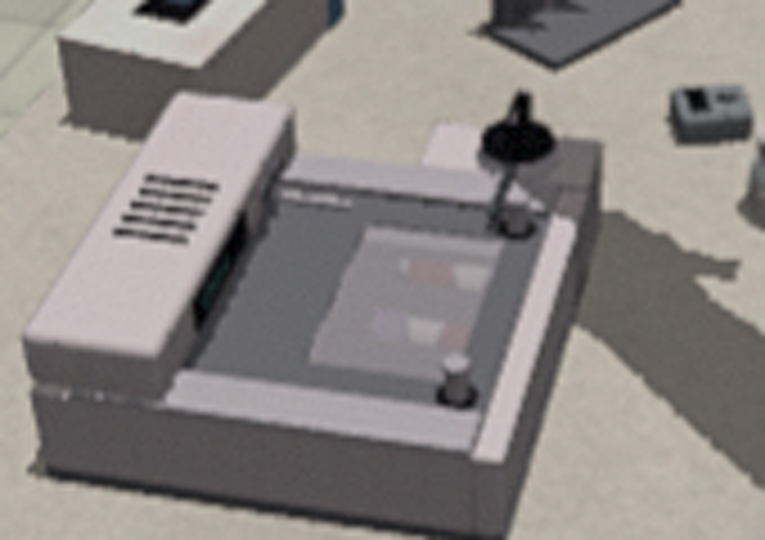

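View pics/t26.png

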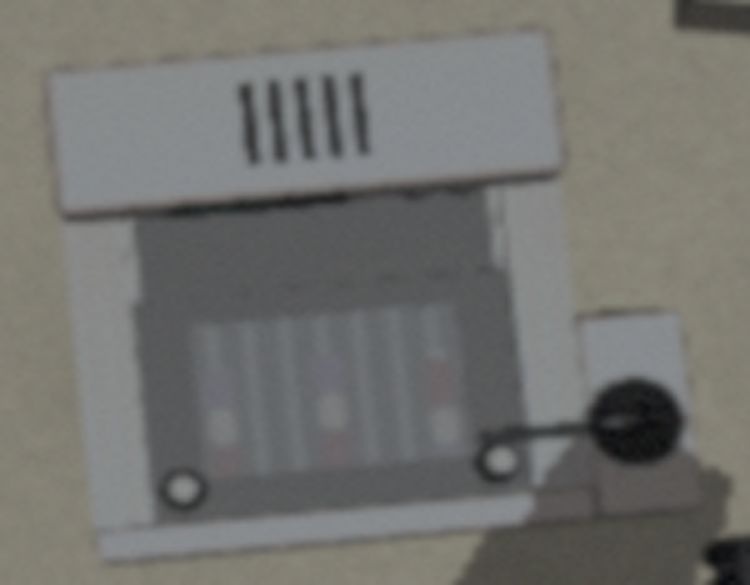

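View pics/pad26.png

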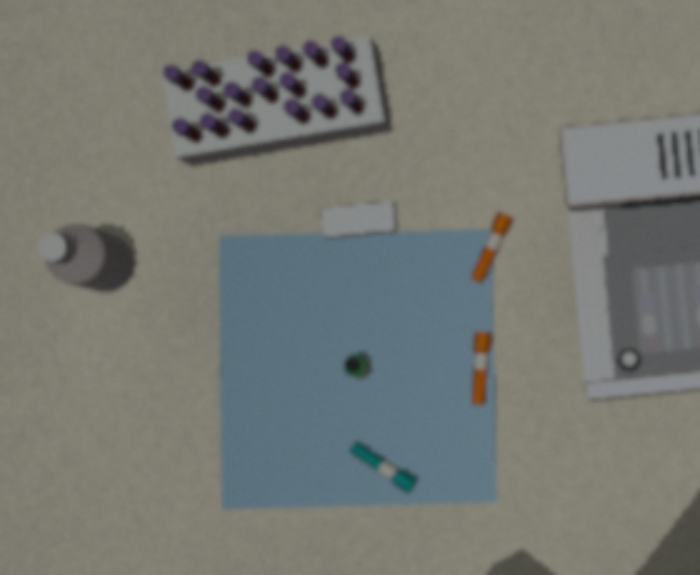

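```bash
python3 -c "
from h import *
o=manip.observe();print(o['t'],o['joint_vel'].round(4),o['contact_force'].round(1))
print(manip.hand_in())"
```

```text
63.9167 [ 0.0153  0.022   0.0117  0.0012 -0.0021 -0.002 ] [ 0.1 -0.4  0.4]
the job is handed in; nothing more can be done
None
```

The job is done and handed in at 63.9 s of the 210 s limit. There were three tubes on the pad, and all three are now in the mixer with the cover shut and locked.

- **Cover and selector:** I unlocked the selector and pushed the cover back by alternating between its two posts, about 10 mm lead at a time. After loading, I closed it the same way and relocked the selector. The largest force I read on the cover was about 21–25 N, when I pressed it against the front stop.
- **Tubes:** They lie in the +63, 0 and −63 mm valleys. Before closing, depth readings put their tops at 54–55 mm, which matches an axis height of about 47 mm.

**Last checks:**
- In the final pictures both posts are within about 1 pixel (roughly 3 mm) of where they were when shut at the start.
- The selector arm is back in its locked direction, with the disc at 96 mm and the grip at 121 mm, so it has dropped home.
- All three tubes show in their valleys through the window.
- The bottle, box and orange and turquoise tubes are where they were. The jar and counter still stood upright in their places, judged by eye only.
- The hand is clear of everything.

**Weak spots:**
- The first tube was gripped above its axis (opening read 11.6 mm, against about 13.5 mm for the other two), but it was placed correctly.
- The relocking turn pushed back with about 20 N sideways before it dropped.
- I judged the locked angle from the pictures only.

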